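# Strip the hook-on plates from a sloping chip guard

### The arm

A 6-joint arm with a two-finger parallel gripper is mounted at the origin on the work surface; the furniture and walls round the work are solid. World frame = base frame: x ahead of the robot, y to its left, z up, the work surface at z = 0. Lengths are in m, angles in rad, forces in N, time in s.
With the tool pointing down it reaches from about 0.35 to 1 m from the base axis. Payload 7.1 kg.
Tool frame: the origin (TCP) lies at the very end of the fingers, on their centre line; the grasp point (between the pads) lies 19 mm behind it (env.grip_point_offset is the y of the grasp point in the tool frame, in m); y points along the fingers, z is the direction in which the jaws open and shut, and the axes are right-handed (so a half turn about y gives the same grasp; the last joint's range is limited). The gripper opens to 85 mm and grips with 20 to 120 N. Pads are 22 mm wide; open, the fingers measure 114 mm over their backs; the gripper's body (76 mm by 85 mm) begins 54 mm behind the grasp point. The pads swing forward as they close: fully open they stand 13 mm farther back than shut.
Start: joints at [1.328, 0.423, 1.63, -0, 1.089, -0.019], TCP at [0.139, 0.609, 0.231] pointing down, gripper open.
Joint ranges: [-3, 3], [-0.9, 2.11], [0.09, 2.58], [-1.31, 4.45], [0.11, 2.69], [-2.54, 2.54]. Speed limits (rad/s): [2.39, 2.39, 3.01, 3.14, 3.14, 3.14].

### API

Orientations are given as a rotation vector (axis times angle).
In Python, from plant import env gives the robot as it stands.
- The arm moves only by the tool apply_moves, never from a script. Its argument "increments" is a list of rows, each an object of numbers: "x", "y", "z": the shift along the tool's x, y, z in mm; "rx", "ry", "rz": the turn, a rotation vector about the tool's x, y, z in degrees; "hand": the finger opening in mm, from 0 to 85.4. In form: [{"x": .., "y": .., "z": .., "rx": .., "ry": .., "rz": .., "hand": ..}, ...]. A call has 1 to 5 rows; each row shifts and turns the commanded pose from where the row before left it, along the tool's axes as they then stand; what a row does not reach is not made up. A row lasts 1/8 s, in which the tool goes at most 62.5 mm and 10.7 degrees, less where a joint would pass 70% of its speed; a pose out of reach is approached as far as the arm can. A call with a gripper value outside its range is refused whole. The fingers move at their own pace and stop on an object; "squeeze" is the grip in N (left out, the last holds). Time passes only in rows, so rows that do not move let the fingers close. It gives the time, the measured TCP pose, the force and the opening at its end, in the units of the state.
- env.get_obs(): the state, without advancing time (a new reading comes with each control period).
- env.capture(name): name is "side" or "top"; returns the picture (420x560x3 uint8, blue, green, red); there is no depth.
- env.camera_model(name): a dict with "camera_matrix" (3x3 intrinsics, pixels), "eye" and "attitude" of the camera in the world. Camera axes: x right, y down, z forward; pixel columns grow to the right and rows downward; lengths in m; the calibration is good to about 2 mm. A picture is of the moment at which its call begins. camera_model takes no time and is no camera call.
- env.finish_job(): hands the job in, once; it reports no verdict.
The state is a dict: "t": time; "qpos": joint angles; "joint_velocities": joint speeds; "tau": joint torques, N m; "position": TCP position; "ee_rot": TCP orientation; "contact_force": force on the tool from outside, world axes, zero at the start; "moment": the same for the moment, N m; "gripper_width": finger opening in m.
Only numpy, scipy, OpenCV 4.12 (cv2) and the standard library are available. Lean on these libraries where they do the work, as an engineer would, in place of code of your own. Each camera call takes 0.05 s, during which the arm holds its last target.

### The job

Take the guard plates off the sloping guard for cleaning. First free them: pull the keeper's bat straight out of its notch, flip it over towards the robot and let it drop into the far notch; then unhook every plate there is by raising its lower end until it is about level and lifting its lip off the ledge from under the cap strip, and lay the plates flat on the rubber mat, handle rib up, none on top of another and each wholly on the mat. When all plates are on the mat, flip the bat back so that the keeper is locked again in its first notch; leave the stepped block and the small plain steel block where they are.

Things in the scene. Friction and masses are not known exactly. Their poses are not given: they have to be found in the camera images.
- guard: Fixed sloping guard frame of grey steel, 330 mm wide, four plate bays. Origin on the bench in the middle of its width, under the line of the plates' lower ends; x points to its back, y along it, z up. Its slope rises 30 degrees from the front (-x) to the back. Bays at y = -112.5, -37.5, 37.5, 112.5 mm; a plate's lower end (underside) there is at x = 0, z = 50 mm.
- ledge (a point): Back top edge of the guard's fixed ledge bar at mid-width, 107 mm up the slope from the plates' lower ends (the edge runs along the guard's y). The lips of the plates hang behind this edge, 6 mm deep. Raise a plate's lower end by about 40 degrees about this edge (it shifts about 4 mm up-slope meanwhile), lift it 10 mm square to the slope, then draw it out to the front and up.
- cap (a point): Lower front edge of the fixed cap strip at mid-width, 126 mm up the slope and 8 mm above the plane of the plates' undersides. The strip overlaps the last 10 mm of each plate with 3 mm clearance, so a plate cannot come off flat; with its lower end raised its tail sinks below the strip. Top of the strip: 140 mm above the bench.
- plate1_rib (a point): Plate 1 (may be absent), 0.3 kg, in any bay: bare metal 136 x 60 x 5 mm. Point: middle of its upright handle rib (14 mm wide in y, 56 long in x, 32 tall), 17 mm over the plate's upper face, 48 mm from its lower end, 22 mm over its underside. x to the lip end, y across, z out of the rib side. Two 6 mm folds beneath; laid flat the point is 28 mm above the support.
- plate2_rib (a point): Plate 2 (may be absent), 0.3 kg, in any bay: bare metal 136 x 60 x 5 mm. Point: middle of its upright handle rib (14 mm wide in y, 56 long in x, 32 tall), 17 mm over the plate's upper face, 48 mm from its lower end, 22 mm over its underside. x to the lip end, y across, z out of the rib side. Two 6 mm folds beneath; laid flat the point is 28 mm above the support.
- plate3_rib (a point): Plate 3 (may be absent), 0.3 kg, in any bay: bare metal 136 x 60 x 5 mm. Point: middle of its upright handle rib (14 mm wide in y, 56 long in x, 32 tall), 17 mm over the plate's upper face, 48 mm from its lower end, 22 mm over its underside. x to the lip end, y across, z out of the rib side. Two 6 mm folds beneath; laid flat the point is 28 mm above the support.
- plate4_rib (a point): Plate 4 (may be absent), 0.3 kg, in any bay: bare metal 136 x 60 x 5 mm. Point: middle of its upright handle rib (14 mm wide in y, 56 long in x, 32 tall), 17 mm over the plate's upper face, 48 mm from its lower end, 22 mm over its underside. x to the lip end, y across, z out of the rib side. Two 6 mm folds beneath; laid flat the point is 28 mm above the support.
- bat_head (a point): Centre of the round black head (20 mm diameter, 18 mm wide along the guard's y, flat ends) of the keeper's bat, 80 mm from the shaft axis when the bat is in. The bat stands upwards from the shaft at the guard's -y end; its head can be pinched by its flat ends from above, and turns between the fingers while it is flipped.
- keeper_shaft (a point): Point on the axis of the keeper shaft at the bat; the shaft lies along the guard's y axis in front of the plates' lower ends, 35 mm above the bench. Fixed in place.
- keeper (a joint): Angle of shaft, keeper bar and bat: 0 = locked (bat leans 20 degrees from upright towards the plates, bar lies 3 mm over the lower ends of the plates), 1.45 = released (bat leans 63 degrees from upright towards the front, that is the robot's side; bar clear of the plates). Notches of the quadrant hold it at 0 to 0.06 and 1.38 to 1.45; between them it is free to turn only while the bat is pulled out.
- bat (a joint): How far the bat is pulled out along its own length, away from the shaft: 0 = in, at least 9 mm (0.009) clears the notch, 13 mm (0.013) = stop. A spring pulls it in, 4 N when in and 10 N at the stop.
- mat_top (a point): Middle of the top of the fixed black ribbed rubber mat, 310 x 190 x 4 mm, 4 mm above the bench; x along its 310 mm side, y along its 190 mm side, z up. Room for four plates lying along x, two by two: their middles 154 mm apart in x and 90 mm in y.
- step: Loose steel stepped packing block, 36 x 78 x 66 mm, a bystander; origin under its middle.
- block: Loose plain steel block, 30 x 60 x 35 mm, a bystander; origin under its middle.
- plate1_tail (a point): Middle of the upper (lip side) end edge of plate1, on its underside, 88 mm along x from its rib point and 22 mm below it.
- plate1: The body of plate1; origin at the middle of its lower end edge, on the underside.
- plate2_tail (a point): Middle of the upper (lip side) end edge of plate2, on its underside, 88 mm along x from its rib point and 22 mm below it.
- plate2: The body of plate2; origin at the middle of its lower end edge, on the underside.
- plate3_tail (a point): Middle of the upper (lip side) end edge of plate3, on its underside, 88 mm along x from its rib point and 22 mm below it.
- plate3: The body of plate3; origin at the middle of its lower end edge, on the underside.
- plate4_tail (a point): Middle of the upper (lip side) end edge of plate4, on its underside, 88 mm along x from its rib point and 22 mm below it.
- plate4: The body of plate4; origin at the middle of its lower end edge, on the underside.

How it is judged:
By the outcome, as a careful person would: the job done as asked, in the order asked, and still so for the second after the job is handed in, with the robot touching nothing.
Of plate1, plate2, plate3, plate4 only 3 to 4 are there at a start; the rules pass over those that are not, and their reading is None.
At some moment in a run one of plate1, plate2, plate3, plate4 may be knocked a few centimetres aside while the robot is not near it.
Once in a run the grip may slacken for a moment while it holds something.
It also fails if it takes over 210 s, if anything falls off the work surface, if the arm or the gripper's body presses on something with over 40 N, if the wrist force passes 120 N, or if a joint passes its speed limit or range.

## Working session

There is one attempt and no reset: what is moved stays moved. The work goes in short steps, Python scripts to look and compute and a tool call to move; the robot and the scene stay as the last step left them, time stands still between calls to the robot, and variables do not carry over. Pictures are saved under pics/ and viewed, and the job is handed in when it is done.

Besides the shell and the picture viewer there is one more tool, called after "Request:" in YAML: its name, and indented under it one key for each argument. apply_moves: Moves the arm, as the interface text tells. Its arguments: {"type":"object","properties":{"increments":{"type":"array","items":{"type":"object","properties":{"x":{"type":"number"},"y":{"type":"number"},"z":{"type":"number"},"rx":{"type":"number"},"ry":{"type":"number"},"rz":{"type":"number"},"hand":{"type":"number"}}}},"squeeze":{"type":"number"}},"required":["increments"]}

```bash
ls; mkdir -p pics; python3 - <<'E'
from plant import env
import cv2,numpy as np
print(env.get_obs())
for n in ("side","top"):
    cv2.imwrite(f"pics/{n}0.png",env.capture(n)); print(n,env.camera_model(n))
print(env.grip_point_offset)
E
```

```text
pics
{'t': 0.0, 'qpos': array([ 1.32802257e+00,  4.23829984e-01,  1.63071135e+00, -1.52037306e-05,
        1.08859168e+00, -1.90090074e-02]), 'joint_velocities': array([-6.23612580e-05, -1.33607176e-04,  7.44821287e-04,  3.00181782e-04,
       -3.87773104e-04, -6.64297742e-04]), 'tau': array([-1.41582208e-03, -5.57372618e+01, -2.81740165e+01, -1.89888212e-07,
        7.35270150e-03,  3.23359473e-05]), 'position': array([0.13853955, 0.60888215, 0.23054408]), 'ee_rot': array([-1.56517822,  0.17585715, -0.17556175]), 'contact_force': array([-0.13145819, -0.34749231,  0.69880113]), 'moment': array([ 0.00541641,  0.00799573, -0.01219007]), 'gripper_width': 0.08536743076189364}
side {'camera_matrix': array([[487.1636332 ,   0.        , 271.84604373],
       [  0.        , 487.1636332 , 198.38837884],
       [  0.        ,   0.        ,   1.        ]]), 'eye': array([ 0.22195265, -1.28360545,  0.58794612]), 'attitude': array([-1.920843  ,  0.27177793, -0.19214038])}
top {'camera_matrix': array([[530.4056733 ,   0.        , 274.74201252],
       [  0.        , 530.4056733 , 205.74587304],
       [  0.        ,   0.        ,   1.        ]]), 'eye': array([ 0.46605821, -0.10362575,  1.5617361 ]), 'attitude': array([-2.1532744 ,  2.21144017, -0.08650044])}
-0.0187
```

View pics/side0.png

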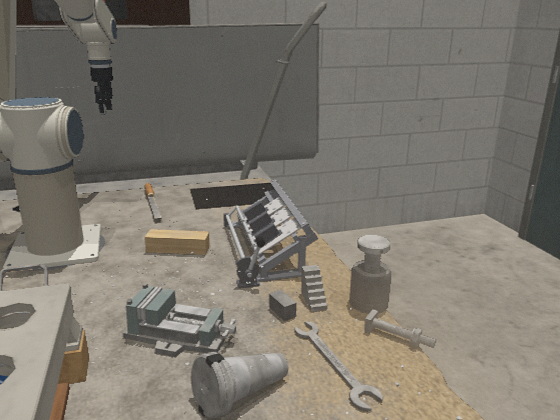

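View pics/top0.png

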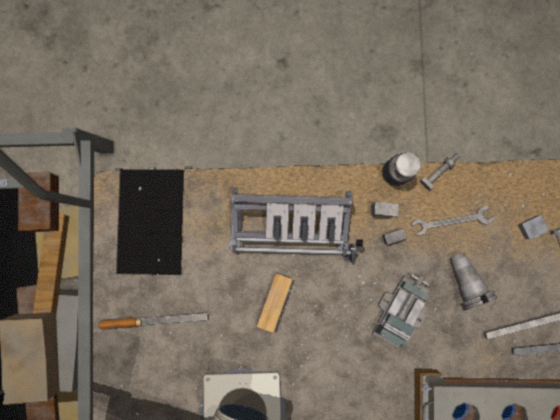

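```bash
cat > h.py <<'E'
import numpy as np, cv2
from scipy.spatial.transform import Rotation as R
from plant import env
def cam(n):
    m=env.camera_model(n); return m["camera_matrix"],np.array(m["eye"]),R.from_rotvec(m["attitude"]).as_matrix()
def proj(n,P):
    K,e,A=cam(n); c=(np.atleast_2d(P)-e)@A; u=c@K.T; return u[:,:2]/u[:,2:]
def ray(n,uv):
    K,e,A=cam(n); d=A@np.linalg.solve(K,[uv[0],uv[1],1.]); return e,d/np.linalg.norm(d)
def onz(n,uv,z):
    e,d=ray(n,uv); return e+d*(z-e[2])/d[2]
def tri(a,b):
    e1,d1=ray("top",a); e2,d2=ray("side",b)
    A=np.stack([d1,-d2],1); s=np.linalg.lstsq(A,e2-e1,rcond=None)[0]
    p,q=e1+s[0]*d1,e2+s[1]*d2; return (p+q)/2,np.linalg.norm(p-q)
def crop(img,x0,y0,x1,y1,k,name):
    c=cv2.resize(img[y0:y1,x0:x1],None,fx=k,fy=k,interpolation=cv2.INTER_CUBIC)
    cv2.imwrite(name,c)
E
python3 - <<'E'
from h import *
t=cv2.imread("pics/top0.png"); s=cv2.imread("pics/side0.png")
crop(t,220,180,380,280,5,"pics/t0a.png"); crop(t,105,160,205,285,4,"pics/t0m.png")
crop(s,180,170,340,290,5,"pics/s0a.png")
print(onz("top",(117,168),.004),onz("top",(184,168),.004),onz("top",(117,274),.004))
E
```

```text
[0.71174782 0.35632802 0.004     ] [0.70647233 0.15798382 0.004     ] [0.3999012  0.35745238 0.004     ]
```

View pics/t0a.png

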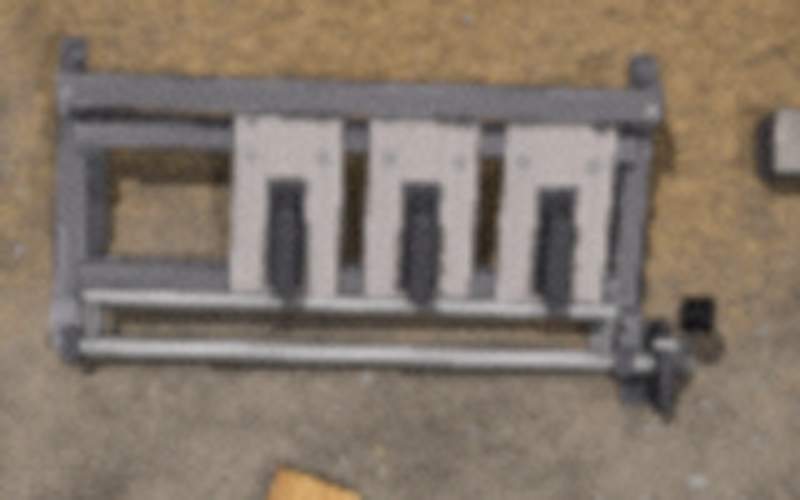

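View pics/t0m.png

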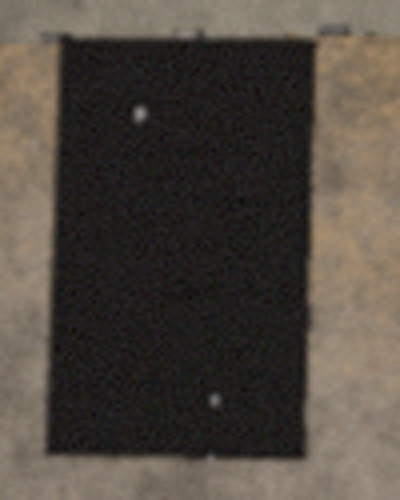

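View pics/s0a.png

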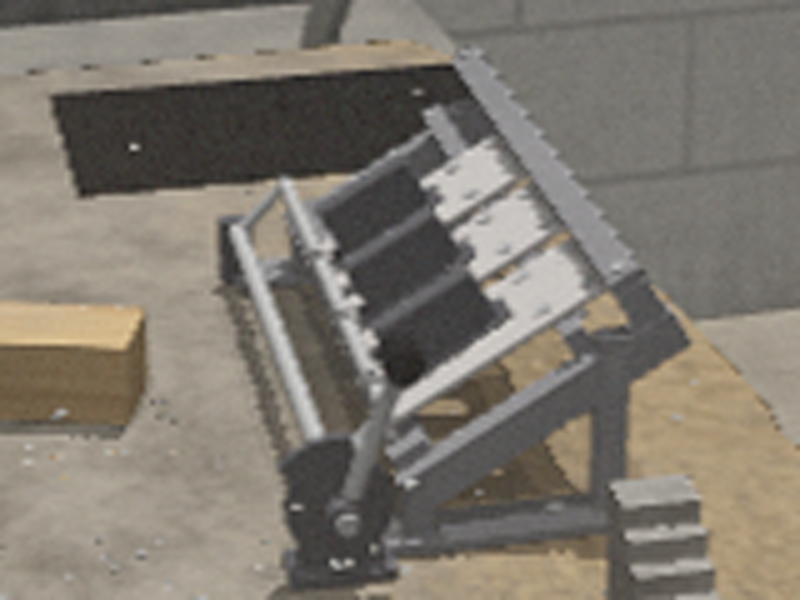

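```bash
cat >> h.py <<'E'
c30,s30=np.cos(np.pi/6),.5
def sl(s,y,n): return np.array([s*c30-n*s30, y, 50+s*s30+n*c30])/1000
def g2w(p,g):
    c,s=np.cos(g[2]),np.sin(g[2]); p=np.atleast_2d(p)
    return np.stack([g[0]+c*p[:,0]-s*p[:,1], g[1]+s*p[:,0]+c*p[:,1], p[:,2]],1)
E
cat > fit.py <<'E'
from h import *
from scipy.optimize import least_squares
T=lambda x,y:(220+(x+.5)/5-.5,180+(y+.5)/5-.5)
obs=[]
for b,xb,yb,xf,yf in ((37.5,287,182,288,301),(-37.5,422,186,422,303),(-112.5,557,190,556,306)):
    obs.append((sl(76,b,37),T(xb,yb))); obs.append((sl(20,b,37),T(xf,yf)))
P=np.array([o[0] for o in obs]);U=np.array([o[1] for o in obs])
f=lambda g:(proj("top",g2w(P,g))-U).ravel()
r=least_squares(f,[.56,-.1,0]); print(r.x,np.round(r.fun.reshape(-1,2),2))
g=r.x
print(tri(T(698,315),(180+403/5-.4,170+358/5-.4)))
from itertools import product
def draw(img,n,k,x0,y0):
    def L(a,b,col):
        p=proj(n,g2w([a,b],g)); q=[tuple(int(v) for v in ((u-[x0,y0]+.5)*k)) for u in p]; cv2.line(img,q[0],q[1],col,1)
    for b in (-112.5,-37.5,37.5):
        for z0,z1 in ((0,1),):
            pass
        c=[(0,-30),(0,30),(136,30),(136,-30)]
        for n5 in (5,):
            for i in range(4): L(sl(c[i][0],b+c[i][1],n5),sl(c[(i+1)%4][0],b+c[(i+1)%4][1],n5),(0,255,0))
        c=[(20,-7),(20,7),(76,7),(76,-7)]
        for i in range(4): L(sl(c[i][0],b+c[i][1],37),sl(c[(i+1)%4][0],b+c[(i+1)%4][1],37),(0,0,255))
    L(sl(126,-165,8),sl(126,165,8),(255,0,0))
    return img
draw_=draw
a=cv2.imread("pics/t0a.png"); cv2.imwrite("pics/t0b.png",draw(a,"top",5,220,180))
a=cv2.imread("pics/s0a.png"); cv2.imwrite("pics/s0b.png",draw(a,"side",5,180,170))
E
python3 fit.py
```

```text
[ 0.49286893 -0.14752482 -0.04296088] [[-0.18  3.05]
 [-0.7  -2.71]
 [ 0.39  2.7 ]
 [-0.39 -2.67]
 [ 0.95  2.35]
 [-0.08 -2.83]]
(array([ 0.47242912, -0.33514958,  0.11163539]), np.float64(0.001053552774448178))
```

```bash
python3 -c "
import cv2,numpy as np
a=cv2.imread('pics/t0b.png');b=cv2.imread('pics/s0b.png')
m=np.vstack([cv2.resize(a,(480,300)),cv2.resize(b,(480,360))]);cv2.imwrite('pics/m.png',m[:600])"
```

```text
(no output)
```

View pics/t0b.png

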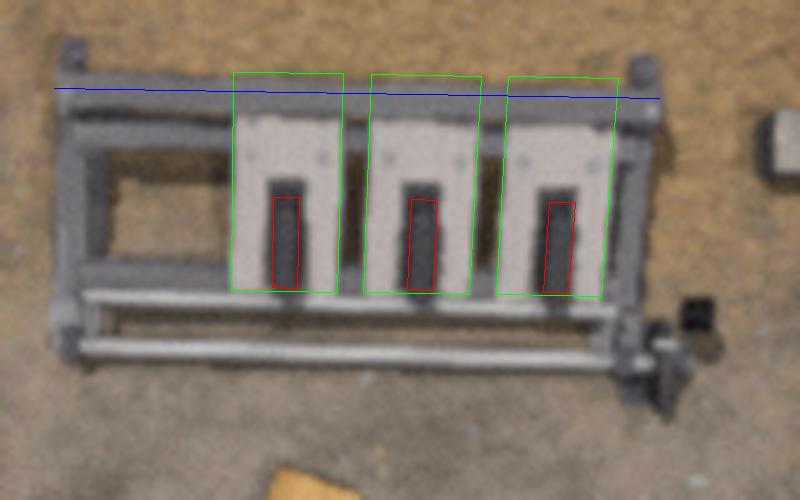

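View pics/s0b.png

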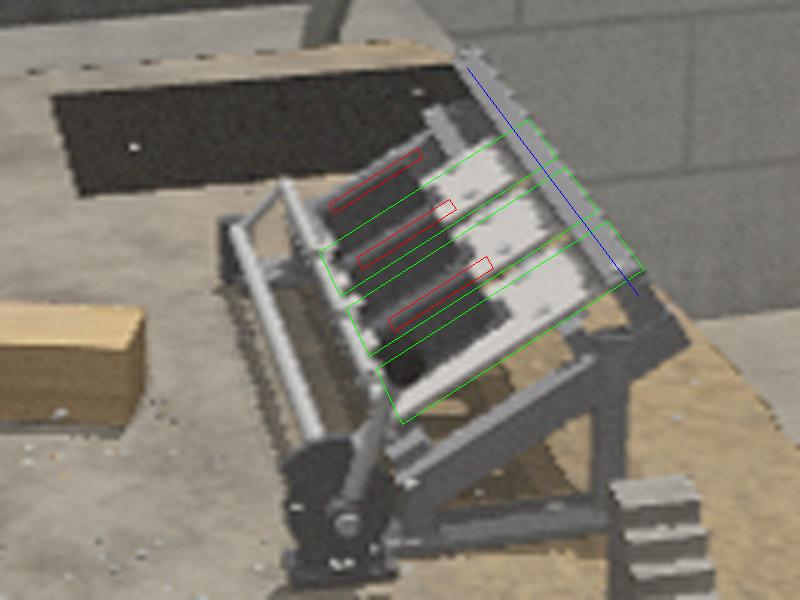

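```bash
sed -i 's/sl(76,b,37),T(xb,yb)/sl(76,b,5),T(xb,yb)/' fit.py; sed -i "s/^print(tri/obs2=0\nprint(tri/" fit.py; sed -i "s/^P=np/obs+=[(sl(126,-150,8),T(640,124)),(sl(126,0,8),T(350,115)),(sl(126,150,8),T(90,107))]\nP=np/" fit.py; python3 fit.py
```

```text
[ 0.48397678 -0.14798307 -0.04967098] [[ 0.28  0.92]
 [-0.45  0.41]
 [ 0.31  0.74]
 [-0.13  0.64]
 [ 0.34  0.56]
 [ 0.19  0.66]
 [-1.21 -1.77]
 [ 1.82 -1.23]
 [-1.14 -0.89]]
(array([ 0.47242912, -0.33514958,  0.11163539]), np.float64(0.001053552774448178))
```

View pics/t0b.png

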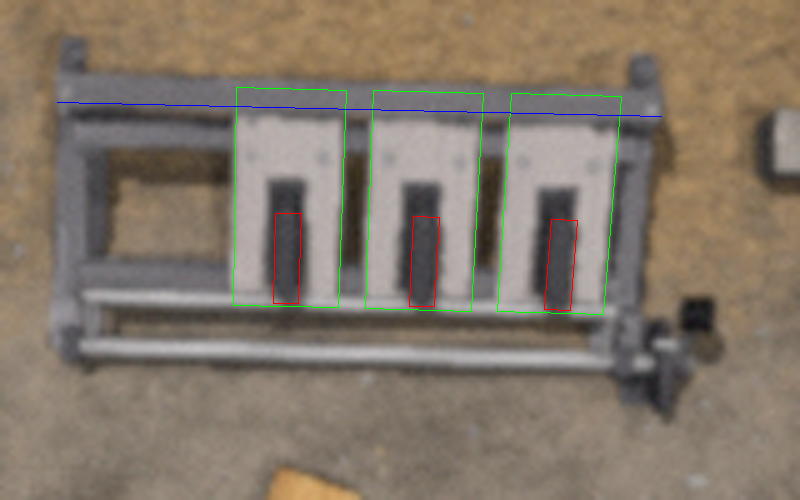

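View pics/s0b.png

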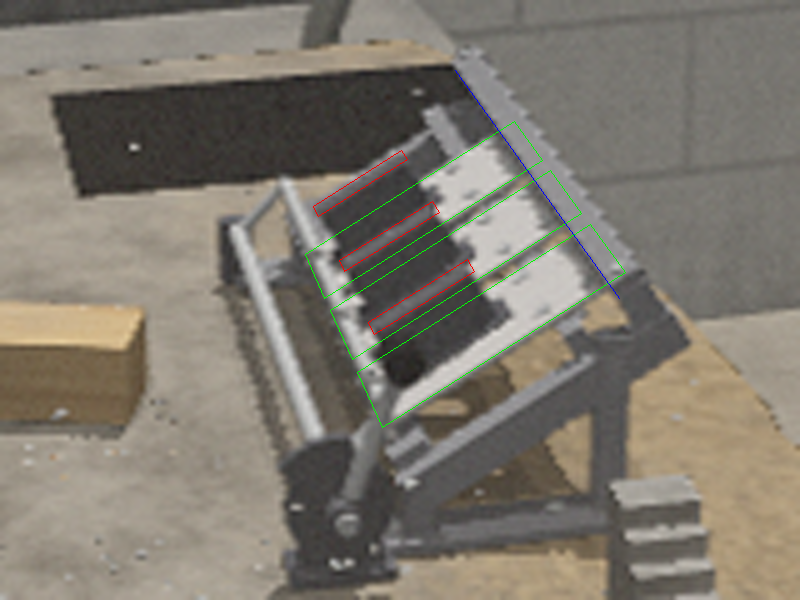

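```bash
cat > fit2.py <<'E'
from h import *
from scipy.optimize import least_squares
T=lambda x,y:(220+(x+.5)/5-.5,180+(y+.5)/5-.5)
S=lambda x,y:(180+(x+.5)/5-.5,170+(y+.5)/5-.5)
to=[];so=[]
for b,xb,yb,xf,yf in ((37.5,287,182,288,301),(-37.5,422,186,422,303),(-112.5,557,190,556,306)):
    to.append((sl(76,b,5),T(xb,yb))); to.append((sl(20,b,37),T(xf,yf)))
for p,q in ((sl(126,165,8),S(455,65)),(sl(126,-150,8),S(605,273)),(sl(76,-119.5,5),S(508,315)),(sl(76,-44.5,5),S(468,250)),(sl(76,-119.5,37),S(472,272)),(sl(76,-44.5,37),S(437,213)),(sl(20,-119.5,37),S(371,335))): so.append((p,q))
def f(g): return np.concatenate([ (proj(n,g2w([o[0] for o in L],g))-np.array([o[1] for o in L])).ravel() for n,L in (("top",to),("side",so))])
r=least_squares(f,[.485,-.148,-.05],loss="soft_l1"); print(r.x,"\n",np.round(f(r.x).reshape(-1,2),2))
# y-plates per bay
g=r.x
h=np.array([ 0.47242912, -0.33514958,  0.11163539])
c,s=np.cos(g[2]),np.sin(g[2]); d=h-[g[0],g[1],0]; print("head in guard",c*d[0]+s*d[1],-s*d[0]+c*d[1],d[2])
for n in ("side","top"):print(proj(n,h))
E
python3 fit2.py
```

```text
[ 0.4846424  -0.14694929 -0.05070344] 
 [[-0.08  0.68]
 [-0.83  0.17]
 [-0.05  0.53]
 [-0.51  0.42]
 [-0.02  0.38]
 [-0.2   0.47]
 [ 0.17  0.88]
 [ 0.91  2.27]
 [-0.32  0.88]
 [ 0.38  1.69]
 [ 0.47 -0.49]
 [ 0.44 -0.45]
 [ 0.75 -0.43]]
head in guard -0.0026592747582776122 -0.18857741772811096 0.11163539
[[259.96394533 241.21279181]]
[[359.23951686 242.41084801]]
```

```bash
cat >> h.py <<'E'
G=np.array([.4846,-.1470,-.0507])
def state():
    o=env.get_obs(); return np.array(o["position"]),R.from_rotvec(o["ee_rot"]),o
def tool(tilt, yaw=G[2]):
    """tool rot: fingers (y) point down tilted by `tilt` deg towards +x(guard) ; z along +-guard y"""
    a=np.radians(tilt); c,s=np.cos(yaw),np.sin(yaw)
    Y=np.array([np.sin(a),0,-np.cos(a)])
    Z=np.array([0,-1.,0])*ZS
    X=np.cross(Y,Z); M=np.stack([X,Y,Z],1)
    return R.from_matrix(R.from_rotvec([0,0,yaw]).as_matrix()@M)
ZS=1
def delta(p,r,p0=None,r0=None):
    if p0 is None: p0,r0,_=state()
    d=r0.inv().apply(p-p0)*1000; w=np.degrees((r0.inv()*r).as_rotvec()); return np.round(d,1),np.round(w,2)
def tcp(grasp,r): return np.asarray(grasp)+r.apply([0,0.0187,0])
E
python3 - <<'E'
from h import *
import h
p,r,o=state(); print(np.round(r.as_matrix(),3))
for zs in (1,-1):
    h.ZS=zs; print(zs,delta(p,tool(0)))
print(proj("top",p),proj("side",p))
c=[onz("top",q,.004) for q in ((120.5,169.5),(183.7,170),(181.5,274),(116.7,273.2))]
c=np.array(c); print(np.round(c,3), c.mean(0)); 
# side check of mat corners
print(np.round(proj("side",c),1))
E
```

```text
[[ 0.975 -0.     0.222]
 [-0.222 -0.001  0.975]
 [-0.    -1.    -0.001]]
1 (array([0., 0., 0.]), array([1.0000e-02, 1.7008e+02, 1.2000e-01]))
-1 (array([0., 0., 0.]), array([ 0.08, -9.92, -0.01]))
[[-12.64312882 388.79564448]] [[106.78887112 115.32157944]]
[[0.707 0.346 0.004]
 [0.701 0.159 0.004]
 [0.395 0.169 0.004]
 [0.402 0.358 0.004]] [0.55115923 0.25817643 0.004     ]
[[274.  182. ]
 [288.  199.7]
 [196.  207.9]
 [190.6 188.5]]
```

```bash
sed -i 's/^ZS=1/ZS=-1/' h.py; python3 - <<'E'
from h import *
p,r,o=state(); t=tool(0); H=np.array([.4724,-.3351,.1105])
print(delta(tcp(H+[0,0,.08],t),t,p,t))
E
```

```text
(array([ 381.3,   58.8, -925.9]), array([0., 0., 0.]))
```

Request:
apply_moves:
  increments:
    - {"ry": -9.9,"hand": 60}
    - {"x": 40,"z": -40}
    - {"x": 40,"z": -40}
    - {"x": 40,"z": -40}
    - {"x": 40,"z": -40}

```text
schema error: expected keys x, y, z, rx, ry, rz, hand
```

Request:
apply_moves:
  increments:
    - {"x": 0,"y": 0,"z": 0,"rx": 0,"ry": -9.9,"rz": 0,"hand": 60}
    - {"x": 40,"y": 0,"z": -40,"rx": 0,"ry": 0,"rz": 0,"hand": 60}
    - {"x": 40,"y": 0,"z": -40,"rx": 0,"ry": 0,"rz": 0,"hand": 60}
    - {"x": 40,"y": 0,"z": -40,"rx": 0,"ry": 0,"rz": 0,"hand": 60}
    - {"x": 40,"y": 0,"z": -40,"rx": 0,"ry": 0,"rz": 0,"hand": 60}
  squeeze: 50

```text
t: 0.72
position: [0.2911, 0.4399, 0.2311]
ee_rot: [-1.571, 0.04, -0.04]
contact_force: [0.9, 0.7, 0.4]
gripper_width: 0.0599
```

Request:
apply_moves:
  increments:
    - {"x": 20,"y": 0,"z": -50,"rx": 0,"ry": 0,"rz": 0,"hand": 60}
    - {"x": 20,"y": 0,"z": -50,"rx": 0,"ry": 0,"rz": 0,"hand": 60}
    - {"x": 20,"y": 0,"z": -50,"rx": 0,"ry": 0,"rz": 0,"hand": 60}
    - {"x": 20,"y": 0,"z": -50,"rx": 0,"ry": 0,"rz": 0,"hand": 60}
    - {"x": 20,"y": 0,"z": -50,"rx": 0,"ry": 0,"rz": 0,"hand": 60}

```text
t: 1.35
position: [0.3776, 0.185, 0.2313]
ee_rot: [-1.57, 0.04, -0.04]
contact_force: [1.0, 0.3, 0.0]
gripper_width: 0.06
```

Request:
apply_moves:
  increments:
    - {"x": 20,"y": 0,"z": -50,"rx": 0,"ry": 0,"rz": 0,"hand": 60}
    - {"x": 20,"y": 0,"z": -50,"rx": 0,"ry": 0,"rz": 0,"hand": 60}
    - {"x": 20,"y": 0,"z": -50,"rx": 0,"ry": 0,"rz": 0,"hand": 60}
    - {"x": 20,"y": 0,"z": -50,"rx": 0,"ry": 0,"rz": 0,"hand": 60}
    - {"x": 20,"y": 0,"z": -50,"rx": 0,"ry": 0,"rz": 0,"hand": 60}

```text
t: 1.98
position: [0.4647, -0.0699, 0.2313]
ee_rot: [-1.57, 0.04, -0.04]
contact_force: [0.5, -0.4, -0.4]
gripper_width: 0.0598
```

Request:
apply_moves:
  increments:
    - {"x": 4,"y": 0,"z": -50,"rx": 0,"ry": 0,"rz": 0,"hand": 44}
    - {"x": 4,"y": 0,"z": -50,"rx": 0,"ry": 0,"rz": 0,"hand": 44}
    - {"x": 4,"y": 0,"z": -50,"rx": 0,"ry": 0,"rz": 0,"hand": 44}
    - {"x": 4,"y": 0,"z": -50,"rx": 0,"ry": 0,"rz": 0,"hand": 44}
    - {"x": 4,"y": 0,"z": -50,"rx": 0,"ry": 0,"rz": 0,"hand": 44}

```text
t: 2.6
position: [0.4714, -0.3204, 0.2311]
ee_rot: [-1.57, 0.041, -0.04]
contact_force: [0.9, -0.2, -0.3]
gripper_width: 0.0438
```

```bash
python3 - <<'E'
from h import *
p,r,o=state(); t=tool(0); H=np.array([.4724,-.3351,.1105])
print(p,delta(tcp(H+[0,0,.08],t),t))
E
```

```text
[ 0.4714227  -0.32038656  0.23105532] (array([  1.8,  59.2, -14.7]), array([-0.02, -0.03, -0.02]))
```

Request:
apply_moves:
  increments:
    - {"x": 2,"y": 30,"z": -15,"rx": 0,"ry": 0,"rz": 0,"hand": 44}
    - {"x": 0,"y": 30,"z": 0,"rx": 0,"ry": 0,"rz": 0,"hand": 44}
    - {"x": 0,"y": 20,"z": 0,"rx": 0,"ry": 0,"rz": 0,"hand": 44}
    - {"x": 0,"y": 15,"z": 0,"rx": 0,"ry": 0,"rz": 0,"hand": 44}
    - {"x": 0,"y": 0,"z": 0,"rx": 0,"ry": 0,"rz": 0,"hand": 44}

```text
t: 3.22
position: [0.4724, -0.3334, 0.1353]
ee_rot: [-1.569, 0.041, -0.038]
contact_force: [-0.2, 0.5, 0.8]
gripper_width: 0.0439
```

```bash
python3 - <<'E'
from h import *
p,r,o=state(); t=tool(0); H=np.array([.4724,-.3351,.1105])
print(p,delta(tcp(H,t),t))
s=env.capture("side"); T=env.capture("top")
a=cv2.resize(s[190:290,210:310],None,fx=4,fy=4,interpolation=2); b=cv2.resize(T[190:290,310:410],None,fx=4,fy=4,interpolation=2)
cv2.imwrite("pics/p1.png",np.hstack([a,b]))
E
```

```text
[ 0.4724192  -0.33335013  0.1352762 ] (array([ 0.2, 43.5, -1.8]), array([-0.07, -0.01, -0.11]))
```

View pics/p1.png

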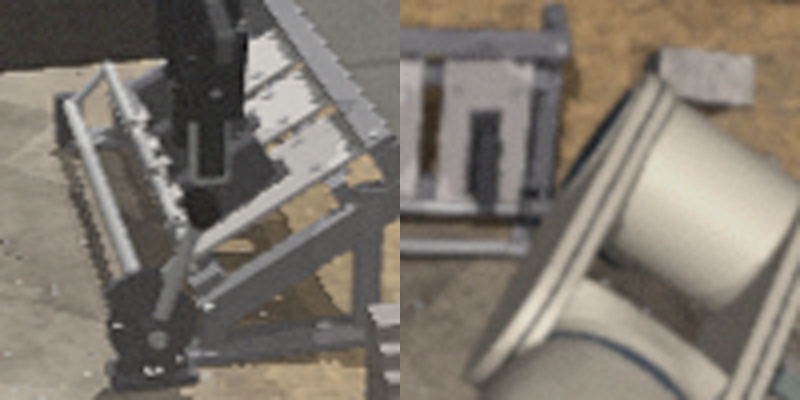

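Request:
apply_moves:
  increments:
    - {"x": 0,"y": 16,"z": -2,"rx": 0,"ry": 0,"rz": 0,"hand": 44}
    - {"x": 0,"y": 16,"z": 0,"rx": 0,"ry": 0,"rz": 0,"hand": 44}
    - {"x": 0,"y": 10,"z": 0,"rx": 0,"ry": 0,"rz": 0,"hand": 44}
    - {"x": 0,"y": 0,"z": 0,"rx": 0,"ry": 0,"rz": 0,"hand": 44}
    - {"x": 0,"y": 0,"z": 0,"rx": 0,"ry": 0,"rz": 0,"hand": 30}

```text
t: 3.95
position: [0.4731, -0.336, 0.0944]
ee_rot: [-1.57, 0.04, -0.04]
contact_force: [-0.8, -0.4, -0.7]
gripper_width: 0.0301
```

Request:
apply_moves:
  increments:
    - {"x": 0,"y": 0,"z": 0,"rx": 0,"ry": 0,"rz": 0,"hand": 10}
    - {"x": 0,"y": 0,"z": 0,"rx": 0,"ry": 0,"rz": 0,"hand": 10}
    - {"x": 0,"y": 0,"z": 0,"rx": 0,"ry": 0,"rz": 0,"hand": 10}
    - {"x": 0,"y": 0,"z": 0,"rx": 0,"ry": 0,"rz": 0,"hand": 10}

```text
t: 4.45
position: [0.4732, -0.3358, 0.0947]
ee_rot: [-1.571, 0.04, -0.041]
contact_force: [0.3, 3.5, 5.1]
gripper_width: 0.0167
```

Request:
apply_moves:
  increments:
    - {"x": 1.3,"y": -3.7,"z": 0,"rx": 0,"ry": 0,"rz": 0,"hand": 10}
    - {"x": 1.3,"y": -3.7,"z": 0,"rx": 0,"ry": 0,"rz": 0,"hand": 10}
    - {"x": 1.3,"y": -3.4,"z": 0,"rx": 0,"ry": 0,"rz": 0,"hand": 10}
    - {"x": 0,"y": 0,"z": 0,"rx": 0,"ry": 0,"rz": 0,"hand": 10}
  squeeze: 60

```text
t: 4.95
position: [0.4762, -0.3357, 0.1047]
ee_rot: [-1.57, 0.041, -0.039]
contact_force: [-0.5, 1.2, -8.8]
gripper_width: 0.0171
```

```bash
python3 - <<'E'
from h import *
p,r,o=state(); print(p,o["contact_force"],o["gripper_width"])
s=env.capture("side")
cv2.imwrite("pics/p2.png",cv2.resize(s[190:290,210:310],None,fx=5,fy=5,interpolation=2))
E
```

```text
[ 0.47621956 -0.33570447  0.10467762] [-0.4653778   1.19059005 -8.82568935] 0.017066053839878734
```

View pics/p2.png

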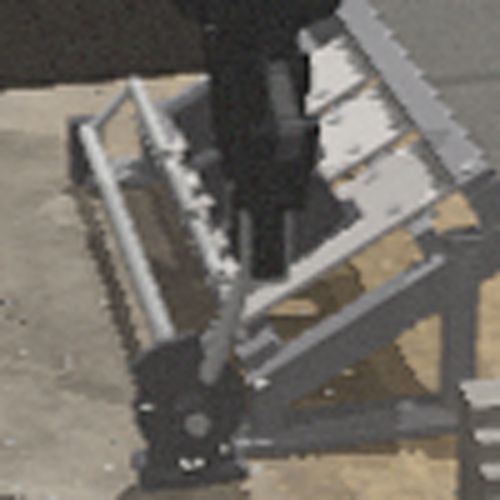

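```bash
python3 -c "
import numpy as np
x0,z0=90.5*np.sin(np.radians(20)),90.5*np.cos(np.radians(20))
for f in [15,10,5,0,-5,-10,-15,-20,-25,-30,-35,-40,-45,-50,-55,-60,-63,-66]:
    x,z=91.5*np.sin(np.radians(f)),91.5*np.cos(np.radians(f)); print(f,round(x-x0,1),round(-(z-z0),1)); x0,z0=x,z"
```

```text
15 -7.3 -3.3
10 -7.8 -1.7
5 -7.9 -1.0
0 -8.0 -0.3
-5 -8.0 0.3
-10 -7.9 1.0
-15 -7.8 1.7
-20 -7.6 2.4
-25 -7.4 3.1
-30 -7.1 3.7
-35 -6.7 4.3
-40 -6.3 4.9
-45 -5.9 5.4
-50 -5.4 5.9
-55 -4.9 6.3
-60 -4.3 6.7
-63 -2.3 4.2
-66 -2.1 4.3
```

Request:
apply_moves:
  increments:
    - {"x": -7.3,"y": -3.3,"z": 0,"rx": 0,"ry": 0,"rz": 0,"hand": 10}
    - {"x": -7.8,"y": -1.7,"z": 0,"rx": 0,"ry": 0,"rz": 0,"hand": 10}
    - {"x": -7.9,"y": -1,"z": 0,"rx": 0,"ry": 0,"rz": 0,"hand": 10}
    - {"x": -8,"y": -0.3,"z": 0,"rx": 0,"ry": 0,"rz": 0,"hand": 10}
    - {"x": 0,"y": 0,"z": 0,"rx": 0,"ry": 0,"rz": 0,"hand": 10}

```text
t: 5.62
position: [0.4456, -0.3341, 0.1118]
ee_rot: [-1.57, 0.04, -0.041]
contact_force: [3.4, 4.5, -8.3]
gripper_width: 0.0166
```

Request:
apply_moves:
  increments:
    - {"x": -8,"y": -0.7,"z": 0,"rx": 0,"ry": 0,"rz": 0,"hand": 10}
    - {"x": -7.9,"y": 0.7,"z": 0,"rx": 0,"ry": 0,"rz": 0,"hand": 10}
    - {"x": -7.8,"y": 1.5,"z": 0,"rx": 0,"ry": 0,"rz": 0,"hand": 10}
    - {"x": -7.6,"y": 2.4,"z": 0,"rx": 0,"ry": 0,"rz": 0,"hand": 10}
    - {"x": 0,"y": 0,"z": 0,"rx": 0,"ry": 0,"rz": 0,"hand": 10}

```text
t: 6.25
position: [0.4148, -0.3324, 0.108]
ee_rot: [-1.57, 0.04, -0.042]
contact_force: [4.4, 6.6, -7.3]
gripper_width: 0.0166
```

```bash
python3 - <<'E'
from h import *
p,r,o=state(); print(p,o["contact_force"],o["gripper_width"])
s=env.capture("side")
cv2.imwrite("pics/p3.png",cv2.resize(s[190:290,190:310],None,fx=5,fy=5,interpolation=2))
E
```

```text
[ 0.414822   -0.33241678  0.10801206] [ 4.35653419  6.55431063 -7.26258827] 0.01659801253122692
```

View pics/p3.png

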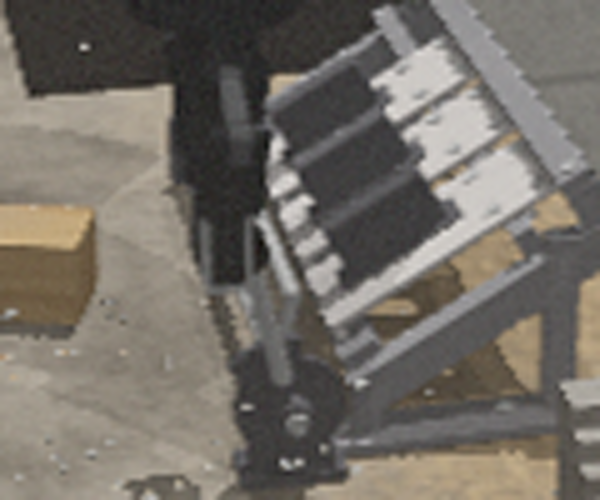

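Request:
apply_moves:
  increments:
    - {"x": -7.4,"y": 2.8,"z": 0.5,"rx": 0,"ry": 0,"rz": 0,"hand": 10}
    - {"x": -7.2,"y": 3.4,"z": 0.5,"rx": 0,"ry": 0,"rz": 0,"hand": 10}
    - {"x": -6.8,"y": 4.2,"z": 0,"rx": 0,"ry": 0,"rz": 0,"hand": 10}
    - {"x": -6.3,"y": 4.9,"z": 0,"rx": 0,"ry": 0,"rz": 0,"hand": 10}
    - {"x": 0,"y": 0,"z": 0,"rx": 0,"ry": 0,"rz": 0,"hand": 10}

```text
t: 6.92
position: [0.387, -0.3309, 0.0939]
ee_rot: [-1.571, 0.039, -0.042]
contact_force: [-0.9, 4.5, 7.9]
gripper_width: 0.016
```

Request:
apply_moves:
  increments:
    - {"x": -5.9,"y": 5.4,"z": 0,"rx": 0,"ry": 0,"rz": 0,"hand": 10}
    - {"x": -5.4,"y": 5.9,"z": 0,"rx": 0,"ry": 0,"rz": 0,"hand": 10}
    - {"x": 0,"y": 0,"z": 0,"rx": 0,"ry": 0,"rz": 0,"hand": 10}

```text
t: 7.3
position: [0.375, -0.3302, 0.0828]
ee_rot: [-1.571, 0.04, -0.04]
contact_force: [-8.0, 3.4, 13.7]
gripper_width: 0.0157
```

```bash
python3 - <<'E'
from h import *
p,r,o=state(); print(p,o["contact_force"],o["gripper_width"])
s=env.capture("side")
cv2.imwrite("pics/p4.png",cv2.resize(s[190:290,190:310],None,fx=6,fy=6,interpolation=2))
E
```

```text
[ 0.37503367 -0.33018119  0.08279687] [-7.98960075  3.35293816 13.67570432] 0.015695238327613305
```

View pics/p4.png

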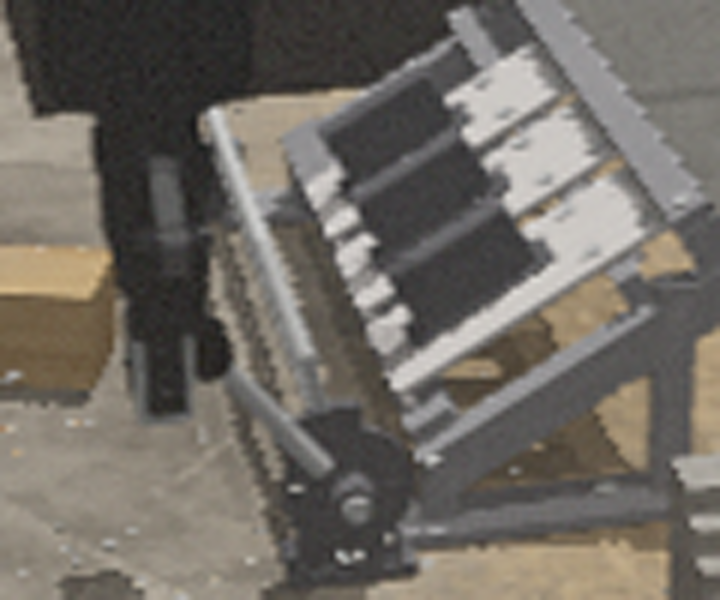

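```bash
python3 - <<'E'
from h import *
yaw=G[2]; nrm=np.array([-np.sin(yaw),np.cos(yaw),0]); p0=np.array([.4724,-.3351,0])
def onp(u):
    e,d=ray("side",u); return e+d*((p0-e)@nrm)/(d@nrm)
for u in ((212,345),(357,502)):
    q=(190+(u[0]+.5)/6-.5,190+(u[1]+.5)/6-.5); w=onp(q); d=w-[G[0],G[1],0]; print(w,"guard x",np.cos(yaw)*d[0]+np.sin(yaw)*d[1])
E
```

```text
[ 0.393754   -0.33110923  0.10587977] guard x -0.08139892632085216
[ 0.44675867 -0.33379887  0.0336971 ] guard x -0.028326059438284944
```

Request:
apply_moves:
  increments:
    - {"x": 0,"y": 0,"z": 0,"rx": 0,"ry": 0,"rz": 0,"hand": 32}
    - {"x": 0,"y": 0,"z": 0,"rx": 0,"ry": 0,"rz": 0,"hand": 32}

```text
t: 7.6
position: [0.3763, -0.3309, 0.0819]
ee_rot: [-1.572, 0.039, -0.042]
contact_force: [0.2, -0.1, -0.3]
gripper_width: 0.0321
```

```bash
python3 - <<'E'
from h import *
p,r,o=state(); print(p,o["contact_force"],o["gripper_width"])
s=env.capture("side")
cv2.imwrite("pics/p5.png",cv2.resize(s[190:290,190:310],None,fx=6,fy=6,interpolation=2))
E
```

```text
[ 0.37630871 -0.33090803  0.08187527] [ 0.23355815 -0.12732785 -0.34756999] 0.032068289395170195
```

View pics/p5.png

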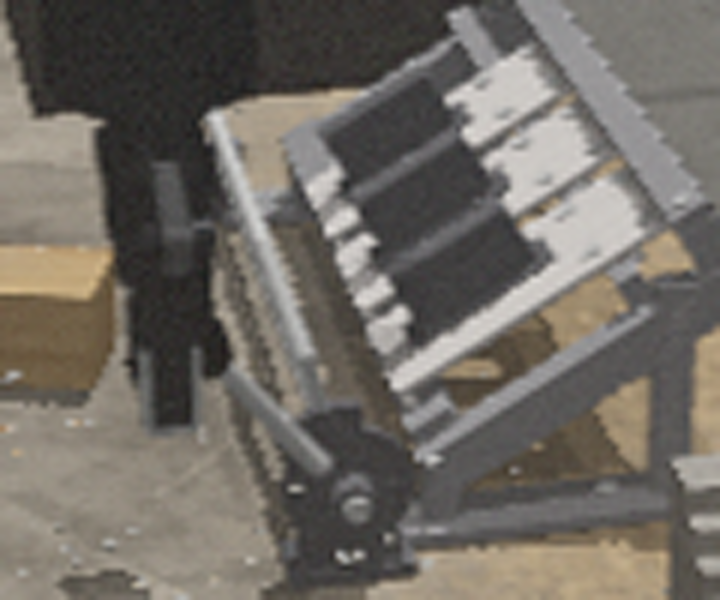

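Request:
apply_moves:
  increments:
    - {"x": 0,"y": -6,"z": 0,"rx": 0,"ry": 0,"rz": 0,"hand": 32}
    - {"x": 9,"y": 0,"z": 0,"rx": 0,"ry": 0,"rz": 0,"hand": 32}
    - {"x": 9,"y": 0,"z": 0,"rx": 0,"ry": 0,"rz": 0,"hand": 32}
    - {"x": 0,"y": 0,"z": 0,"rx": 0,"ry": 0,"rz": 0,"hand": 32}

```text
t: 8.15
position: [0.3947, -0.331, 0.0869]
ee_rot: [-1.571, 0.039, -0.04]
contact_force: [0.3, 0.3, 0.1]
gripper_width: 0.0321
```

```bash
python3 - <<'E'
from h import *
p,r,o=state(); print(p,o["contact_force"],o["gripper_width"])
s=env.capture("side")
cv2.imwrite("pics/p6.png",cv2.resize(s[190:290,190:310],None,fx=6,fy=6,interpolation=2))
E
```

```text
[ 0.39472923 -0.33097103  0.08689387] [0.25514006 0.32053846 0.06754216] 0.03207076106781748
```

View pics/p6.png

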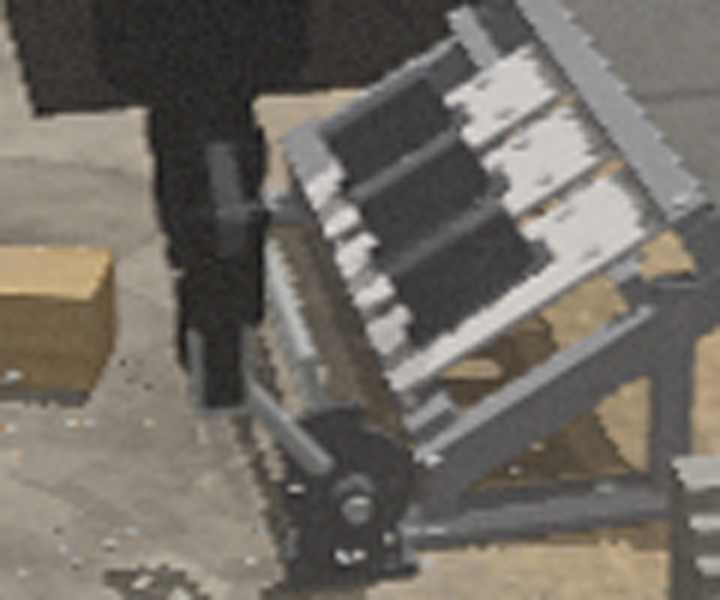

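Request:
apply_moves:
  increments:
    - {"x": 0,"y": 0,"z": 0,"rx": 0,"ry": 0,"rz": 0,"hand": 8}
    - {"x": 0,"y": 0,"z": 0,"rx": 0,"ry": 0,"rz": 0,"hand": 8}
    - {"x": 0,"y": 0,"z": 0,"rx": 0,"ry": 0,"rz": 0,"hand": 8}
    - {"x": -0.6,"y": -0.8,"z": 0,"rx": 0,"ry": 0,"rz": 0,"hand": 8}
    - {"x": -0.6,"y": -0.8,"z": 0,"rx": 0,"ry": 0,"rz": 0,"hand": 8}
  squeeze: 85

```text
t: 8.82
position: [0.3929, -0.3309, 0.0883]
ee_rot: [-1.571, 0.04, -0.041]
contact_force: [2.6, -3.1, -7.8]
gripper_width: 0.0162
```

Request:
apply_moves:
  increments:
    - {"x": -0.9,"y": -1.3,"z": -0.3,"rx": 0,"ry": 0,"rz": 0,"hand": 8}
    - {"x": 0,"y": 0,"z": 0,"rx": 0,"ry": 0,"rz": 0,"hand": 8}

```text
t: 9.07
position: [0.3917, -0.3309, 0.0898]
ee_rot: [-1.57, 0.04, -0.04]
contact_force: [5.0, -0.8, -8.4]
gripper_width: 0.0163
```

Request:
apply_moves:
  increments:
    - {"x": -5.2,"y": 3.8,"z": 0,"rx": 0,"ry": 0,"rz": 0,"hand": 8}
    - {"x": -5.9,"y": 5.2,"z": 0,"rx": 0,"ry": 0,"rz": 0,"hand": 8}
    - {"x": -5.4,"y": 5.8,"z": 0,"rx": 0,"ry": 0,"rz": 0,"hand": 8}
    - {"x": 0,"y": 0,"z": 0,"rx": 0,"ry": 0,"rz": 0,"hand": 8}

```text
t: 9.57
position: [0.3768, -0.3303, 0.0756]
ee_rot: [-1.571, 0.039, -0.044]
contact_force: [9.2, 4.9, -1.7]
gripper_width: 0.0162
```

```bash
python3 - <<'E'
from h import *
p,r,o=state(); print(p,o["contact_force"],o["gripper_width"])
s=env.capture("side")
cv2.imwrite("pics/p7.png",cv2.resize(s[190:290,190:310],None,fx=6,fy=6,interpolation=2))
E
```

```text
[ 0.3767649  -0.33027279  0.07564303] [ 9.24951142  4.91184904 -1.7481169 ] 0.016191506408013673
```

View pics/p7.png

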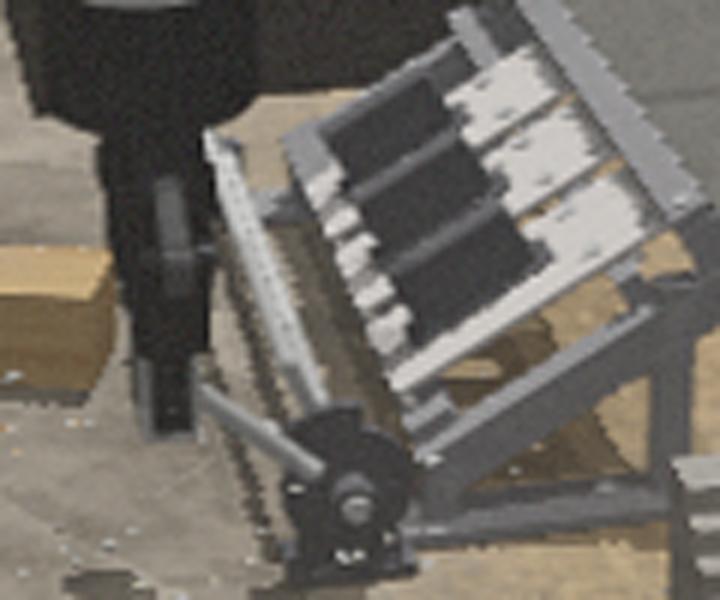

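Request:
apply_moves:
  increments:
    - {"x": -5.2,"y": 6,"z": 0.3,"rx": 0,"ry": 0,"rz": 0,"hand": 8}
    - {"x": -4.5,"y": 6.5,"z": 0.2,"rx": 0,"ry": 0,"rz": 0,"hand": 8}
    - {"x": -2.2,"y": 4.2,"z": 0,"rx": 0,"ry": 0,"rz": 0,"hand": 8}
    - {"x": 0,"y": 0,"z": 0,"rx": 0,"ry": 0,"rz": 0,"hand": 8}

```text
t: 10.12
position: [0.3646, -0.3296, 0.059]
ee_rot: [-1.572, 0.037, -0.041]
contact_force: [7.7, 2.6, -1.2]
gripper_width: 0.0168
```

```bash
python3 - <<'E'
from h import *
p,r,o=state(); print(p,o["contact_force"],o["gripper_width"])
s=env.capture("side")
cv2.imwrite("pics/p8.png",cv2.resize(s[190:290,190:310],None,fx=6,fy=6,interpolation=2))
E
```

```text
[ 0.36464548 -0.32964942  0.05900943] [ 7.65908433  2.63986275 -1.24045164] 0.01683487405860515
```

View pics/p8.png

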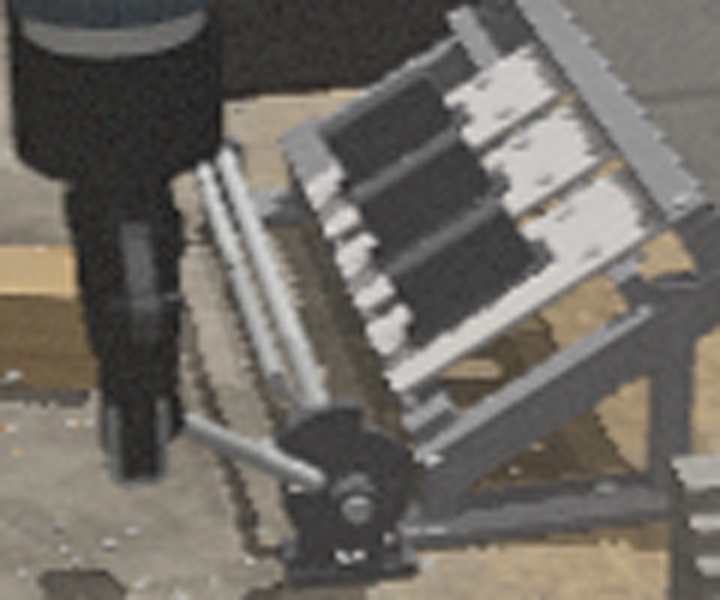

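Request:
apply_moves:
  increments:
    - {"x": -1.2,"y": 2.3,"z": 0,"rx": 0,"ry": 0,"rz": 0,"hand": 8}
    - {"x": 0,"y": 0,"z": 0,"rx": 0,"ry": 0,"rz": 0,"hand": 8}

```text
t: 10.42
position: [0.3637, -0.3295, 0.0569]
ee_rot: [-1.572, 0.039, -0.044]
contact_force: [7.4, 1.5, 0.5]
gripper_width: 0.0162
```

Request:
apply_moves:
  increments:
    - {"x": 3,"y": 1.5,"z": 0,"rx": 0,"ry": 0,"rz": 0,"hand": 8}
    - {"x": 3,"y": 1.5,"z": 0,"rx": 0,"ry": 0,"rz": 0,"hand": 8}
    - {"x": 0,"y": 0,"z": 0,"rx": 0,"ry": 0,"rz": 0,"hand": 8}

```text
t: 10.8
position: [0.3684, -0.3298, 0.0538]
ee_rot: [-1.571, 0.04, -0.042]
contact_force: [1.0, -1.1, 4.2]
gripper_width: 0.0167
```

Request:
apply_moves:
  increments:
    - {"x": 0,"y": 0,"z": 0,"rx": 0,"ry": 0,"rz": 0,"hand": 34}
    - {"x": 0,"y": 0,"z": 0,"rx": 0,"ry": 0,"rz": 0,"hand": 34}
    - {"x": 0,"y": -30,"z": 0,"rx": 0,"ry": 0,"rz": 0,"hand": 34}
    - {"x": 0,"y": -40,"z": 0,"rx": 0,"ry": 0,"rz": 0,"hand": 34}
    - {"x": 0,"y": -50,"z": 0,"rx": 0,"ry": 0,"rz": 0,"hand": 34}

```text
t: 11.42
position: [0.367, -0.3285, 0.1734]
ee_rot: [-1.568, 0.042, -0.038]
contact_force: [0.1, -1.3, -0.9]
gripper_width: 0.0337
```

```bash
python3 - <<'E'
from h import *
p,r,o=state(); print(p,o["contact_force"],o["gripper_width"])
s=env.capture("side")
cv2.imwrite("pics/p9.png",cv2.resize(s[190:290,190:310],None,fx=6,fy=6,interpolation=2))
E
```

```text
[ 0.36700134 -0.32845343  0.17335121] [ 0.12816571 -1.31537958 -0.8634614 ] 0.033725311774140336
```

View pics/p9.png

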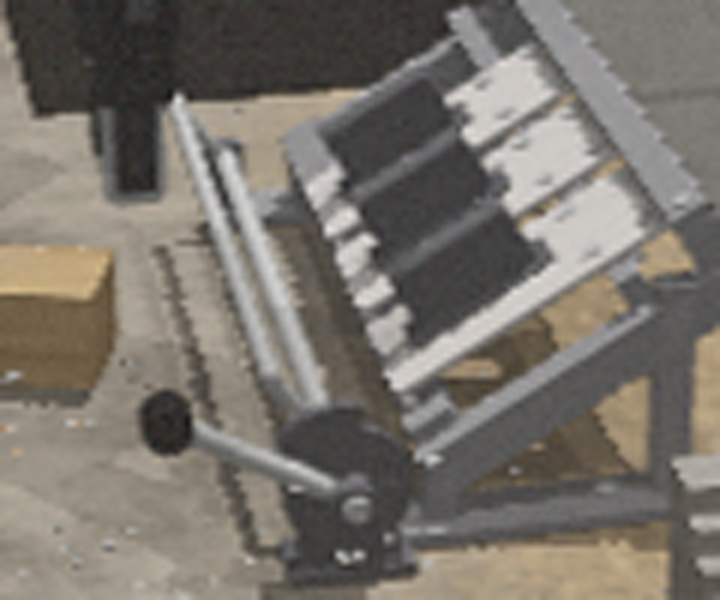

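```bash
cat >> h.py <<'E'
def bat(u):
    yaw=G[2]; nrm=np.array([-np.sin(yaw),np.cos(yaw),0]); p0=np.array([.4724,-.3351,0])
    e,d=ray("side",u); w=e+d*((p0-e)@nrm)/(d@nrm); q=w-[G[0],G[1],0]; x=np.cos(yaw)*q[0]+np.sin(yaw)*q[1]
    return w,x,np.hypot(x+.0300,w[2]-.035),np.degrees(np.arctan2(x+.0300,w[2]-.035))
E
python3 -c "
from h import *
print(bat((190+165.5/6-.5,190+423.5/6-.5)))
print(bat((260.1,241.2)))"
```

```text
(array([ 0.37541309, -0.33017855,  0.07593855]), np.float64(-0.09976343381113911), np.float64(0.08088820346999866), np.float64(-59.59475495269942))
(array([ 0.4727513 , -0.33511783,  0.11160945]), np.float64(-0.002299986454772862), np.float64(0.0814634780320038), np.float64(19.878692201742673))
```

```bash
cat >> h.py <<'E'
def pl(b,th,ds=0,dn=0,gs=48,gn=27,g=G):
    """tool pose (tcp,rot) holding the plate of bay b raised by th deg, extra shift ds,dn (mm)"""
    t=np.radians(th); a,n=gs-107,gn
    s_=a*np.cos(t)+n*np.sin(t)+107+ds; n_=n*np.cos(t)-a*np.sin(t)+dn
    r=tool(30-th,g[2]); return tcp(g2w(sl(s_,b,n_),g)[0],r),r
E
python3 - <<'E'
from h import *
P,r=pl(-112.5,0,0,70); print(P,delta(P,r)); p,_,o=state(); print(o["qpos"])
P0,r0=pl(-112.5,0,0,0); print(delta(P0,r0,P,r))
prev=(P0,r0)
for th in range(5,41,5):
    q=pl(-112.5,th,th/10,0); print(th,*delta(*q,*prev)); prev=q
q=pl(-112.5,40,4,10);print("lift",*delta(*q,*prev)); prev=q
for dx,dz in ((-14,0),(-10,20),(0,60)):
    q2=(prev[0]+np.array([dx*np.cos(G[2]),dx*np.sin(G[2]),dz])/1000,prev[1]); print(*delta(*q2,*prev)); prev=q2
E
```

```text
[ 0.4813148  -0.25947804  0.14180979] (array([107.6,  37.9,  77.2]), array([  0.24,   0.08, -29.72]))
[-7.53931830e-01  3.06399147e-01  1.95522918e+00 -3.39746044e-04
  8.73420115e-01 -2.27405462e+00]
(array([-0., 70., -0.]), array([0., 0., 0.]))
5 [ 1.4 -5.1  0. ] [0. 0. 5.]
10 [ 1.4 -5.2 -0. ] [-0. -0.  5.]
15 [ 1.4 -5.2 -0. ] [-0. -0.  5.]
20 [ 1.4 -5.2  0. ] [0. 0. 5.]
25 [ 1.4 -5.3 -0. ] [ 0. -0.  5.]
30 [ 1.4 -5.3 -0. ] [-0.  0.  5.]
35 [ 1.4 -5.4  0. ] [-0. -0.  5.]
40 [ 1.4 -5.4  0. ] [0. 0. 5.]
lift [-6.4 -7.7 -0. ] [0. 0. 0.]
[-13.8   2.4   0. ] [0. 0. 0.]
[-13.3 -18.   -0. ] [0. 0. 0.]
[-10.4 -59.1   0. ] [0. 0. 0.]
```

Request:
apply_moves:
  increments:
    - {"x": 40,"y": 0,"z": 38,"rx": 0,"ry": 0,"rz": -5,"hand": 34}
    - {"x": 30,"y": 0,"z": 39,"rx": 0,"ry": 0,"rz": -8,"hand": 34}
    - {"x": 30,"y": 0,"z": 0,"rx": 0,"ry": 0,"rz": -8,"hand": 34}
    - {"x": 0,"y": 0,"z": 0,"rx": 0,"ry": 0,"rz": -9,"hand": 34}
    - {"x": 0,"y": 0,"z": 0,"rx": 0,"ry": 0,"rz": 0,"hand": 34}

```text
t: 12.1
position: [0.4853, -0.2408, 0.2016]
ee_rot: [-1.578, -0.314, -0.431]
contact_force: [-0.0, 0.0, -0.2]
gripper_width: 0.0336
```

```bash
python3 - <<'E'
from h import *
P,r=pl(-112.5,0,0,40); p,_,o=state(); print(p,delta(P,r)); print(o["qpos"])
E
```

```text
[ 0.4853306  -0.24075147  0.20155968] (array([-28.2,  82.3, -16.7]), array([ 1.91, -0.91, -2.86]))
[-0.59927565  0.21513226  2.12567612  0.53178301  0.42584183 -2.5404787 ]
```

Request:
apply_moves:
  increments:
    - {"x": 0,"y": -20,"z": 0,"rx": 0,"ry": 10,"rz": 0,"hand": 34}
    - {"x": 0,"y": 0,"z": 0,"rx": 0,"ry": 10,"rz": 0,"hand": 34}
    - {"x": 0,"y": 0,"z": 0,"rx": 0,"ry": 10,"rz": 0,"hand": 34}
    - {"x": 0,"y": 0,"z": 0,"rx": 0,"ry": 10,"rz": 0,"hand": 34}
    - {"x": 0,"y": 0,"z": 0,"rx": 0,"ry": 10,"rz": 0,"hand": 34}

```text
t: 12.72
position: [0.4768, -0.2414, 0.219]
ee_rot: [-1.249, 0.36, -1.062]
contact_force: [0.2, 1.0, 0.1]
gripper_width: 0.0334
```

```bash
sed -i 's/^ZS=-1/ZS=1/' h.py; python3 - <<'E'
from h import *
P,r=pl(-112.5,0,0,60); p,_,o=state(); print(p,delta(P,r)); print(o["qpos"])
E
```

```text
[ 0.47682993 -0.24140812  0.21898067] (array([ -6.9,  81.7, -32.6]), array([  2.3 , 128.78,   3.76]))
[-0.61147933  0.1731335   2.12451741  0.49203737  0.46821247 -1.62919252]
```

q6 rises with +ry; continue.

Request:
apply_moves:
  increments:
    - {"x": 0,"y": 0,"z": 0,"rx": 0,"ry": 10.5,"rz": 0,"hand": 34}
    - {"x": 0,"y": 0,"z": 0,"rx": 0,"ry": 10.5,"rz": 0,"hand": 34}
    - {"x": 0,"y": 0,"z": 0,"rx": 0,"ry": 10.5,"rz": 0,"hand": 34}
    - {"x": 0,"y": 0,"z": 0,"rx": 0,"ry": 10.5,"rz": 0,"hand": 34}
    - {"x": 0,"y": 0,"z": 0,"rx": 0,"ry": 10.5,"rz": 0,"hand": 34}

```text
t: 13.35
position: [0.4769, -0.2414, 0.219]
ee_rot: [-0.689, 1.048, -1.594]
contact_force: [-0.7, -0.1, -0.1]
gripper_width: 0.0339
```

Request:
apply_moves:
  increments:
    - {"x": 0,"y": 0,"z": 0,"rx": 0,"ry": 10.5,"rz": 0,"hand": 34}
    - {"x": 0,"y": 0,"z": 0,"rx": 0,"ry": 10.5,"rz": 0,"hand": 34}
    - {"x": 0,"y": 0,"z": 0,"rx": 0,"ry": 10.5,"rz": 0,"hand": 34}
    - {"x": 0,"y": 0,"z": 0,"rx": 0,"ry": 10.5,"rz": 0,"hand": 34}
    - {"x": 0,"y": 0,"z": 0,"rx": 0,"ry": 10.5,"rz": 0,"hand": 34}

```text
t: 13.98
position: [0.4768, -0.2414, 0.219]
ee_rot: [0.098, 1.682, -1.946]
contact_force: [-0.5, 0.1, -1.4]
gripper_width: 0.0339
```

```bash
python3 - <<'E'
from h import *
P,r=pl(-112.5,0,0,60); p,_,o=state(); print(p,delta(P,r)); print(o["qpos"])
E
```

```text
[ 0.4768276  -0.24141976  0.21895576] (array([33.3, 81.7,  1.8]), array([-1.28, 23.8 ,  3.32]))
[-0.61150344  0.17318867  2.1245162   0.49207625  0.46819065  0.20367381]
```

Request:
apply_moves:
  increments:
    - {"x": 0,"y": 0,"z": 0,"rx": 0,"ry": 8,"rz": 0,"hand": 34}
    - {"x": 0,"y": 0,"z": 0,"rx": 0,"ry": 8,"rz": 0,"hand": 34}
    - {"x": 0,"y": 0,"z": 0,"rx": -1.3,"ry": 7.8,"rz": 3.3,"hand": 34}
    - {"x": 0,"y": 0,"z": 0,"rx": 0,"ry": 0,"rz": 0,"hand": 34}

```text
t: 14.48
position: [0.4762, -0.2413, 0.2186]
ee_rot: [0.57, 1.92, -1.962]
contact_force: [0.0, 0.2, 0.6]
gripper_width: 0.034
```

```bash
python3 - <<'E'
from h import *
P,r=pl(-112.5,0,0,40); p,_,o=state(); print(p,delta(P,r)); print(o["qpos"])
E
```

```text
[ 0.47623244 -0.24134467  0.21858513] (array([33.7, 99.5, 17. ]), array([-0.38,  0.29, -0.21]))
[-0.64897968  0.17534429  2.14856431  0.6801601   0.45765319  0.4066178 ]
```

Request:
apply_moves:
  increments:
    - {"x": 17,"y": 30,"z": 8.5,"rx": 0,"ry": 0,"rz": 0,"hand": 34}
    - {"x": 17,"y": 35,"z": 8.5,"rx": 0,"ry": 0,"rz": 0,"hand": 34}
    - {"x": 0,"y": 35,"z": 0,"rx": -0.4,"ry": 0.3,"rz": -0.2,"hand": 34}
    - {"x": 0,"y": 0,"z": 0,"rx": 0,"ry": 0,"rz": 0,"hand": 34}

```text
t: 14.98
position: [0.4975, -0.2594, 0.114]
ee_rot: [0.568, 1.933, -1.955]
contact_force: [-0.1, 1.2, 0.7]
gripper_width: 0.0341
```

```bash
python3 - <<'E'
from h import *
P,r=pl(-112.5,0,0,0); p,_,o=state(); print(p,delta(P,r)); print(o["qpos"])
s=env.capture("side");t=env.capture("top")
cv2.imwrite("pics/q1.png",np.hstack([cv2.resize(s[170:270,210:310],None,fx=4,fy=4,interpolation=2),cv2.resize(t[180:280,260:360],None,fx=4,fy=4,interpolation=2)]))
E
```

```text
[ 0.4975415  -0.25936885  0.11400729] (array([ 0.1, 37.8,  1. ]), array([0.15, 0.08, 0.04]))
[-0.65631771  0.42691004  2.14533992  1.16698376  0.31676313 -0.11961427]
```

View pics/q1.png

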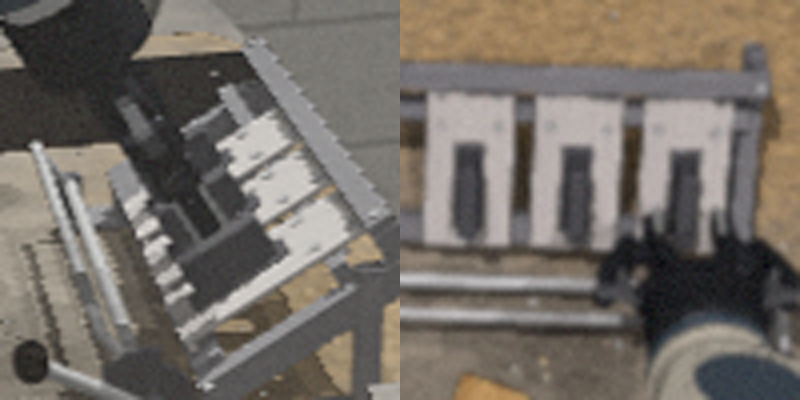

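Request:
apply_moves:
  increments:
    - {"x": 0,"y": 15,"z": 1,"rx": 0,"ry": 0,"rz": 0,"hand": 34}
    - {"x": 0,"y": 13,"z": 0,"rx": 0,"ry": 0,"rz": 0,"hand": 34}
    - {"x": 0,"y": 10,"z": 0,"rx": 0,"ry": 0,"rz": 0,"hand": 34}
    - {"x": 0,"y": 0,"z": 0,"rx": 0,"ry": 0,"rz": 0,"hand": 34}

```text
t: 15.58
position: [0.5169, -0.2619, 0.0846]
ee_rot: [0.574, 1.928, -1.956]
contact_force: [-0.2, -0.2, -0.2]
gripper_width: 0.034
```

```bash
python3 - <<'E'
from h import *
P,r=pl(-112.5,0,0,0); p,_,o=state(); print(p,delta(P,r),o["contact_force"]); print(o["qpos"])
E
```

```text
[ 0.51691309 -0.26189869  0.084576  ] (array([ 2.3,  2.6, -0.6]), array([-0.03,  0.04, -0.26])) [-0.19497683 -0.24594732 -0.17672431]
[-0.63421225  0.50691146  2.11932062  1.35905653  0.28742787 -0.29831033]
```

Request:
apply_moves:
  increments:
    - {"x": 1.5,"y": 2,"z": 0,"rx": 0,"ry": 0,"rz": 0,"hand": 34}
    - {"x": 0,"y": 0,"z": 0,"rx": 0,"ry": 0,"rz": 0,"hand": 5}
    - {"x": 0,"y": 0,"z": 0,"rx": 0,"ry": 0,"rz": 0,"hand": 5}
    - {"x": 0,"y": 0,"z": 0,"rx": 0,"ry": 0,"rz": 0,"hand": 5}
    - {"x": 0,"y": 0,"z": 0,"rx": 0,"ry": 0,"rz": 0,"hand": 5}
  squeeze: 80

```text
t: 16.2
position: [0.5161, -0.262, 0.0817]
ee_rot: [0.576, 1.929, -1.957]
contact_force: [-4.2, 1.3, 6.3]
gripper_width: 0.0128
```

```bash
python3 - <<'E'
from h import *
P,r=pl(-112.5,0,0,0); p,_,o=state(); print(p,delta(P,r),o["contact_force"],o["gripper_width"]); print(o["qpos"])
prev=(P,r)
for th in range(5,41,5):
    q=pl(-112.5,th,th/10,0); print(th,*delta(*q,*prev)); prev=q
E
```

```text
[ 0.51606491 -0.26196586  0.08167481] (array([ 0.1,  0.5, -0.7]), array([-0.05, -0.08, -0.23])) [-4.20482008  1.30099795  6.278137  ] 0.012806978819012792
[-0.63511046  0.51262366  2.12102769  1.38203254  0.28589789 -0.32110743]
5 [-1.4 -5.1 -0. ] [-0.  0. -5.]
10 [-1.4 -5.2  0. ] [-0. -0. -5.]
15 [-1.4 -5.2  0. ] [ 0. -0. -5.]
20 [-1.4 -5.2 -0. ] [-0.  0. -5.]
25 [-1.4 -5.3  0. ] [-0. -0. -5.]
30 [-1.4 -5.3  0. ] [ 0.  0. -5.]
35 [-1.4 -5.4 -0. ] [ 0. -0. -5.]
40 [-1.4 -5.4 -0. ] [-0.  0. -5.]
```

Request:
apply_moves:
  increments:
    - {"x": -1.2,"y": -5.3,"z": 0,"rx": 0,"ry": 0,"rz": -5,"hand": 5}
    - {"x": -1.4,"y": -5.3,"z": 0,"rx": 0,"ry": 0,"rz": -5,"hand": 5}
    - {"x": -1.4,"y": -5.3,"z": 0,"rx": 0,"ry": 0,"rz": -5,"hand": 5}
    - {"x": -1.4,"y": -5.3,"z": 0,"rx": 0,"ry": 0,"rz": -5,"hand": 5}

```text
t: 16.7
position: [0.5151, -0.2563, 0.0969]
ee_rot: [0.339, 2.104, -2.078]
contact_force: [0.1, 0.2, -1.5]
gripper_width: 0.0127
```

```bash
python3 - <<'E'
from h import *
P,r=pl(-112.5,20,2,0); p,_,o=state(); print(p,delta(P,r),o["contact_force"],o["gripper_width"]); print(o["qpos"])
s=env.capture("side")
cv2.imwrite("pics/q2.png",np.hstack([cv2.resize(s[170:270,210:330],None,fx=5,fy=5,interpolation=2)]))
E
```

```text
[ 0.51508479 -0.25634427  0.09687833] (array([-0.4, -5.7,  4.7]), array([ 1.15,  0.26, -5.88])) [ 0.11218127  0.2060093  -1.53654254] 0.012740173482208858
[-0.56190059  0.47847475  1.98374687  0.34148163  0.46948992  0.76411535]
```

View pics/q2.png

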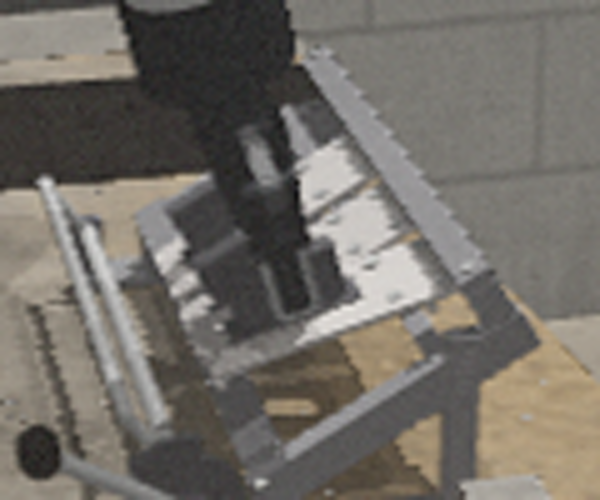

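Request:
apply_moves:
  increments:
    - {"x": 0,"y": -3,"z": 2.4,"rx": 0.6,"ry": 0,"rz": -3,"hand": 5}
    - {"x": -0.3,"y": -2.7,"z": 2.3,"rx": 0.6,"ry": 0,"rz": -2.9,"hand": 5}
    - {"x": 0,"y": 0,"z": 0,"rx": 0,"ry": 0,"rz": 0,"hand": 5}

```text
t: 17.12
position: [0.5153, -0.26, 0.1019]
ee_rot: [0.24, 2.143, -2.151]
contact_force: [0.5, -0.6, 0.6]
gripper_width: 0.0125
```

```bash
python3 - <<'E'
from h import *
P,r=pl(-112.5,20,2,0); p,_,o=state(); print(p,delta(P,r),o["contact_force"],o["gripper_width"]); print(o["qpos"])
E
```

```text
[ 0.51533985 -0.26004955  0.10194351] (array([ 1.5, -0.8,  1.1]), array([ 0.08,  0.41, -0.28])) [ 0.47000964 -0.64531272  0.55568945] 0.012450641652011596
[-0.53173748  0.48454846  1.92536552  0.15407682  0.5783049   0.95975487]
```

Request:
apply_moves:
  increments:
    - {"x": -0.9,"y": -5.4,"z": 0.6,"rx": 0,"ry": 0,"rz": -5,"hand": 5}
    - {"x": -0.9,"y": -5.4,"z": 0.5,"rx": 0,"ry": 0.2,"rz": -5,"hand": 5}
    - {"x": -1.2,"y": -5.4,"z": 0,"rx": 0,"ry": 0,"rz": -5,"hand": 5}
    - {"x": -1.4,"y": -5.4,"z": 0,"rx": 0,"ry": 0,"rz": -5,"hand": 5}
    - {"x": 0,"y": 0,"z": 0,"rx": 0,"ry": 0,"rz": 0,"hand": 5}

```text
t: 17.75
position: [0.5189, -0.261, 0.1226]
ee_rot: [0.13, -2.118, 2.105]
contact_force: [0.9, 0.9, -2.7]
gripper_width: 0.0129
```

```bash
python3 - <<'E'
from h import *
P,r=pl(-112.5,40,4,0); p,_,o=state(); print(p,delta(P,r),o["contact_force"],o["gripper_width"]); print(o["qpos"])
s=env.capture("side")
cv2.imwrite("pics/q3.png",np.hstack([cv2.resize(s[170:270,210:330],None,fx=5,fy=5,interpolation=2)]))
E
```

```text
[ 0.51886708 -0.26097518  0.12257314] (array([ 0.8, -1.2,  0.4]), array([ 0.1 ,  0.26, -0.29])) [ 0.89203302  0.87092994 -2.73702972] 0.0128545308476574
[-0.45308504  0.56726964  1.69233235 -0.07485639  1.04000686  1.20711329]
```

View pics/q3.png

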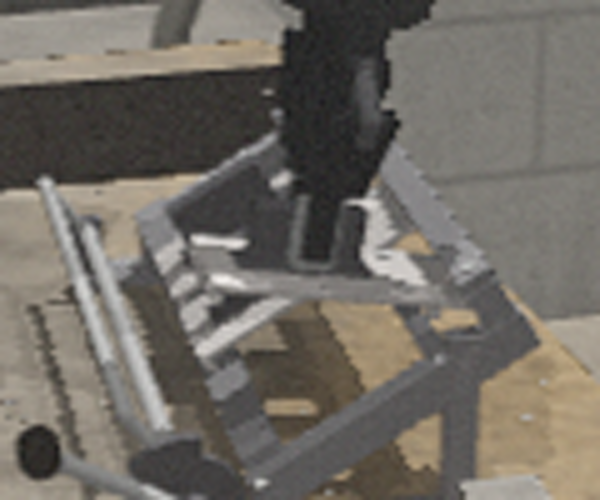

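Request:
apply_moves:
  increments:
    - {"x": 3.4,"y": -4,"z": 0,"rx": 0,"ry": 0,"rz": 0,"hand": 5}
    - {"x": 3.4,"y": -4.3,"z": 0,"rx": 0,"ry": 0,"rz": 0,"hand": 5}
    - {"x": 0.5,"y": -0.7,"z": 0,"rx": 0,"ry": 0,"rz": 0,"hand": 5}
    - {"x": 7,"y": 0.5,"z": 0,"rx": 0,"ry": 0,"rz": 0,"hand": 5}
    - {"x": 7,"y": 0.5,"z": 0,"rx": 0,"ry": 0,"rz": 0,"hand": 5}

```text
t: 18.42
position: [0.4974, -0.2604, 0.1347]
ee_rot: [0.131, -2.114, 2.104]
contact_force: [-1.0, 0.1, -2.4]
gripper_width: 0.0127
```

Request:
apply_moves:
  increments:
    - {"x": 7,"y": -9,"z": 0,"rx": 0,"ry": 0,"rz": 0,"hand": 5}
    - {"x": 7,"y": -12,"z": 0,"rx": 0,"ry": 0,"rz": 0,"hand": 5}
    - {"x": 8,"y": -30,"z": 0,"rx": 0,"ry": 0,"rz": 0,"hand": 5}
    - {"x": 8,"y": -30,"z": 0,"rx": 0,"ry": 0,"rz": 5,"hand": 5}
    - {"x": 0,"y": -20,"z": 0,"rx": 0,"ry": 0,"rz": 5,"hand": 5}

```text
t: 19.05
position: [0.4849, -0.2602, 0.2423]
ee_rot: [-0.061, -2.199, 2.203]
contact_force: [-0.0, -0.1, -1.5]
gripper_width: 0.0125
```

```bash
python3 - <<'E'
from h import *
p,_,o=state(); print(p,delta(p,tool(0)),o["contact_force"],o["gripper_width"]); print(o["qpos"])
s=env.capture("side");t=env.capture("top")
cv2.imwrite("pics/q4.png",np.hstack([s[100:300,150:350],t[120:320,200:400]]).repeat(2,0).repeat(2,1))
E
```

```text
[ 0.48485779 -0.26020635  0.24227496] (array([0., 0., 0.]), array([-0.08,  0.16, -0.44])) [-0.04064414 -0.13615385 -1.5182377 ] 0.012490122366864944
[-0.51540902  0.29741106  1.79160824  0.00260679  1.04504891  1.10202984]
```

View pics/q4.png

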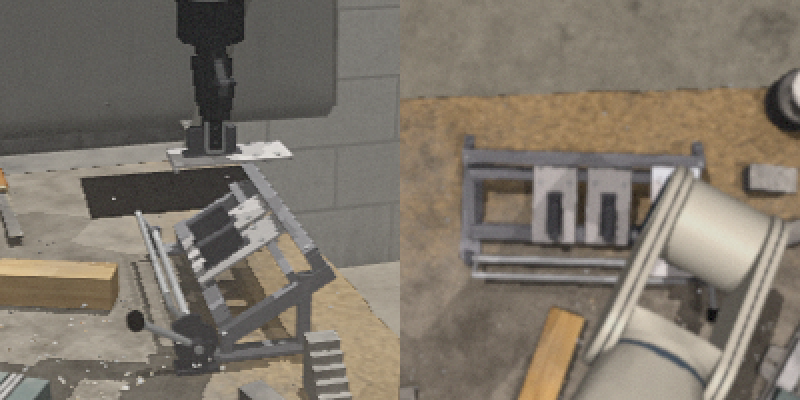

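```bash
python3 - <<'E'
from h import *
print(tri((110,147),(318,27)),tri((97,147),(318,27)))
for u in ((60,184),(150,180),(240,165)): print(onz("side",u,0))
E
```

```text
(array([0.72888193, 0.18875385, 0.5432668 ]), np.float64(0.12854739962707512)) (array([0.73357552, 0.21256427, 0.54291647]), np.float64(0.13709132919821485))
[-0.04877895  0.54711856  0.        ]
[0.26955279 0.50517312 0.        ]
[0.63674636 0.60237255 0.        ]
```

```bash
python3 - <<'E'
from h import *
s=env.capture("side");t=env.capture("top")
cv2.imwrite("pics/r1.png",np.hstack([s[0:220,0:340],t[100:320,0:200]]))
cv2.imwrite("pics/r1.png",cv2.resize(cv2.imread("pics/r1.png"),None,fx=1.45,fy=1.45))
E
```

```text
(no output)
```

View pics/r1.png

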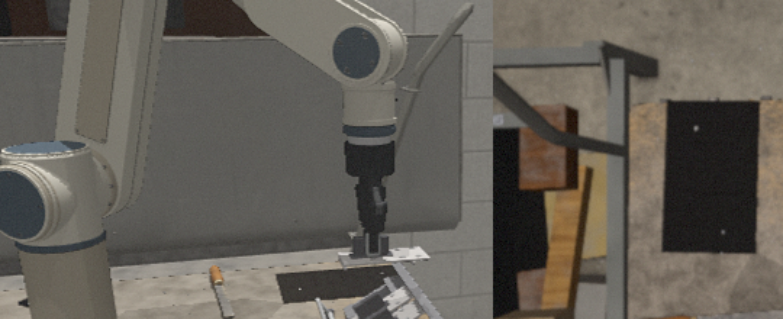

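```bash
cat >> h.py <<'E'
MC=np.array([.5512,.2582]); MY=-.035
def place(mx,my,z):
    c,s=np.cos(MY),np.sin(MY); r=tool(0)
    P=MC+np.array([c*mx-s*my,s*mx+c*my])/1000-.020*np.array([np.cos(G[2]),np.sin(G[2])])
    return np.array([P[0],P[1],z]),r
E
python3 - <<'E'
from h import *
q=place(77,45,.24); print(q[0],delta(*q))
E
```

```text
[0.60975322 0.30149156 0.24      ] (array([-9.82e+01,  3.00e-01, -5.67e+02]), array([-0.04,  0.12, -0.14]))
```

Request:
apply_moves:
  increments:
    - {"x": -8,"y": 0,"z": -40,"rx": 0,"ry": 0,"rz": 0,"hand": 5}
    - {"x": -8,"y": 0,"z": -48,"rx": 0,"ry": 0,"rz": 0,"hand": 5}
    - {"x": -8,"y": 0,"z": -48,"rx": 0,"ry": 0,"rz": 0,"hand": 5}
    - {"x": -8,"y": 0,"z": -48,"rx": 0,"ry": 0,"rz": 0,"hand": 5}
    - {"x": -8,"y": 0,"z": -48,"rx": 0,"ry": 0,"rz": 0,"hand": 5}

```text
t: 19.88
position: [0.5355, -0.0284, 0.2386]
ee_rot: [-0.052, -2.196, 2.198]
contact_force: [0.7, -0.9, -1.6]
gripper_width: 0.0127
```

Request:
apply_moves:
  increments:
    - {"x": -8,"y": 0,"z": -48,"rx": 0,"ry": 0,"rz": 0,"hand": 5}
    - {"x": -8,"y": 0,"z": -48,"rx": 0,"ry": 0,"rz": 0,"hand": 5}
    - {"x": -8,"y": 0,"z": -48,"rx": 0,"ry": 0,"rz": 0,"hand": 5}
    - {"x": -8,"y": 0,"z": -48,"rx": 0,"ry": 0,"rz": 0,"hand": 5}
    - {"x": -8,"y": 0,"z": -48,"rx": 0,"ry": 0,"rz": 0,"hand": 5}

```text
t: 20.5
position: [0.5868, 0.2095, 0.2382]
ee_rot: [-0.052, -2.195, 2.199]
contact_force: [0.7, -0.4, -1.2]
gripper_width: 0.0129
```

Request:
apply_moves:
  increments:
    - {"x": -8,"y": 0,"z": -48,"rx": 0,"ry": 0,"rz": 0,"hand": 5}
    - {"x": -8,"y": 20,"z": -30,"rx": 0,"ry": 0,"rz": 0,"hand": 5}
    - {"x": 0,"y": 40,"z": 0,"rx": 0,"ry": 0,"rz": 0,"hand": 5}
    - {"x": 0,"y": 40,"z": 0,"rx": 0,"ry": 0,"rz": 0,"hand": 5}
    - {"x": 0,"y": 0,"z": 0,"rx": 0,"ry": 0,"rz": 0,"hand": 5}

```text
t: 21.12
position: [0.604, 0.2838, 0.1348]
ee_rot: [-0.045, -2.188, 2.2]
contact_force: [1.0, -0.2, -1.5]
gripper_width: 0.0126
```

```bash
python3 - <<'E'
from h import *
q=place(77,45,.0195); p,r,o=state(); print(p,o["qpos"],o["gripper_width"],delta(*q))
s=env.capture("side");t=env.capture("top")
cv2.imwrite("pics/q5.png",np.hstack([s[100:300,150:350],t[120:320,80:280]]).repeat(2,0).repeat(2,1))
E
```

```text
[0.60398156 0.28382749 0.13484591] [ 0.42225258  0.598324    1.58399472 -0.00211038  0.96741816  2.0419293 ] 0.012553120224758378 (array([ -5.7, 115.2, -18.5]), array([-0.3 ,  0.17,  0.37]))
```

View pics/q5.png

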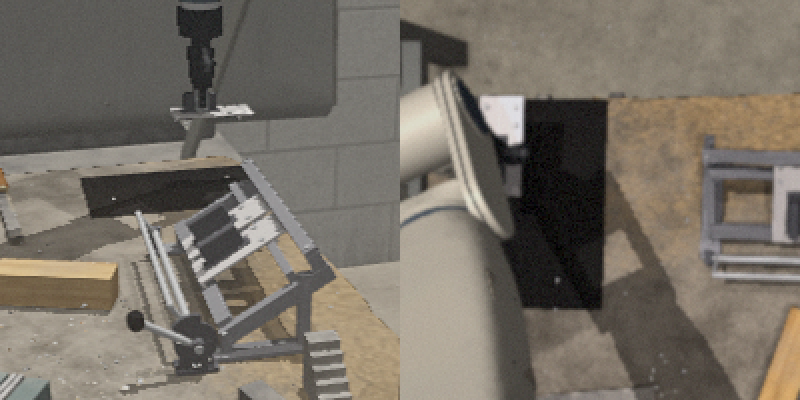

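Request:
apply_moves:
  increments:
    - {"x": -5.7,"y": 30,"z": -18.5,"rx": -0.3,"ry": 0.2,"rz": 0.4,"hand": 5}
    - {"x": 0,"y": 40,"z": 0,"rx": 0,"ry": 0,"rz": 0,"hand": 5}
    - {"x": 0,"y": 20,"z": 0,"rx": 0,"ry": 0,"rz": 0,"hand": 5}
    - {"x": 0,"y": 8,"z": 0,"rx": 0,"ry": 0,"rz": 0,"hand": 5}
    - {"x": 0,"y": 0,"z": 0,"rx": 0,"ry": 0,"rz": 0,"hand": 5}

```text
t: 21.85
position: [0.615, 0.3034, 0.0428]
ee_rot: [-0.069, -2.206, 2.194]
contact_force: [-0.5, 0.1, -2.2]
gripper_width: 0.0129
```

```bash
python3 - <<'E'
from h import *
q=place(77,45,.0195); p,r,o=state(); print(p,o["qpos"],o["gripper_width"],delta(*q))
E
```

```text
[0.61497674 0.30337636 0.04276947] [4.40924084e-01 7.36553479e-01 1.57947847e+00 1.74868716e-05
 8.13713352e-01 2.06375946e+00] 0.012929414755272201 (array([ 5.4, 23.2,  2.3]), array([ 0.32, -0.08, -0.6 ]))
```

Request:
apply_moves:
  increments:
    - {"x": 5,"y": 8,"z": 2,"rx": 0.3,"ry": 0,"rz": -0.6,"hand": 5}
    - {"x": 0,"y": 8,"z": 0,"rx": 0,"ry": 0,"rz": 0,"hand": 5}
    - {"x": 0,"y": 4,"z": 0,"rx": 0,"ry": 0,"rz": 0,"hand": 5}
    - {"x": 0,"y": 0,"z": 0,"rx": 0,"ry": 0,"rz": 0,"hand": 5}

```text
t: 22.35
position: [0.6091, 0.3015, 0.0215]
ee_rot: [-0.055, -2.194, 2.195]
contact_force: [-0.0, -0.1, -2.3]
gripper_width: 0.013
```

Request:
apply_moves:
  increments:
    - {"x": 0,"y": 2.5,"z": 0,"rx": 0,"ry": 0,"rz": 0,"hand": 5}
    - {"x": 0,"y": 0,"z": 0,"rx": 0,"ry": 0,"rz": 0,"hand": 5}

```text
t: 22.6
position: [0.6093, 0.3016, 0.0193]
ee_rot: [-0.056, -2.195, 2.195]
contact_force: [-0.5, -0.4, -2.0]
gripper_width: 0.0127
```

```bash
python3 - <<'E'
from h import *
q=place(77,45,.0195); p,r,o=state(); print(p,o["contact_force"],o["gripper_width"],delta(*q))
s=env.capture("side")
cv2.imwrite("pics/q6.png",cv2.resize(s[140:220,170:310],None,fx=5,fy=5,interpolation=2))
E
```

```text
[0.60932886 0.30157323 0.01932706] [-0.50465739 -0.43613171 -2.00510556] 0.012675455220154673 (array([-0.4, -0.2,  0.1]), array([-0.  , -0.06,  0.05]))
```

View pics/q6.png

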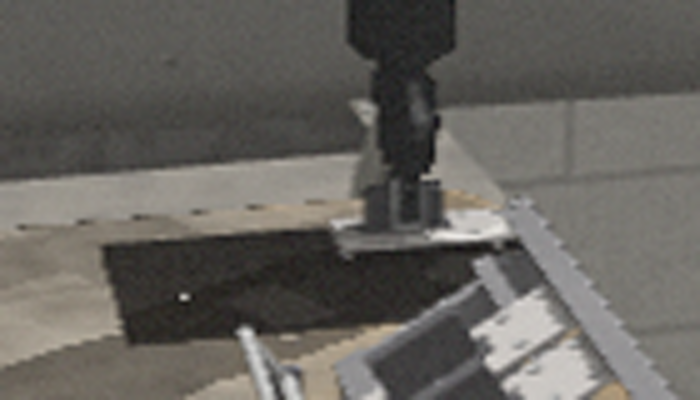

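Request:
apply_moves:
  increments:
    - {"x": 0,"y": 1.5,"z": 0,"rx": 0,"ry": 0,"rz": 0,"hand": 5}
    - {"x": 0,"y": 0,"z": 0,"rx": 0,"ry": 0,"rz": 0,"hand": 5}

```text
t: 22.9
position: [0.6096, 0.3017, 0.0184]
ee_rot: [-0.056, -2.195, 2.195]
contact_force: [-0.9, -0.3, 2.3]
gripper_width: 0.0129
```

Request:
apply_moves:
  increments:
    - {"x": 0,"y": 1.5,"z": 0,"rx": 0,"ry": 0,"rz": 0,"hand": 5}
    - {"x": 0,"y": 0,"z": 0,"rx": 0,"ry": 0,"rz": 0,"hand": 5}

```text
t: 23.15
position: [0.6096, 0.3018, 0.0183]
ee_rot: [-0.057, -2.195, 2.195]
contact_force: [-6.2, -2.6, 14.1]
gripper_width: 0.0126
```

Request:
apply_moves:
  increments:
    - {"x": 0,"y": -1.3,"z": 0,"rx": 0,"ry": 0,"rz": 0,"hand": 5}
    - {"x": 0,"y": 0,"z": 0,"rx": 0,"ry": 0,"rz": 0,"hand": 34}
    - {"x": 0,"y": 0,"z": 0,"rx": 0,"ry": 0,"rz": 0,"hand": 34}
    - {"x": 0,"y": -20,"z": 0,"rx": 0,"ry": 0,"rz": 0,"hand": 34}
    - {"x": 0,"y": -40,"z": 0,"rx": 0,"ry": 0,"rz": 0,"hand": 34}

```text
t: 23.78
position: [0.6084, 0.3011, 0.0776]
ee_rot: [-0.053, -2.192, 2.195]
contact_force: [0.7, 0.1, 0.5]
gripper_width: 0.0338
```

Request:
apply_moves:
  increments:
    - {"x": 4,"y": -40,"z": 20,"rx": 0,"ry": 0,"rz": 0,"hand": 34}
    - {"x": 5,"y": -40,"z": 48,"rx": 0,"ry": 0,"rz": 0,"hand": 34}
    - {"x": 6,"y": -30,"z": 48,"rx": 0,"ry": 0,"rz": 0,"hand": 34}
    - {"x": 8,"y": 0,"z": 48,"rx": 0,"ry": 0,"rz": 0,"hand": 34}
    - {"x": 8,"y": 0,"z": 48,"rx": 0,"ry": 0,"rz": 0,"hand": 34}

```text
t: 24.4
position: [0.5677, 0.0903, 0.1897]
ee_rot: [-0.059, -2.197, 2.196]
contact_force: [1.4, -0.4, -1.1]
gripper_width: 0.034
```

```bash
python3 - <<'E'
from h import *
p,r,o=state(); print(p,o["qpos"],o["contact_force"],o["gripper_width"])
for n in (40,70): print(delta(*pl(-37.5,0,0,n)))
s=env.capture("side");t=env.capture("top")
cv2.imwrite("pics/q7.png",np.hstack([s[100:300,150:350],t[120:320,80:280]]).repeat(2,0).repeat(2,1))
E
```

```text
[0.56772575 0.09028205 0.18974936] [1.36962605e-01 4.01071628e-01 1.77621656e+00 9.01551552e-05
 9.62133767e-01 1.75921210e+00] [ 1.3700238  -0.40769552 -1.13992696] 0.033987382276028814
(array([ 53.5,  73.7, 278.8]), array([ 1.000e-02, -5.000e-02,  2.988e+01]))
(array([ 68.5,  47.7, 278.8]), array([ 1.000e-02, -5.000e-02,  2.988e+01]))
```

View pics/q7.png

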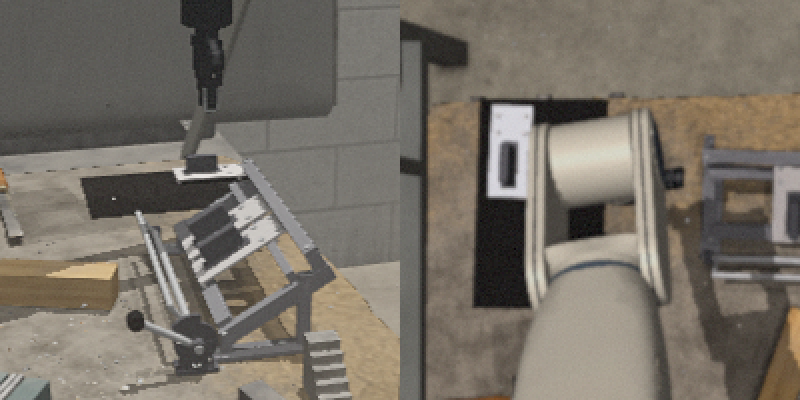

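Request:
apply_moves:
  increments:
    - {"x": 10,"y": 0,"z": 45,"rx": 0,"ry": 0,"rz": 0,"hand": 34}
    - {"x": 10,"y": 0,"z": 48,"rx": 0,"ry": 0,"rz": 5,"hand": 34}
    - {"x": 10,"y": 0,"z": 48,"rx": 0,"ry": 0,"rz": 5,"hand": 34}
    - {"x": 10,"y": 0,"z": 48,"rx": 0,"ry": 0,"rz": 5,"hand": 34}
    - {"x": 10,"y": 0,"z": 48,"rx": 0,"ry": 0,"rz": 5,"hand": 34}

```text
t: 25.12
position: [0.5064, -0.1437, 0.1841]
ee_rot: [0.418, 2.038, -2.06]
contact_force: [1.5, 0.2, -0.6]
gripper_width: 0.0337
```

Request:
apply_moves:
  increments:
    - {"x": 0,"y": 0,"z": 35,"rx": 0,"ry": 0,"rz": 4,"hand": 34}
    - {"x": 0,"y": 0,"z": 0,"rx": 0,"ry": 0,"rz": 3,"hand": 34}
    - {"x": 0,"y": 0,"z": 0,"rx": 0,"ry": 0,"rz": 3,"hand": 34}
    - {"x": 0,"y": 0,"z": 0,"rx": 0,"ry": 0,"rz": 0,"hand": 34}

```text
t: 25.62
position: [0.5039, -0.1772, 0.1829]
ee_rot: [0.572, 1.933, -1.959]
contact_force: [0.1, 0.2, -0.3]
gripper_width: 0.0338
```

```bash
python3 - <<'E'
from h import *
p,r,o=state(); print(p,o["qpos"],o["contact_force"],o["gripper_width"])
for n in (40,): print(delta(*pl(-37.5,0,0,n)))
E
```

```text
[ 0.50388399 -0.1771664   0.18288033] [-0.47725077  0.23586983  2.18797368  0.73752767  0.31226482  0.48466725] [ 0.05584286  0.19767382 -0.34568041] 0.033847486665542305
(array([36.4, 56.4,  8.4]), array([-0.  , -0.11,  0.04]))
```

```bash
cat >> h.py <<'E'
OFF=15
def pl(b,th,ds=0,dn=0,gs=48,gn=29,g=G):
    t=np.radians(th); a,n=gs-107,gn
    s_=a*np.cos(t)+n*np.sin(t)+107+ds; n_=n*np.cos(t)-a*np.sin(t)+dn
    r=tool(30-th-OFF,g[2]); return tcp(g2w(sl(s_,b,n_),g)[0],r),r
def place(mx,my,dz=0,gn=29):
    "dz above resting, mm"
    c,s=np.cos(MY),np.sin(MY); r=tool(-OFF)
    P=MC+np.array([c*mx-s*my,s*mx+c*my])/1000-.020*np.array([np.cos(G[2]),np.sin(G[2])])
    return tcp(np.array([P[0],P[1],.010+(gn+dz)/1000]),r),r
E
python3 - <<'E'
from h import *
p,r,o=state()
a=delta(*pl(-37.5,0,0,40)); print(a, delta(*pl(-37.5,0,0,40),p,tool(15)))
E
```

```text
(array([41.2, 53.8,  8.4]), array([ 1.000e-02, -1.100e-01, -1.496e+01])) (array([26. , 62.6,  8.3]), array([0., 0., 0.]))
```

Request:
apply_moves:
  increments:
    - {"x": 0,"y": 0,"z": 4,"rx": 0,"ry": 0,"rz": -5,"hand": 34}
    - {"x": 0,"y": 0,"z": 4,"rx": 0,"ry": 0,"rz": -5,"hand": 34}
    - {"x": 0,"y": 0,"z": 0,"rx": 0,"ry": 0,"rz": -5,"hand": 34}
    - {"x": 0,"y": 0,"z": 0,"rx": 0,"ry": 0,"rz": 0,"hand": 34}

```text
t: 26.12
position: [0.5062, -0.1852, 0.1839]
ee_rot: [0.336, 2.09, -2.107]
contact_force: [0.2, 0.1, 0.1]
gripper_width: 0.034
```

```bash
python3 - <<'E'
from h import *
p,r,o=state(); print(o["qpos"])
a=delta(*pl(-37.5,0,0,40)); print(a)
E
```

```text
[-0.42713071  0.27411154  2.02457178  0.17307614  0.5983504   1.0621061 ]
(array([29.3, 62.6,  0.3]), array([-0.05,  0.07, -0.43]))
```

Request:
apply_moves:
  increments:
    - {"x": 15,"y": 30,"z": 0,"rx": 0,"ry": 0,"rz": 0,"hand": 34}
    - {"x": 14,"y": 32,"z": 0,"rx": 0,"ry": 0,"rz": 0,"hand": 34}
    - {"x": 0,"y": 0,"z": 0,"rx": 0,"ry": 0,"rz": 0,"hand": 34}

```text
t: 26.5
position: [0.49, -0.183, 0.113]
ee_rot: [0.332, 2.099, -2.107]
contact_force: [0.1, 0.3, -0.3]
gripper_width: 0.0341
```

```bash
python3 - <<'E'
from h import *
p,r,o=state(); print(o["qpos"])
print(delta(*pl(-37.5,0,0,0)))
s=env.capture("side");t=env.capture("top")
cv2.imwrite("pics/u1.png",np.hstack([cv2.resize(s[170:270,210:310],None,fx=4,fy=4,interpolation=2),cv2.resize(t[180:280,240:340],None,fx=4,fy=4,interpolation=2)]))
E
```

```text
[-0.43824358  0.38711452  2.09264483  0.24355329  0.43067378  0.97432962]
(array([-15.6,  37.2,   1.9]), array([ 0.17, -0.07, -0.02]))
```

View pics/u1.png

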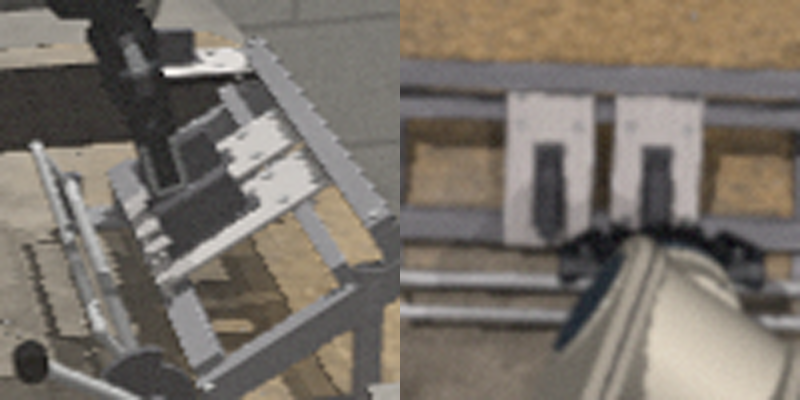

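Request:
apply_moves:
  increments:
    - {"x": -4,"y": 10,"z": 1,"rx": 0,"ry": 0,"rz": 0,"hand": 34}
    - {"x": -4,"y": 10,"z": 1,"rx": 0,"ry": 0,"rz": 0,"hand": 34}
    - {"x": -4,"y": 9,"z": 0,"rx": 0,"ry": 0,"rz": 0,"hand": 34}
    - {"x": -3.6,"y": 7.5,"z": 0,"rx": 0,"ry": 0,"rz": 0,"hand": 34}
    - {"x": 0,"y": 0,"z": 0,"rx": 0,"ry": 0,"rz": 0,"hand": 34}

```text
t: 27.22
position: [0.517, -0.1872, 0.0832]
ee_rot: [0.334, 2.095, -2.106]
contact_force: [0.0, 0.7, 0.6]
gripper_width: 0.0341
```

```bash
python3 - <<'E'
from h import *
p,r,o=state(); print(o["qpos"],o["contact_force"])
print(delta(*pl(-37.5,0,0,0)))
E
```

```text
[-0.42208128  0.47326934  2.04967703  0.26240754  0.38256625  0.96735758] [0.03439856 0.67074698 0.63446257]
(array([ 2.9,  1.4, -1. ]), array([ 0.09, -0.02, -0.24]))
```

Request:
apply_moves:
  increments:
    - {"x": 2.5,"y": 1,"z": -0.7,"rx": 0,"ry": 0,"rz": 0,"hand": 34}
    - {"x": 0,"y": 0,"z": 0,"rx": 0,"ry": 0,"rz": 0,"hand": 5}
    - {"x": 0,"y": 0,"z": 0,"rx": 0,"ry": 0,"rz": 0,"hand": 5}
    - {"x": 0,"y": 0,"z": 0,"rx": 0,"ry": 0,"rz": 0,"hand": 5}
    - {"x": 0,"y": 0,"z": 0,"rx": 0,"ry": 0,"rz": 0,"hand": 5}
  squeeze: 80

```text
t: 27.85
position: [0.5142, -0.1864, 0.0825]
ee_rot: [0.335, 2.095, -2.106]
contact_force: [-4.8, -1.0, 6.3]
gripper_width: 0.0127
```

```bash
python3 - <<'E'
from h import *
p,r,o=state(); print(p,o["contact_force"],o["gripper_width"])
print(delta(*pl(-37.5,0,0,0)))
prev=pl(-37.5,0)
for th in range(5,41,5):
    q=pl(-37.5,th,th/10,0); print(th,*delta(*q,*prev)); prev=q
q=pl(-37.5,40,4,10);print("lift",*delta(*q,*prev)); prev=q
for dx,dz in ((-14,0),(-14,20),(-10,60)):
    q2=(prev[0]+np.array([dx*np.cos(G[2]),dx*np.sin(G[2]),dz])/1000,prev[1]); print(*delta(*q2,*prev)); prev=q2
E
```

```text
[ 0.51421447 -0.18638655  0.08246693] [-4.84295505 -0.96626822  6.32467474] 0.012652245466867537
(array([ 0. ,  1.5, -0.3]), array([ 0.08, -0.03, -0.26]))
5 [-0.2 -5.8  0. ] [-0.  0. -5.]
10 [-0.2 -5.8  0. ] [-0. -0. -5.]
15 [-0.2 -5.9 -0. ] [ 0.  0. -5.]
20 [-0.2 -5.9 -0. ] [ 0. -0. -5.]
25 [-0.1 -5.9  0. ] [-0.  0. -5.]
30 [-0.1 -6.  -0. ] [-0. -0. -5.]
35 [-0.1 -6.  -0. ] [-0.  0. -5.]
40 [-0. -6.  0.] [-0.  0. -5.]
lift [ 8.2 -5.7  0. ] [0. 0. 0.]
[12.7  5.9 -0. ] [0. 0. 0.]
[ 21.1 -12.2   0. ] [0. 0. 0.]
[ 34.4 -50.2  -0. ] [0. 0. 0.]
```

Request:
apply_moves:
  increments:
    - {"x": -0.2,"y": -5.8,"z": 0,"rx": 0,"ry": 0,"rz": -5,"hand": 5}
    - {"x": -0.2,"y": -5.8,"z": 0,"rx": 0,"ry": 0,"rz": -5,"hand": 5}
    - {"x": -0.2,"y": -5.9,"z": 0,"rx": 0,"ry": 0,"rz": -5,"hand": 5}
    - {"x": -0.2,"y": -5.9,"z": 0,"rx": 0,"ry": 0,"rz": -5,"hand": 5}
    - {"x": 0,"y": 0,"z": 0,"rx": 0,"ry": 0,"rz": 0,"hand": 5}

```text
t: 28.48
position: [0.5141, -0.1866, 0.1056]
ee_rot: [0.032, -2.159, 2.154]
contact_force: [-0.4, -0.7, -2.2]
gripper_width: 0.0128
```

```bash
python3 - <<'E'
from h import *
p,r,o=state(); print(p,o["contact_force"],o["gripper_width"])
print(delta(*pl(-37.5,20,2,0)))
E
```

```text
[ 0.51410186 -0.18658987  0.10555001] [-0.43076962 -0.74288108 -2.22912124] 0.012768407751669472
(array([ 1.7,  1.5, -0.5]), array([ 0.04,  0.04, -0.43]))
```

Request:
apply_moves:
  increments:
    - {"x": 0,"y": -5.9,"z": 0,"rx": 0,"ry": 0,"rz": -5,"hand": 5}
    - {"x": 0,"y": -5.9,"z": 0,"rx": 0,"ry": 0,"rz": -5,"hand": 5}
    - {"x": 0,"y": -5.9,"z": 0,"rx": 0,"ry": 0,"rz": -5,"hand": 5}
    - {"x": 0,"y": -5.9,"z": 0,"rx": 0,"ry": 0,"rz": -5,"hand": 5}
    - {"x": 0,"y": 0,"z": 0,"rx": 0,"ry": 0,"rz": 0,"hand": 5}

```text
t: 29.1
position: [0.5181, -0.1866, 0.1273]
ee_rot: [0.379, -1.978, 1.952]
contact_force: [4.8, -0.7, -2.0]
gripper_width: 0.0127
```

```bash
python3 - <<'E'
from h import *
p,r,o=state(); print(p,o["contact_force"],o["gripper_width"])
print(delta(*pl(-37.5,40,4,0)))
s=env.capture("side")
cv2.imwrite("pics/u2.png",np.hstack([cv2.resize(s[170:270,210:330],None,fx=5,fy=5,interpolation=2)]))
E
```

```text
[ 0.51807073 -0.18656609  0.12729346] [ 4.76783517 -0.66464711 -2.00578479] 0.01265619735877993
(array([ 0.3,  0.1, -0.3]), array([ 0.09,  0.07, -0.42]))
```

View pics/u2.png

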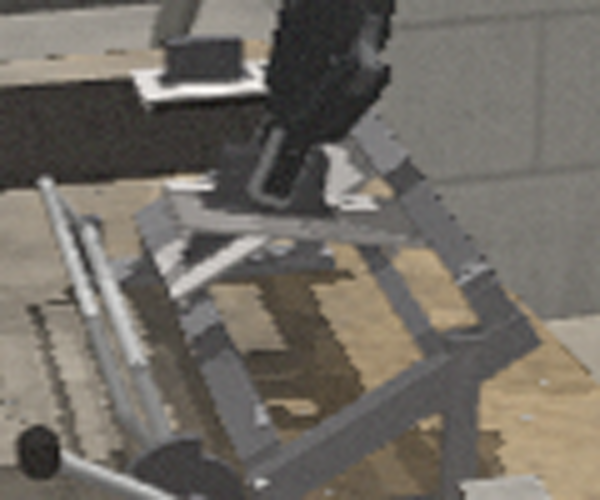

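Request:
apply_moves:
  increments:
    - {"x": 4.2,"y": -3,"z": 0,"rx": 0,"ry": 0,"rz": 0,"hand": 5}
    - {"x": 4.2,"y": -3,"z": 0,"rx": 0,"ry": 0,"rz": 0,"hand": 5}
    - {"x": 0.7,"y": -0.5,"z": 0,"rx": 0,"ry": 0,"rz": 0,"hand": 5}
    - {"x": 6.4,"y": 2.7,"z": 0,"rx": 0,"ry": 0,"rz": 0,"hand": 5}
    - {"x": 6.4,"y": 2.7,"z": 0,"rx": 0,"ry": 0,"rz": 0,"hand": 5}

```text
t: 29.78
position: [0.497, -0.1856, 0.1384]
ee_rot: [0.381, -1.975, 1.951]
contact_force: [-0.1, -1.0, -2.8]
gripper_width: 0.0126
```

Request:
apply_moves:
  increments:
    - {"x": 10,"y": -6,"z": 0,"rx": 0,"ry": 0,"rz": 0,"hand": 5}
    - {"x": 11,"y": -8,"z": 0,"rx": 0,"ry": 0,"rz": 0,"hand": 5}
    - {"x": 17,"y": -25,"z": 0,"rx": 0,"ry": 0,"rz": 0,"hand": 5}
    - {"x": 17,"y": -25,"z": 0,"rx": 0,"ry": 0,"rz": 5,"hand": 5}
    - {"x": 10,"y": -30,"z": 0,"rx": 0,"ry": 0,"rz": 5,"hand": 5}

```text
t: 30.4
position: [0.475, -0.1846, 0.2529]
ee_rot: [0.211, -2.072, 2.056]
contact_force: [-0.1, -0.5, -1.7]
gripper_width: 0.0126
```

```bash
python3 - <<'E'
from h import *
p,r,o=state(); print(p,o["contact_force"],o["gripper_width"])
q=place(-77,45,80); print(q[0],delta(*q))
s=env.capture("side")
cv2.imwrite("pics/u3.png",np.hstack([cv2.resize(s[120:270,170:330],None,fx=4,fy=4,interpolation=2)]))
E
```

```text
[ 0.47500597 -0.18461779  0.25286562] [-0.13705576 -0.53778503 -1.67844209] 0.012606137866247149
[0.45101384 0.30712573 0.10093719] (array([   9. ,  159.9, -489.7]), array([ 0.06,  0.02, -0.44]))
```

View pics/u3.png

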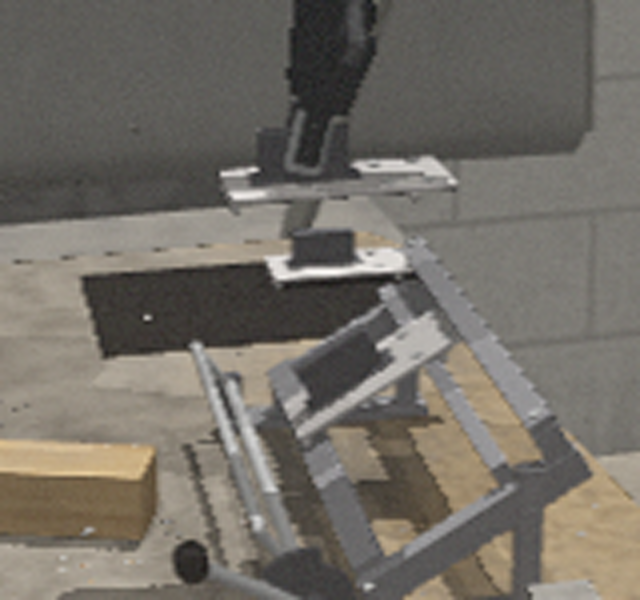

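Request:
apply_moves:
  increments:
    - {"x": 0,"y": 0,"z": -42,"rx": 0,"ry": 0,"rz": 0,"hand": 5}
    - {"x": 0,"y": 0,"z": -48,"rx": 0,"ry": 0,"rz": -0.4,"hand": 5}
    - {"x": 0,"y": 0,"z": -48,"rx": 0,"ry": 0,"rz": 0,"hand": 5}
    - {"x": 0,"y": 0,"z": -48,"rx": 0,"ry": 0,"rz": 0,"hand": 5}
    - {"x": 0,"y": 0,"z": -48,"rx": 0,"ry": 0,"rz": 0,"hand": 5}

```text
t: 31.08
position: [0.4871, 0.0504, 0.2523]
ee_rot: [0.22, -2.067, 2.051]
contact_force: [0.6, 0.1, -2.1]
gripper_width: 0.0124
```

Request:
apply_moves:
  increments:
    - {"x": 0,"y": 0,"z": -48,"rx": 0,"ry": 0,"rz": 0,"hand": 5}
    - {"x": 0,"y": 0,"z": -48,"rx": 0,"ry": 0,"rz": 0,"hand": 5}
    - {"x": 0,"y": 0,"z": -48,"rx": 0,"ry": 0,"rz": 0,"hand": 5}
    - {"x": 0,"y": 0,"z": -48,"rx": 0,"ry": 0,"rz": 0,"hand": 5}
    - {"x": 0,"y": 0,"z": -40,"rx": 0,"ry": 0,"rz": 0,"hand": 5}

```text
t: 31.7
position: [0.4988, 0.2823, 0.2525]
ee_rot: [0.222, -2.067, 2.051]
contact_force: [0.1, -0.2, -2.1]
gripper_width: 0.0126
```

```bash
python3 - <<'E'
from h import *
p,r,o=state(); print(p,o["contact_force"],o["gripper_width"],o["qpos"])
q=place(-77,45,80); print(q[0],delta(*q))
E
```

```text
[0.49881699 0.28233904 0.25248228] [ 0.06191508 -0.19108031 -2.06915229] 0.012601627607831897 [0.4304584  0.43469097 1.58447637 0.12448173 1.35839759 2.01028934]
[0.45101384 0.30712573 0.10093719] (array([  7.8, 159.1, -22.2]), array([0.05, 0.06, 0.1 ]))
```

Request:
apply_moves:
  increments:
    - {"x": 4,"y": 40,"z": -12,"rx": 0,"ry": 0,"rz": 0,"hand": 5}
    - {"x": 3.8,"y": 45,"z": -10,"rx": 0,"ry": 0,"rz": 0,"hand": 5}
    - {"x": 0,"y": 45,"z": 0,"rx": 0,"ry": 0,"rz": 0,"hand": 5}
    - {"x": 0,"y": 29,"z": 0,"rx": 0,"ry": 0,"rz": 0,"hand": 5}
    - {"x": 0,"y": 0,"z": 0,"rx": 0,"ry": 0,"rz": 0,"hand": 5}

```text
t: 32.33
position: [0.4494, 0.3045, 0.0992]
ee_rot: [0.226, -2.062, 2.051]
contact_force: [0.6, 0.2, -1.8]
gripper_width: 0.0125
```

```bash
python3 - <<'E'
from h import *
p,r,o=state(); print(p,o["contact_force"],o["gripper_width"])
for dz in (80,20,0):
    q=place(-77,45,dz); print(q[0],delta(*q))
s=env.capture("side");t=env.capture("top")
cv2.imwrite("pics/u4.png",np.hstack([s[100:300,150:350],t[120:320,80:280]]).repeat(2,0).repeat(2,1))
E
```

```text
[0.44941821 0.30452075 0.09915864] [ 0.55108159  0.20312275 -1.81777825] 0.012514858837927538
[0.45101384 0.30712573 0.10093719] (array([-0.9, -2.1, -2.7]), array([-0.09,  0.02,  0.35]))
[0.45101384 0.30712573 0.04093719] (array([-16.8,  55.8,  -2.8]), array([-0.09,  0.02,  0.35]))
[0.45101384 0.30712573 0.02093719] (array([-22.1,  75. ,  -2.8]), array([-0.09,  0.02,  0.35]))
```

View pics/u4.png

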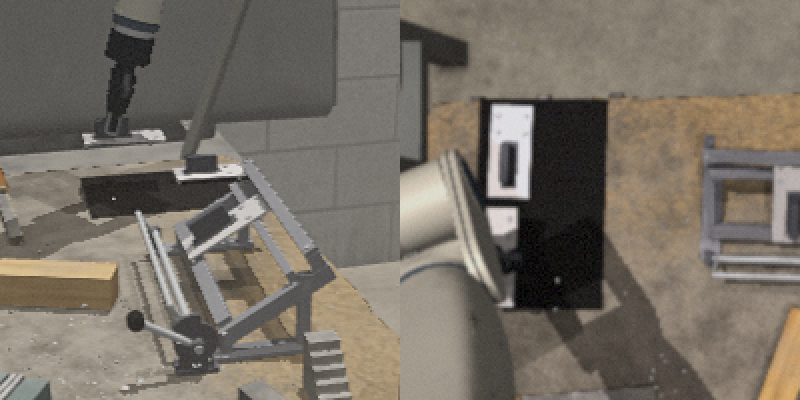

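Request:
apply_moves:
  increments:
    - {"x": -6,"y": 22,"z": -2.8,"rx": 0,"ry": 0,"rz": 0.3,"hand": 5}
    - {"x": -6,"y": 22,"z": 0,"rx": 0,"ry": 0,"rz": 0,"hand": 5}
    - {"x": -5,"y": 16,"z": 0,"rx": 0,"ry": 0,"rz": 0,"hand": 5}
    - {"x": -3,"y": 9,"z": 0,"rx": 0,"ry": 0,"rz": 0,"hand": 5}
    - {"x": 0,"y": 0,"z": 0,"rx": 0,"ry": 0,"rz": 0,"hand": 5}

```text
t: 33.05
position: [0.4532, 0.3081, 0.0286]
ee_rot: [0.216, -2.069, 2.053]
contact_force: [-0.6, 0.5, -2.7]
gripper_width: 0.0127
```

```bash
python3 - <<'E'
from h import *
p,r,o=state(); print(p,o["contact_force"],o["gripper_width"])
q=place(-77,45,0); print(q[0],delta(*q))
E
```

```text
[0.45324252 0.30809405 0.02863814] [-0.55446996  0.50527489 -2.70322115] 0.012679372121654882
[0.45101384 0.30712573 0.02093719] (array([0.1, 8. , 1.1]), array([ 0.07, -0.  , -0.17]))
```

Request:
apply_moves:
  increments:
    - {"x": 0.5,"y": 4,"z": 1,"rx": 0,"ry": 0,"rz": -0.2,"hand": 5}
    - {"x": -0.5,"y": 1.9,"z": 0,"rx": 0,"ry": 0,"rz": 0,"hand": 5}
    - {"x": 0,"y": 0,"z": 0,"rx": 0,"ry": 0,"rz": 0,"hand": 5}

```text
t: 33.42
position: [0.4515, 0.3073, 0.0231]
ee_rot: [0.219, -2.068, 2.051]
contact_force: [0.3, -0.3, -2.3]
gripper_width: 0.0127
```

Request:
apply_moves:
  increments:
    - {"x": -0.4,"y": 1.4,"z": 0,"rx": 0,"ry": 0,"rz": 0,"hand": 5}
    - {"x": 0,"y": 0,"z": 0,"rx": 0,"ry": 0,"rz": 0,"hand": 5}

```text
t: 33.67
position: [0.4516, 0.3074, 0.0221]
ee_rot: [0.219, -2.068, 2.051]
contact_force: [-1.4, -0.7, 4.7]
gripper_width: 0.0121
```

Contact. Release and retreat along the rib direction (tool −y).

Request:
apply_moves:
  increments:
    - {"x": 0,"y": 0,"z": 0,"rx": 0,"ry": 0,"rz": 0,"hand": 34}
    - {"x": 0,"y": 0,"z": 0,"rx": 0,"ry": 0,"rz": 0,"hand": 34}
    - {"x": 5,"y": -20,"z": 0,"rx": 0,"ry": 0,"rz": 0,"hand": 34}
    - {"x": 10,"y": -40,"z": 0,"rx": 0,"ry": 0,"rz": 0,"hand": 34}
    - {"x": 0,"y": -50,"z": 0,"rx": 0,"ry": 0,"rz": 0,"hand": 34}

```text
t: 34.3
position: [0.4646, 0.3061, 0.1334]
ee_rot: [0.221, -2.066, 2.052]
contact_force: [-0.7, 0.8, -0.7]
gripper_width: 0.034
```

Request:
apply_moves:
  increments:
    - {"x": 0,"y": -50,"z": 30,"rx": 0,"ry": 0,"rz": 5,"hand": 34}
    - {"x": 0,"y": 0,"z": 48,"rx": 0,"ry": 0,"rz": 5,"hand": 34}
    - {"x": 0,"y": 0,"z": 48,"rx": 0,"ry": 0,"rz": 5,"hand": 34}
    - {"x": 0,"y": 0,"z": 48,"rx": 0,"ry": 0,"rz": 5,"hand": 34}
    - {"x": 0,"y": 0,"z": 48,"rx": 0,"ry": 0,"rz": 5,"hand": 34}

```text
t: 34.92
position: [0.4673, 0.0826, 0.1812]
ee_rot: [0.248, 2.146, -2.153]
contact_force: [1.3, -0.8, 0.2]
gripper_width: 0.0339
```

```bash
python3 - <<'E'
from h import *
p,r,o=state(); print(p,o["qpos"],o["gripper_width"])
print(delta(*pl(37.5,0,0,60)))
s=env.capture("side");t=env.capture("top")
cv2.imwrite("pics/u5.png",np.hstack([s[100:300,150:350],t[120:320,80:280]]).repeat(2,0).repeat(2,1))
E
```

```text
[0.4672687  0.08264514 0.18123718] [ 0.1744223   0.21116859  2.10417745 -0.06354233  0.6520481   1.84298423] 0.03393150930561473
(array([-21.8,  52.7, 191. ]), array([ 0.08, -0.01,  4.73]))
```

View pics/u5.png

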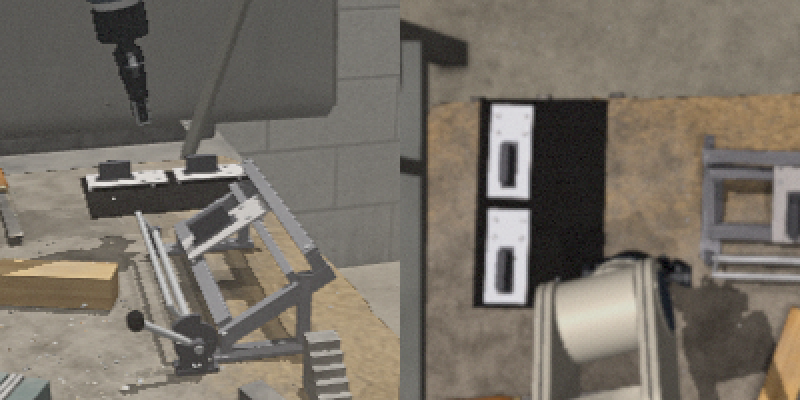

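Request:
apply_moves:
  increments:
    - {"x": -5,"y": 0,"z": 45,"rx": 0,"ry": 0,"rz": 2.5,"hand": 34}
    - {"x": -5,"y": 0,"z": 48,"rx": 0,"ry": 0,"rz": 2.2,"hand": 34}
    - {"x": -6,"y": 20,"z": 48,"rx": 0,"ry": 0,"rz": 0,"hand": 34}
    - {"x": -6,"y": 25,"z": 48,"rx": 0,"ry": 0,"rz": 0,"hand": 34}
    - {"x": 0,"y": 0,"z": 0,"rx": 0,"ry": 0,"rz": 0,"hand": 34}

```text
t: 35.65
position: [0.491, -0.1089, 0.1406]
ee_rot: [0.33, 2.103, -2.114]
contact_force: [-0.1, -0.1, -0.3]
gripper_width: 0.0345
```

```bash
python3 - <<'E'
from h import *
p,r,o=state(); print(p,o["qpos"],o["gripper_width"])
print(delta(*pl(37.5,0,0,40)),delta(*pl(37.5,0,0,0)))
s=env.capture("side");t=env.capture("top")
cv2.imwrite("pics/u6.png",np.hstack([cv2.resize(s[170:270,210:310],None,fx=4,fy=4,interpolation=2),cv2.resize(t[180:280,220:320],None,fx=4,fy=4,interpolation=2)]))
cv2.imwrite("pics/u6m.png",cv2.resize(t[155:285,105:195],None,fx=4.5,fy=4.5,interpolation=2))
E
```

```text
[ 0.49102348 -0.10893568  0.14063938] [-0.27615018  0.30569214  2.12323499  0.12723366  0.46628708  1.24346531] 0.034471326425921656
(array([-0.9, 26. ,  0.8]), array([ 0.03, -0.27,  0.34])) (array([-11.4,  64.6,   0.8]), array([ 0.03, -0.27,  0.34]))
```

View pics/u6.png

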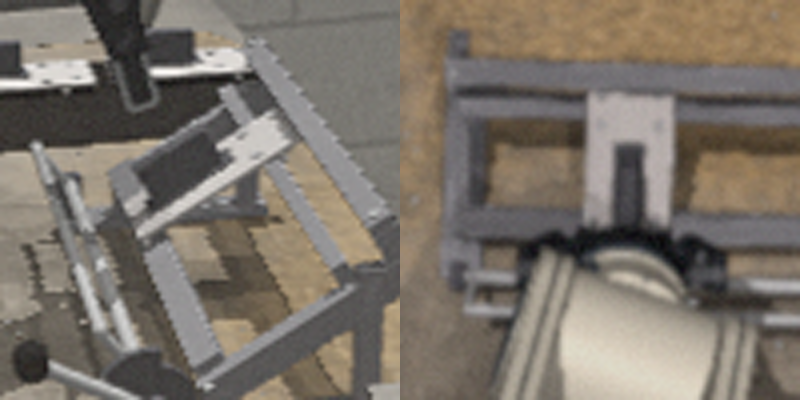

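View pics/u6m.png

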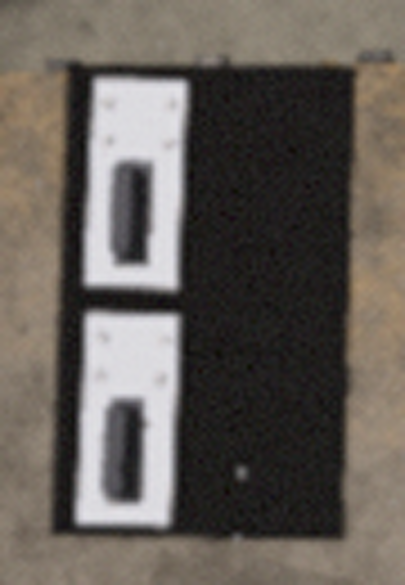

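Request:
apply_moves:
  increments:
    - {"x": 0,"y": 13,"z": 0.8,"rx": 0,"ry": -0.2,"rz": 0.3,"hand": 34}
    - {"x": 0,"y": 13,"z": 0,"rx": 0,"ry": 0,"rz": 0,"hand": 34}
    - {"x": -4,"y": 13,"z": 0,"rx": 0,"ry": 0,"rz": 0,"hand": 34}
    - {"x": -4,"y": 13,"z": 0,"rx": 0,"ry": 0,"rz": 0,"hand": 34}
    - {"x": -1,"y": 11,"z": 0,"rx": 0,"ry": 0,"rz": 0,"hand": 34}

```text
t: 36.38
position: [0.5158, -0.1083, 0.0814]
ee_rot: [0.326, 2.096, -2.108]
contact_force: [0.6, 0.4, -0.1]
gripper_width: 0.0343
```

```bash
python3 - <<'E'
from h import *
p,r,o=state(); print(p,o["qpos"],o["gripper_width"],o["contact_force"])
print(delta(*pl(37.5,0,0,0)))
E
```

```text
[ 0.51584937 -0.10825999  0.08136999] [-0.26101229  0.45263197  2.10196296  0.16846041  0.33571867  1.20477493] 0.03426958830679123 [ 0.59165136  0.35011203 -0.09583096]
(array([-2.5,  1. ,  2.8]), array([0.07, 0.2 , 0.02]))
```

Request:
apply_moves:
  increments:
    - {"x": -2.2,"y": 0.5,"z": 2.5,"rx": 0,"ry": 0,"rz": 0,"hand": 34}
    - {"x": 0,"y": 0,"z": 0,"rx": 0,"ry": 0,"rz": 0,"hand": 5}
    - {"x": 0,"y": 0,"z": 0,"rx": 0,"ry": 0,"rz": 0,"hand": 5}
    - {"x": 0,"y": 0,"z": 0,"rx": 0,"ry": 0,"rz": 0,"hand": 5}
    - {"x": 0,"y": 0,"z": 0,"rx": 0,"ry": 0,"rz": 0,"hand": 5}
  squeeze: 80

```text
t: 37.0
position: [0.5175, -0.1112, 0.0828]
ee_rot: [0.327, 2.095, -2.108]
contact_force: [-0.6, -2.9, 2.3]
gripper_width: 0.0125
```

```bash
python3 - <<'E'
from h import *
p,r,o=state(); print(p,o["qpos"],o["gripper_width"],o["contact_force"])
print(delta(*pl(37.5,0,0,0)))
E
```

```text
[ 0.51745656 -0.11123257  0.08277109] [-0.26627634  0.45176219  2.09736773  0.16936869  0.34065893  1.19966118] 0.012483225492909339 [-0.56639827 -2.88708667  2.27977914]
(array([-0.4,  1.9, -0.1]), array([ 0.05,  0.17, -0.03]))
```

Request:
apply_moves:
  increments:
    - {"x": -0.2,"y": -5.8,"z": 0,"rx": 0,"ry": 0,"rz": -5,"hand": 5}
    - {"x": -0.2,"y": -5.8,"z": 0,"rx": 0,"ry": 0,"rz": -5,"hand": 5}
    - {"x": -0.2,"y": -5.9,"z": 0,"rx": 0,"ry": 0,"rz": -5,"hand": 5}
    - {"x": -0.2,"y": -5.9,"z": 0,"rx": 0,"ry": 0,"rz": -5,"hand": 5}
    - {"x": 0,"y": 0,"z": 0,"rx": 0,"ry": 0,"rz": 0,"hand": 5}

```text
t: 37.62
position: [0.5164, -0.1109, 0.1056]
ee_rot: [0.042, -2.157, 2.153]
contact_force: [0.3, 0.9, -3.4]
gripper_width: 0.0126
```

```bash
python3 - <<'E'
from h import *
p,r,o=state(); print(p,o["contact_force"],o["gripper_width"])
print(delta(*pl(37.5,20,2,0)))
E
```

```text
[ 0.51637771 -0.11085451  0.1055933 ] [ 0.27567394  0.85376896 -3.38002758] 0.012586871094857293
(array([0.2, 1.4, 0.2]), array([-0.  ,  0.23, -0.09]))
```

Request:
apply_moves:
  increments:
    - {"x": 0,"y": -5.9,"z": 0,"rx": 0,"ry": 0,"rz": -5,"hand": 5}
    - {"x": 0,"y": -5.9,"z": 0,"rx": 0,"ry": 0,"rz": -5,"hand": 5}
    - {"x": 0,"y": -5.9,"z": 0,"rx": 0,"ry": 0,"rz": -5,"hand": 5}
    - {"x": 0,"y": -5.9,"z": 0,"rx": 0,"ry": 0,"rz": -5,"hand": 5}
    - {"x": 0,"y": 0,"z": 0,"rx": 0,"ry": 0,"rz": 0,"hand": 5}

```text
t: 38.25
position: [0.521, -0.111, 0.1274]
ee_rot: [0.387, -1.974, 1.952]
contact_force: [5.9, -1.8, -3.0]
gripper_width: 0.0125
```

```bash
python3 - <<'E'
from h import *
p,r,o=state(); print(p,o["contact_force"],o["gripper_width"])
print(delta(*pl(37.5,40,4,0)))
s=env.capture("side")
cv2.imwrite("pics/u7.png",np.hstack([cv2.resize(s[170:270,210:330],None,fx=5,fy=5,interpolation=2)]))
E
```

```text
[ 0.52101433 -0.11104635  0.12740028] [ 5.92971429 -1.75869073 -3.0079742 ] 0.012488707579310764
(array([-0.6, -0.2,  0.3]), array([-0.05,  0.21, -0.14]))
```

View pics/u7.png

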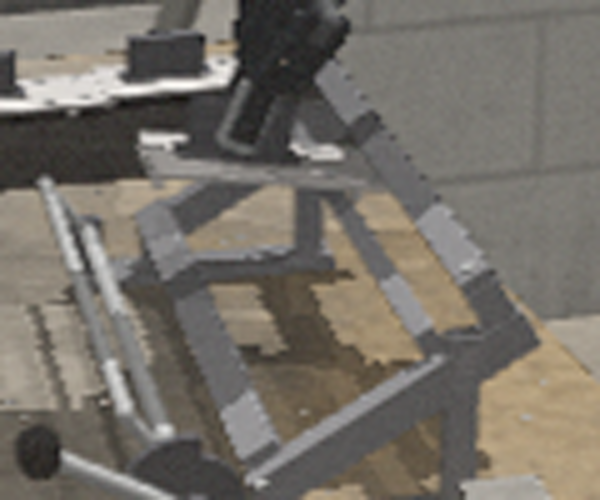

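Request:
apply_moves:
  increments:
    - {"x": 4.2,"y": -3,"z": 0,"rx": 0,"ry": 0,"rz": 0,"hand": 5}
    - {"x": 4.2,"y": -3,"z": 0,"rx": 0,"ry": 0,"rz": 0,"hand": 5}
    - {"x": 0.7,"y": -0.5,"z": 0,"rx": 0,"ry": 0,"rz": 0,"hand": 5}
    - {"x": 6.4,"y": 2.7,"z": 0,"rx": 0,"ry": 0,"rz": 0,"hand": 5}
    - {"x": 6.4,"y": 2.7,"z": 0,"rx": 0,"ry": 0,"rz": 0,"hand": 5}

```text
t: 38.92
position: [0.4998, -0.1101, 0.1386]
ee_rot: [0.389, -1.972, 1.95]
contact_force: [-1.0, -0.1, -4.0]
gripper_width: 0.0125
```

Request:
apply_moves:
  increments:
    - {"x": 10,"y": -6,"z": 0,"rx": 0,"ry": 0,"rz": 0,"hand": 5}
    - {"x": 11,"y": -8,"z": 0,"rx": 0,"ry": 0,"rz": 0,"hand": 5}
    - {"x": 17,"y": -25,"z": 0,"rx": 0,"ry": 0,"rz": 0,"hand": 5}
    - {"x": 17,"y": -25,"z": 0,"rx": 0,"ry": 0,"rz": 5,"hand": 5}
    - {"x": 10,"y": -30,"z": 0,"rx": 0,"ry": 0,"rz": 5,"hand": 5}

```text
t: 39.55
position: [0.4784, -0.1092, 0.2532]
ee_rot: [0.22, -2.069, 2.056]
contact_force: [0.1, -0.3, -3.0]
gripper_width: 0.0125
```

```bash
python3 - <<'E'
from h import *
p,r,o=state(); print(p,o["contact_force"],o["gripper_width"])
q=place(0,-45,80); print(q[0],delta(*q))
s=env.capture("side");t=env.capture("top")
cv2.imwrite("pics/u8.png",np.hstack([s[100:300,150:350],t[120:320,80:280]]).repeat(2,0).repeat(2,1))
E
```

```text
[ 0.47836519 -0.10915254  0.25318907] [ 0.13996526 -0.26535277 -3.0406487 ] 0.012496551440584088
[0.52481732 0.2144864  0.10093719] (array([ -69.1,  139.3, -325.4]), array([-0.03,  0.19, -0.13]))
```

View pics/u8.png

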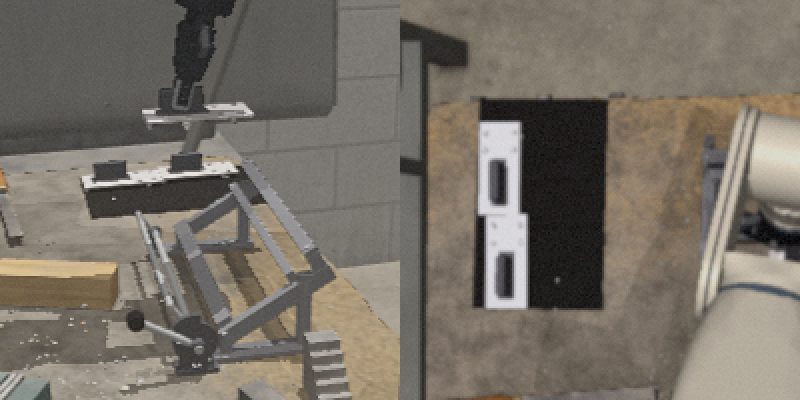

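```bash
python3 - <<'E'
from h import *
t=env.capture("top")
cv2.imwrite("pics/u8m.png",cv2.resize(t[155:285,105:195],None,fx=4.5,fy=4.5,interpolation=2))
E
```

```text
(no output)
```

View pics/u8m.png

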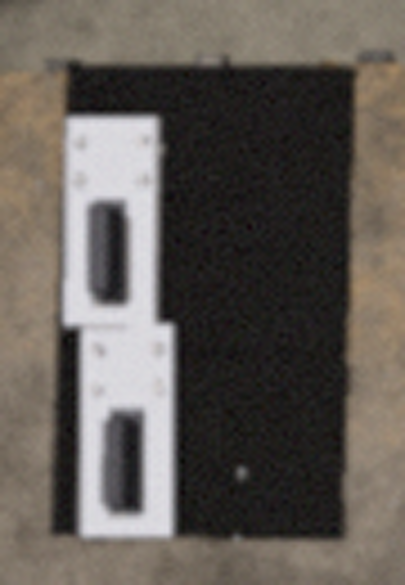

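Request:
apply_moves:
  increments:
    - {"x": -7,"y": 0,"z": -40,"rx": 0,"ry": 0,"rz": 0,"hand": 5}
    - {"x": -10,"y": 0,"z": -48,"rx": 0,"ry": 0,"rz": 0,"hand": 5}
    - {"x": -10,"y": 0,"z": -48,"rx": 0,"ry": 0,"rz": 0,"hand": 5}
    - {"x": -10,"y": 0,"z": -48,"rx": 0,"ry": 0,"rz": 0,"hand": 5}
    - {"x": -10,"y": 0,"z": -48,"rx": 0,"ry": 0,"rz": 0,"hand": 5}

```text
t: 40.33
position: [0.5349, 0.1218, 0.2378]
ee_rot: [0.226, -2.065, 2.053]
contact_force: [0.7, -0.3, -4.2]
gripper_width: 0.0128
```

Request:
apply_moves:
  increments:
    - {"x": -10,"y": 20,"z": -48,"rx": 0,"ry": 0,"rz": 0,"hand": 5}
    - {"x": -10,"y": 40,"z": -40,"rx": 0,"ry": 0,"rz": 0,"hand": 5}
    - {"x": 0,"y": 40,"z": 0,"rx": 0,"ry": 0,"rz": 0,"hand": 5}
    - {"x": 0,"y": 0,"z": 0,"rx": 0,"ry": 0,"rz": 0,"hand": 5}

```text
t: 40.83
position: [0.529, 0.208, 0.1336]
ee_rot: [0.234, -2.058, 2.053]
contact_force: [0.3, 0.0, -3.7]
gripper_width: 0.0124
```

```bash
python3 - <<'E'
from h import *
p,r,o=state(); print(p,o["contact_force"],o["gripper_width"])
for dz in (40,10):
  q=place(0,-48,dz); print(q[0],delta(*q))
E
```

```text
[0.52901508 0.20804495 0.13361689] [ 0.28776565  0.00897125 -3.72015052] 0.012430784477323322
[0.52471235 0.21148824 0.06093719] (array([-15.3,  71.2,  -3.5]), array([-0.28,  0.21,  0.6 ]))
[0.52471235 0.21148824 0.03093719] (array([-23.3, 100.1,  -3.6]), array([-0.28,  0.21,  0.6 ]))
```

Request:
apply_moves:
  increments:
    - {"x": -8,"y": 34,"z": -2,"rx": -0.3,"ry": 0,"rz": 0.5,"hand": 5}
    - {"x": -8,"y": 34,"z": -1,"rx": 0,"ry": 0,"rz": 0,"hand": 5}
    - {"x": -4,"y": 18,"z": 0,"rx": 0,"ry": 0,"rz": 0,"hand": 5}
    - {"x": -2,"y": 10,"z": 0,"rx": 0,"ry": 0,"rz": 0,"hand": 5}
    - {"x": 0,"y": 0,"z": 0,"rx": 0,"ry": 0,"rz": 0,"hand": 5}

```text
t: 41.45
position: [0.5303, 0.212, 0.0396]
ee_rot: [0.213, -2.077, 2.053]
contact_force: [-0.3, -0.0, -3.3]
gripper_width: 0.0123
```

```bash
python3 - <<'E'
from h import *
p,r,o=state(); print(p,o["contact_force"],o["gripper_width"])
for dz in (0,):
  q=place(0,-48,dz); print(q[0],delta(*q))
E
```

```text
[0.5302796  0.21195235 0.0396093 ] [-3.45367093e-01 -1.84301850e-03 -3.28669163e+00] 0.012272135969182486
[0.52471235 0.21148824 0.02093719] (array([ 0.7, 19.5,  0.8]), array([ 0.28,  0.17, -0.47]))
```

Request:
apply_moves:
  increments:
    - {"x": 0.5,"y": 8,"z": 0.8,"rx": 0.3,"ry": 0,"rz": -0.5,"hand": 5}
    - {"x": 0,"y": 7,"z": 0,"rx": 0,"ry": 0,"rz": 0,"hand": 5}
    - {"x": 0,"y": 0,"z": 0,"rx": 0,"ry": 0,"rz": 0,"hand": 5}

```text
t: 41.82
position: [0.5251, 0.2115, 0.0246]
ee_rot: [0.224, -2.067, 2.054]
contact_force: [0.1, 0.5, -3.5]
gripper_width: 0.0125
```

Request:
apply_moves:
  increments:
    - {"x": -0.4,"y": 1.9,"z": 0,"rx": 0,"ry": 0,"rz": 0,"hand": 5}
    - {"x": 0,"y": 0,"z": 0,"rx": 0,"ry": 0,"rz": 0,"hand": 5}

```text
t: 42.08
position: [0.5257, 0.2117, 0.0233]
ee_rot: [0.223, -2.068, 2.054]
contact_force: [-0.1, -0.0, -4.2]
gripper_width: 0.0124
```

Request:
apply_moves:
  increments:
    - {"x": -0.4,"y": 1.4,"z": 0,"rx": 0,"ry": 0,"rz": 0,"hand": 5}
    - {"x": 0,"y": 0,"z": 0,"rx": 0,"ry": 0,"rz": 0,"hand": 5}

```text
t: 42.32
position: [0.526, 0.2117, 0.0229]
ee_rot: [0.223, -2.068, 2.054]
contact_force: [0.4, -1.6, 6.2]
gripper_width: 0.0121
```

Request:
apply_moves:
  increments:
    - {"x": 0,"y": 0,"z": 0,"rx": 0,"ry": 0,"rz": 0,"hand": 34}
    - {"x": 0,"y": 0,"z": 0,"rx": 0,"ry": 0,"rz": 0,"hand": 34}
    - {"x": 5,"y": -20,"z": 0,"rx": 0,"ry": 0,"rz": 0,"hand": 34}
    - {"x": 10,"y": -40,"z": 0,"rx": 0,"ry": 0,"rz": 5,"hand": 34}
    - {"x": 10,"y": -50,"z": 0,"rx": 0,"ry": 0,"rz": 5,"hand": 34}

```text
t: 42.95
position: [0.5256, 0.2114, 0.136]
ee_rot: [0.04, -2.157, 2.152]
contact_force: [-0.3, 0.2, 0.9]
gripper_width: 0.034
```

Request:
apply_moves:
  increments:
    - {"x": 0,"y": -30,"z": 40,"rx": 0,"ry": 0,"rz": 5,"hand": 34}
    - {"x": 0,"y": 0,"z": 50,"rx": 0,"ry": 0,"rz": 0,"hand": 34}
    - {"x": 0,"y": 0,"z": 50,"rx": 0,"ry": 0,"rz": 0,"hand": 34}
    - {"x": 0,"y": 0,"z": 0,"rx": 0,"ry": 0,"rz": 0,"hand": 34}

```text
t: 43.45
position: [0.5213, 0.069, 0.1658]
ee_rot: [-0.057, -2.196, 2.196]
contact_force: [0.2, 0.0, -0.3]
gripper_width: 0.0339
```

```bash
python3 - <<'E'
from h import *
p,r,o=state(); print(p,o["qpos"],delta(p,tool(0)))
t=env.capture("top");s=env.capture("side")
cv2.imwrite("pics/v1m.png",cv2.resize(t[155:285,105:195],None,fx=4.5,fy=4.5,interpolation=2))
cv2.imwrite("pics/v1s.png",cv2.resize(s[160:220,180:300],None,fx=6,fy=6,interpolation=2))
E
```

```text
[0.52129021 0.06896244 0.16576738] [1.08871803e-01 3.69515577e-01 1.89838311e+00 5.36996219e-05
 8.72680432e-01 1.73093306e+00] (array([0., 0., 0.]), array([ 0.01, -0.03, -0.06]))
```

View pics/v1m.png

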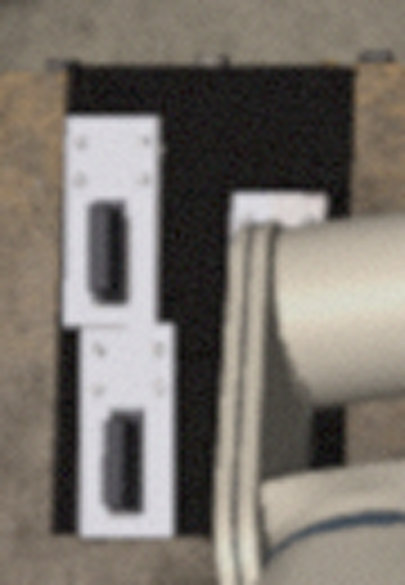

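View pics/v1s.png

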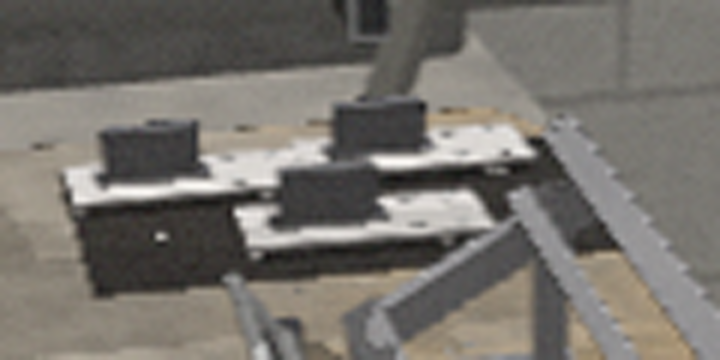

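```bash
cat >> h.py <<'E'
def plate_from(corn,k,x0,y0):
    "corners order: far-left, far-right, near-right, near-left in crop px; upper face z=.015"
    w=np.array([onz("top",(x0+(u+.5)/k-.5,y0+(v+.5)/k-.5),.015) for u,v in corn])[:,:2]
    c=w.mean(0); ax=(w[0]+w[1]-w[2]-w[3])/2; L=np.hypot(*ax); yaw=np.arctan2(ax[1],ax[0])
    W=np.hypot(*((w[0]+w[3]-w[1]-w[2])/2)); rib=c-.020*ax/L
    d=w-MC; cc,s=np.cos(MY),np.sin(MY); m=np.stack([cc*d[:,0]+s*d[:,1],-s*d[:,0]+cc*d[:,1]],1)*1000
    return c,rib,yaw,L,W,np.round(m,1)
E
python3 - <<'E'
from h import *
for c in ([(67,115),(161,117),(157,326),(63,326)],[(79,323),(177,324),(174,537),(78,536)],[(231,192),(328,194),(325,400),(229,400)]):
    for x in plate_from(c,4.5,105,155): print(np.round(x,4).tolist() if not np.isscalar(x) else round(x,4))
E
```

```text
[0.6038, 0.3169]
[0.5839, 0.3174]
-0.0244
0.137
0.0611
[[119.4, 91.9], [118.6, 30.6], [-17.7, 29.3], [-18.2, 90.2]]
[0.4682, 0.308]
[0.4482, 0.3083]
-0.0153
0.1371
0.0626
[[-16.1, 79.9], [-16.3, 16.4], [-153.3, 14.6], [-153.2, 76.4]]
[0.5518, 0.2094]
[0.5318, 0.2099]
-0.0229
0.1344
0.0626
[[69.9, -16.4], [69.1, -79.5], [-64.6, -80.6], [-65.1, -18.5]]
```

```bash
python3 - <<'E'
from h import *
r=tool(0,-.03); print(delta(np.array([.584,.3174,.08]),r))
E
```

```text
(array([ -49.9,   85.7, -248.8]), array([ 0.05, -1.09, -0.07]))
```

Request:
apply_moves:
  increments:
    - {"x": -9,"y": 0,"z": -40,"rx": 0,"ry": 0,"rz": 0,"hand": 34}
    - {"x": -10,"y": 0,"z": -48,"rx": 0,"ry": 0,"rz": 0,"hand": 34}
    - {"x": -10,"y": 0,"z": -48,"rx": 0,"ry": 0,"rz": 0,"hand": 34}
    - {"x": -10,"y": 0,"z": -48,"rx": 0,"ry": 0,"rz": 0,"hand": 34}
    - {"x": -10,"y": 0,"z": -48,"rx": 0,"ry": 0,"rz": 0,"hand": 34}

```text
t: 44.18
position: [0.5812, 0.3043, 0.1647]
ee_rot: [-0.05, -2.199, 2.198]
contact_force: [1.0, -0.4, 0.2]
gripper_width: 0.0342
```

```bash
python3 - <<'E'
from h import *
r=tool(0,-.03); print(delta(np.array([.584,.3174,.08]),r))
E
```

```text
(array([ -2.2,  84.7, -13.1]), array([ 0.04, -0.89, -0.  ]))
```

Request:
apply_moves:
  increments:
    - {"x": 0,"y": 40,"z": -10,"rx": 0,"ry": -1,"rz": 0,"hand": 34}
    - {"x": 0,"y": 40,"z": 0,"rx": 0,"ry": 0,"rz": 0,"hand": 34}
    - {"x": 0,"y": 0,"z": 0,"rx": 0,"ry": 0,"rz": 0,"hand": 34}

```text
t: 44.55
position: [0.5789, 0.3115, 0.0813]
ee_rot: [-0.024, -2.201, 2.207]
contact_force: [-0.3, -0.0, -0.3]
gripper_width: 0.0343
```

```bash
python3 - <<'E'
from h import *
r=tool(0,-.03); print(delta(np.array([.584,.3174,.0195]),r))
s=env.capture("side")
cv2.imwrite("pics/v2s.png",cv2.resize(s[150:220,180:300],None,fx=6,fy=6,interpolation=2))
E
```

```text
(array([-5.3, 61.8, -6.2]), array([-0.15,  0.11,  0.35]))
```

View pics/v2s.png

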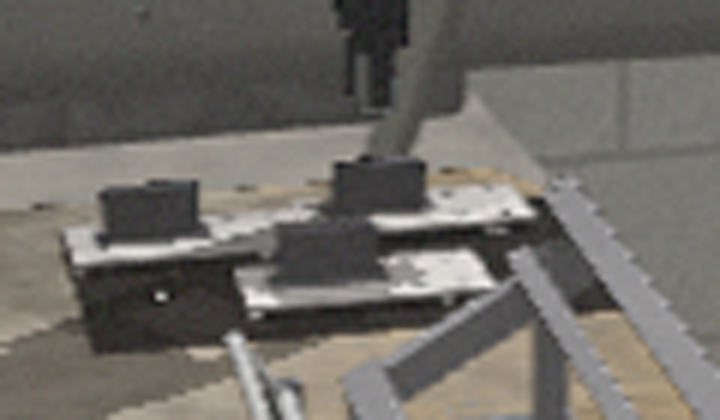

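Request:
apply_moves:
  increments:
    - {"x": -5,"y": 15,"z": -6.2,"rx": 0,"ry": 0,"rz": 0.3,"hand": 34}
    - {"x": 0,"y": 25,"z": 0,"rx": 0,"ry": 0,"rz": 0,"hand": 34}
    - {"x": 0,"y": 13,"z": 0,"rx": 0,"ry": 0,"rz": 0,"hand": 34}
    - {"x": 0,"y": 6,"z": 0,"rx": 0,"ry": 0,"rz": 0,"hand": 34}
    - {"x": 0,"y": 0,"z": 0,"rx": 0,"ry": 0,"rz": 0,"hand": 34}

```text
t: 45.22
position: [0.5874, 0.3171, 0.0255]
ee_rot: [-0.039, -2.209, 2.208]
contact_force: [-0.1, -0.9, -0.5]
gripper_width: 0.034
```

```bash
python3 - <<'E'
from h import *
r=tool(0,-.03); print(delta(np.array([.584,.3174,.0195]),r),env.get_obs()["contact_force"])
E
```

```text
(array([ 3.5,  6. , -0.2]), array([ 0.03, -0.01, -0.29])) [-0.0583368  -0.89734279 -0.48040596]
```

Request:
apply_moves:
  increments:
    - {"x": 3,"y": 4.5,"z": 0,"rx": 0,"ry": 0,"rz": -0.3,"hand": 34}
    - {"x": 0,"y": 0,"z": 0,"rx": 0,"ry": 0,"rz": 0,"hand": 5}
    - {"x": 0,"y": 0,"z": 0,"rx": 0,"ry": 0,"rz": 0,"hand": 5}
    - {"x": 0,"y": 0,"z": 0,"rx": 0,"ry": 0,"rz": 0,"hand": 5}
    - {"x": 0,"y": 0,"z": 0,"rx": 0,"ry": 0,"rz": 0,"hand": 5}
  squeeze: 80

```text
t: 45.85
position: [0.5844, 0.3173, 0.0212]
ee_rot: [-0.033, -2.207, 2.206]
contact_force: [-0.1, 0.3, 3.3]
gripper_width: 0.0127
```

```bash
python3 - <<'E'
from h import *
p,r,o=state(); print(p,o["contact_force"],o["gripper_width"])
E
```

```text
[0.5844402  0.31726729 0.02118328] [-0.11538129  0.32658189  3.33966903] 0.01265440237825888
```

Request:
apply_moves:
  increments:
    - {"x": 0,"y": -12,"z": 0,"rx": 0,"ry": 0,"rz": 0,"hand": 5}
    - {"x": -14,"y": -3,"z": 8,"rx": 0,"ry": 0,"rz": 0,"hand": 5}
    - {"x": -13,"y": 0,"z": 8,"rx": 0,"ry": 0,"rz": 0,"hand": 5}
    - {"x": 0,"y": 7,"z": 0,"rx": 0,"ry": 0,"rz": 0,"hand": 5}
    - {"x": 0,"y": 0,"z": 0,"rx": 0,"ry": 0,"rz": 0,"hand": 5}

```text
t: 46.48
position: [0.6099, 0.2995, 0.0274]
ee_rot: [-0.031, -2.204, 2.205]
contact_force: [-0.9, -0.3, -2.8]
gripper_width: 0.0125
```

Request:
apply_moves:
  increments:
    - {"x": 0,"y": 5,"z": 0,"rx": 0,"ry": 0,"rz": 0,"hand": 5}
    - {"x": 0,"y": 2,"z": 0,"rx": 0,"ry": 0,"rz": 0,"hand": 5}
    - {"x": 0,"y": 0,"z": 0,"rx": 0,"ry": 0,"rz": 0,"hand": 5}

```text
t: 46.85
position: [0.6105, 0.3005, 0.0216]
ee_rot: [-0.032, -2.207, 2.206]
contact_force: [0.0, 0.1, -2.1]
gripper_width: 0.0124
```

Request:
apply_moves:
  increments:
    - {"x": 0,"y": 1.4,"z": 0,"rx": 0,"ry": 0,"rz": 0,"hand": 5}
    - {"x": 0,"y": 0,"z": 0,"rx": 0,"ry": 0,"rz": 0,"hand": 5}

```text
t: 47.1
position: [0.6108, 0.3006, 0.0212]
ee_rot: [-0.033, -2.207, 2.206]
contact_force: [-2.7, 0.3, 5.0]
gripper_width: 0.0126
```

Request:
apply_moves:
  increments:
    - {"x": 0,"y": 0,"z": 0,"rx": 0,"ry": 0,"rz": 0,"hand": 34}
    - {"x": 0,"y": 0,"z": 0,"rx": 0,"ry": 0,"rz": 0,"hand": 34}
    - {"x": 0,"y": -30,"z": 0,"rx": 0,"ry": 0,"rz": 0,"hand": 34}
    - {"x": 10,"y": -35,"z": 0,"rx": 0,"ry": 0,"rz": 0,"hand": 34}
    - {"x": 40,"y": 0,"z": 0,"rx": 0,"ry": 0,"rz": 0,"hand": 34}

```text
t: 47.72
position: [0.5643, 0.303, 0.0887]
ee_rot: [-0.043, -2.214, 2.205]
contact_force: [-1.1, 0.5, -0.9]
gripper_width: 0.0338
```

Request:
apply_moves:
  increments:
    - {"x": 40,"y": 0,"z": 0,"rx": 0,"ry": 0,"rz": 0,"hand": 34}
    - {"x": 40,"y": 0,"z": 0,"rx": 0,"ry": 0,"rz": 0,"hand": 34}
    - {"x": 25,"y": 0,"z": 0,"rx": 0,"ry": 0,"rz": 0,"hand": 34}
    - {"x": 0,"y": 0,"z": 0,"rx": 0,"ry": 0,"rz": 0,"hand": 34}

```text
t: 48.22
position: [0.4544, 0.3049, 0.0855]
ee_rot: [-0.03, -2.206, 2.207]
contact_force: [0.3, -0.6, 1.0]
gripper_width: 0.0342
```

```bash
python3 - <<'E'
from h import *
r=tool(0,-.025); print(delta(np.array([.4482,.3083,.021]),r))
t=env.capture("top");s=env.capture("side")
cv2.imwrite("pics/v3m.png",cv2.resize(t[155:285,105:195],None,fx=4.5,fy=4.5,interpolation=2))
cv2.imwrite("pics/v3s.png",cv2.resize(s[150:220,180:300],None,fx=6,fy=6,interpolation=2))
E
```

```text
(array([ 6.2, 64.5, -3.3]), array([-0.01, -0.2 ,  0.06]))
```

View pics/v3m.png

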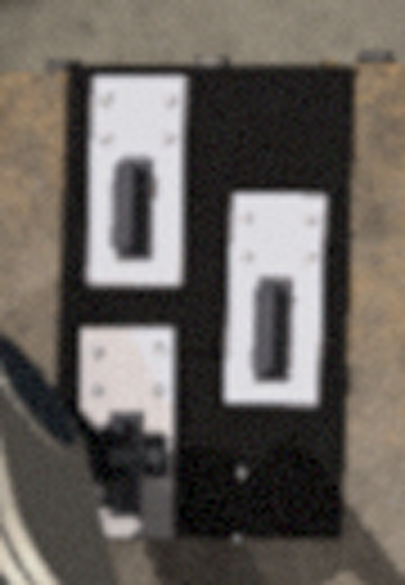

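View pics/v3s.png

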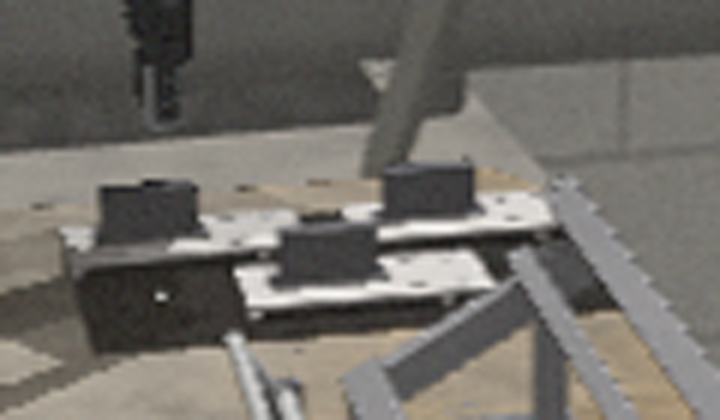

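Request:
apply_moves:
  increments:
    - {"x": 3,"y": 20,"z": -3.3,"rx": 0,"ry": 0,"rz": 0,"hand": 34}
    - {"x": 3,"y": 22,"z": 0,"rx": 0,"ry": 0,"rz": 0,"hand": 34}
    - {"x": 0,"y": 14,"z": 0,"rx": 0,"ry": 0,"rz": 0,"hand": 34}
    - {"x": 0,"y": 7,"z": 0,"rx": 0,"ry": 0,"rz": 0,"hand": 34}
    - {"x": 0,"y": 0,"z": 0,"rx": 0,"ry": 0,"rz": 0,"hand": 34}

```text
t: 48.95
position: [0.4503, 0.3084, 0.0222]
ee_rot: [-0.033, -2.206, 2.206]
contact_force: [0.4, -0.4, 0.1]
gripper_width: 0.0337
```

Request:
apply_moves:
  increments:
    - {"x": 0,"y": 0,"z": 0,"rx": 0,"ry": 0,"rz": 0,"hand": 5}
    - {"x": 0,"y": 0,"z": 0,"rx": 0,"ry": 0,"rz": 0,"hand": 5}
    - {"x": 0,"y": 0,"z": 0,"rx": 0,"ry": 0,"rz": 0,"hand": 5}
    - {"x": 0,"y": 0,"z": 0,"rx": 0,"ry": 0,"rz": 0,"hand": 5}
  squeeze: 80

```text
t: 49.45
position: [0.4505, 0.3088, 0.0232]
ee_rot: [-0.034, -2.208, 2.206]
contact_force: [-1.0, -1.9, 6.0]
gripper_width: 0.0121
```

Request:
apply_moves:
  increments:
    - {"x": 0,"y": -7,"z": 0,"rx": 0,"ry": 0,"rz": 0,"hand": 5}
    - {"x": -5,"y": 0,"z": 0,"rx": 0,"ry": 0,"rz": 0,"hand": 5}
    - {"x": -4,"y": 0,"z": 0,"rx": 0,"ry": 0,"rz": 0,"hand": 5}
    - {"x": 0,"y": 4,"z": 0,"rx": 0,"ry": 0,"rz": 0,"hand": 5}
    - {"x": 0,"y": 0,"z": 0,"rx": 0,"ry": 0,"rz": 0,"hand": 5}

```text
t: 50.08
position: [0.4585, 0.3079, 0.0248]
ee_rot: [-0.032, -2.205, 2.206]
contact_force: [-0.1, -0.1, -3.6]
gripper_width: 0.0122
```

Request:
apply_moves:
  increments:
    - {"x": 0,"y": 2,"z": 0,"rx": 0,"ry": 0,"rz": 0,"hand": 5}
    - {"x": 0,"y": 1,"z": 0,"rx": 0,"ry": 0,"rz": 0,"hand": 5}
    - {"x": 0,"y": 0,"z": 0,"rx": 0,"ry": 0,"rz": 0,"hand": 5}

```text
t: 50.45
position: [0.4587, 0.3081, 0.0232]
ee_rot: [-0.032, -2.206, 2.206]
contact_force: [-1.7, -2.4, 7.5]
gripper_width: 0.0127
```

Release, retreat and look.

Request:
apply_moves:
  increments:
    - {"x": 0,"y": 0,"z": 0,"rx": 0,"ry": 0,"rz": 0,"hand": 34}
    - {"x": 0,"y": 0,"z": 0,"rx": 0,"ry": 0,"rz": 0,"hand": 34}
    - {"x": 0,"y": -30,"z": 0,"rx": 0,"ry": 0,"rz": 0,"hand": 34}
    - {"x": 0,"y": -50,"z": 0,"rx": 0,"ry": 0,"rz": 0,"hand": 34}
    - {"x": 0,"y": -50,"z": 0,"rx": 0,"ry": 0,"rz": 0,"hand": 34}

```text
t: 51.08
position: [0.4587, 0.308, 0.1534]
ee_rot: [-0.032, -2.206, 2.206]
contact_force: [0.8, 0.3, 0.4]
gripper_width: 0.0338
```

Request:
apply_moves:
  increments:
    - {"x": 8,"y": 0,"z": 40,"rx": 0,"ry": 0,"rz": 0,"hand": 34}
    - {"x": 8,"y": 0,"z": 50,"rx": 0,"ry": 0,"rz": 0,"hand": 34}
    - {"x": 8,"y": 0,"z": 50,"rx": 0,"ry": 0,"rz": 0,"hand": 34}
    - {"x": 8,"y": 0,"z": 50,"rx": 0,"ry": 0,"rz": 0,"hand": 34}
    - {"x": 8,"y": 0,"z": 50,"rx": 0,"ry": 0,"rz": 0,"hand": 34}

```text
t: 51.7
position: [0.4114, 0.0681, 0.1525]
ee_rot: [-0.033, -2.207, 2.206]
contact_force: [0.7, -0.1, 0.5]
gripper_width: 0.0341
```

```bash
python3 - <<'E'
from h import *
p,r,o=state(); print(p,o["qpos"])
r=tool(0); 
t=env.capture("top");s=env.capture("side")
cv2.imwrite("pics/v4m.png",cv2.resize(t[155:285,105:195],None,fx=4.5,fy=4.5,interpolation=2))
cv2.imwrite("pics/v4s.png",cv2.resize(s[160:290,180:320],None,fx=4.5,fy=4.5,interpolation=2))
E
```

```text
[0.41143919 0.06810271 0.15245545] [1.35235932e-01 2.48764323e-01 2.13227622e+00 5.25498094e-04
 7.60157273e-01 1.73511967e+00]
```

View pics/v4m.png

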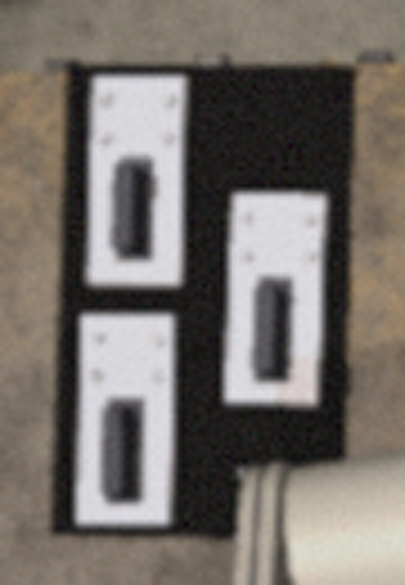

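View pics/v4s.png

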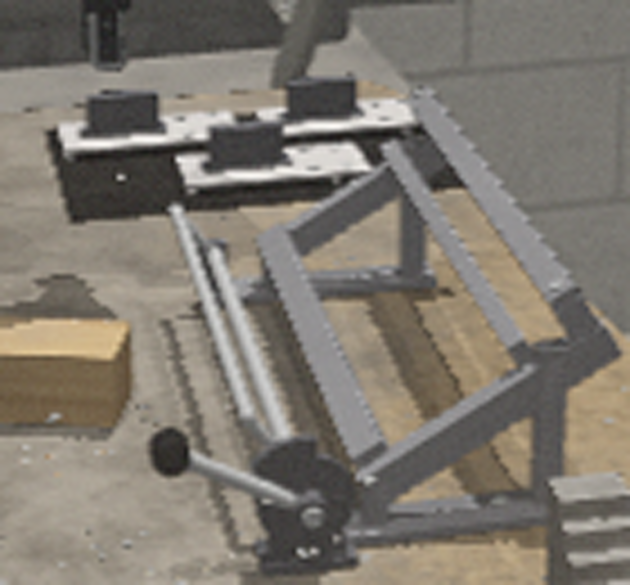

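```bash
python3 - <<'E'
from h import *
t=tool(0); H=np.array([.3754,-.3302,.0759]); print(delta(tcp(H+[0,0,.08],t),t))
E
```

```text
(array([ 21.2,  15.2, 397.4]), array([-0.03,  0.96,  0.11]))
```

Request:
apply_moves:
  increments:
    - {"x": 0,"y": 0,"z": 40,"rx": 0,"ry": 1,"rz": 0,"hand": 40}
    - {"x": 0,"y": 0,"z": 48,"rx": 0,"ry": 0,"rz": 0,"hand": 40}
    - {"x": 0,"y": 0,"z": 48,"rx": 0,"ry": 0,"rz": 0,"hand": 40}
    - {"x": 0,"y": 0,"z": 48,"rx": 0,"ry": 0,"rz": 0,"hand": 40}
    - {"x": 0,"y": 0,"z": 48,"rx": 0,"ry": 0,"rz": 0,"hand": 40}

```text
t: 52.42
position: [0.4019, -0.1636, 0.1524]
ee_rot: [-0.052, -2.198, 2.198]
contact_force: [0.9, 0.2, -0.8]
gripper_width: 0.0402
```

Request:
apply_moves:
  increments:
    - {"x": 5,"y": 0,"z": 48,"rx": 0,"ry": 0,"rz": 0,"hand": 40}
    - {"x": 5,"y": 0,"z": 48,"rx": 0,"ry": 0,"rz": 0,"hand": 40}
    - {"x": 0,"y": 0,"z": 40,"rx": 0,"ry": 0,"rz": 0,"hand": 40}
    - {"x": 0,"y": 0,"z": 0,"rx": 0,"ry": 0,"rz": 0,"hand": 40}

```text
t: 52.92
position: [0.3858, -0.3, 0.1523]
ee_rot: [-0.057, -2.196, 2.197]
contact_force: [0.9, -0.2, -0.8]
gripper_width: 0.0397
```

```bash
python3 - <<'E'
from h import *
t=tool(0); H=np.array([.3754,-.3302,.0759]); print(delta(tcp(H+[0,0,.03],t),t),env.get_obs()["qpos"])
E
```

```text
(array([ 8.9, 65.2, 30.7]), array([-0.04,  0.02, -0.07])) [-6.85298479e-01  3.42370387e-01  1.98588880e+00  1.66283447e-04
  8.11935355e-01  9.35768750e-01]
```

Request:
apply_moves:
  increments:
    - {"x": 9,"y": 25,"z": 31,"rx": 0,"ry": 0,"rz": 0,"hand": 40}
    - {"x": 0,"y": 25,"z": 0,"rx": 0,"ry": 0,"rz": 0,"hand": 40}
    - {"x": 0,"y": 0,"z": 0,"rx": 0,"ry": 0,"rz": 0,"hand": 40}

```text
t: 53.3
position: [0.3738, -0.3263, 0.1008]
ee_rot: [-0.048, -2.2, 2.192]
contact_force: [-0.8, 0.3, 0.3]
gripper_width: 0.04
```

```bash
python3 - <<'E'
from h import *
t=tool(0); H=np.array([.3754,-.3302,.0759]); print(delta(tcp(H,t),t))
s=env.capture("side")
cv2.imwrite("pics/w1.png",cv2.resize(s[190:290,190:310],None,fx=6,fy=6,interpolation=2))
E
```

```text
(array([-2. , 43.5,  4. ]), array([0.19, 0.21, 0.2 ]))
```

View pics/w1.png

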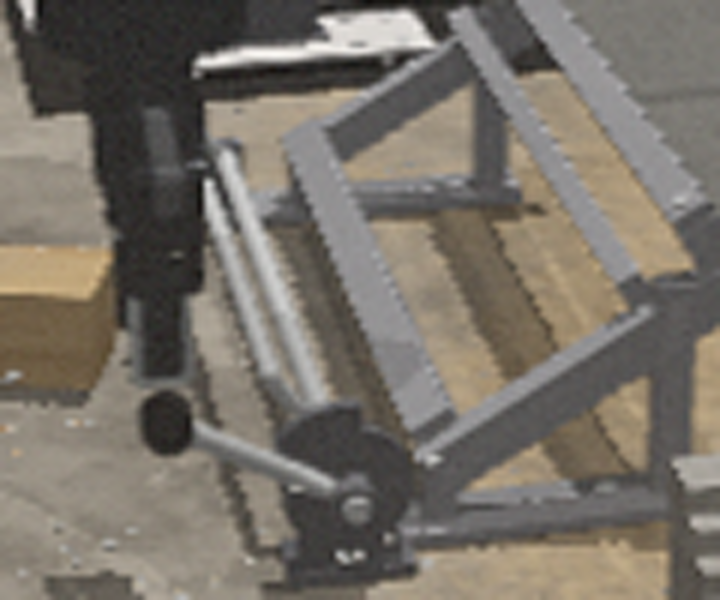

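Aligned above the head; descend and pinch.

Request:
apply_moves:
  increments:
    - {"x": -1,"y": 15,"z": 4,"rx": 0,"ry": 0,"rz": 0.2,"hand": 40}
    - {"x": 0,"y": 15,"z": 0,"rx": 0,"ry": 0,"rz": 0,"hand": 40}
    - {"x": 0,"y": 12,"z": 0,"rx": 0,"ry": 0,"rz": 0,"hand": 40}
    - {"x": 0,"y": 0,"z": 0,"rx": 0,"ry": 0,"rz": 0,"hand": 40}

```text
t: 53.85
position: [0.3748, -0.3316, 0.0591]
ee_rot: [-0.054, -2.2, 2.196]
contact_force: [-0.1, -0.1, 0.7]
gripper_width: 0.0403
```

```bash
python3 - <<'E'
from h import *
t=tool(0); H=np.array([.3754,-.3302,.0759]); print(delta(tcp(H,t),t),env.get_obs()["contact_force"])
E
```

```text
(array([-0.5,  1.9, -1.4]), array([ 0.11,  0.19, -0.08])) [-0.08049647 -0.10066083  0.6509439 ]
```

Request:
apply_moves:
  increments:
    - {"x": -0.5,"y": 1.5,"z": -1,"rx": 0,"ry": 0,"rz": 0,"hand": 25}
    - {"x": 0,"y": 0,"z": 0,"rx": 0,"ry": 0,"rz": 0,"hand": 8}
    - {"x": 0,"y": 0,"z": 0,"rx": 0,"ry": 0,"rz": 0,"hand": 8}
    - {"x": 0,"y": 0,"z": 0,"rx": 0,"ry": 0,"rz": 0,"hand": 8}
    - {"x": 0,"y": 0,"z": 0,"rx": 0,"ry": 0,"rz": 0,"hand": 8}
  squeeze: 90

```text
t: 54.48
position: [0.376, -0.3303, 0.0588]
ee_rot: [-0.056, -2.2, 2.197]
contact_force: [1.9, 4.5, -1.3]
gripper_width: 0.0161
```

Request:
apply_moves:
  increments:
    - {"x": 3.2,"y": -1.8,"z": 0,"rx": 0,"ry": 0,"rz": 0,"hand": 8}
    - {"x": 3.2,"y": -1.8,"z": 0,"rx": 0,"ry": 0,"rz": 0,"hand": 8}
    - {"x": 3.2,"y": -1.8,"z": 0,"rx": 0,"ry": 0,"rz": 0,"hand": 8}
    - {"x": 0,"y": 0,"z": 0,"rx": 0,"ry": 0,"rz": 0,"hand": 8}

```text
t: 54.98
position: [0.3671, -0.3298, 0.0642]
ee_rot: [-0.059, -2.201, 2.197]
contact_force: [8.1, 6.8, -5.1]
gripper_width: 0.0161
```

```bash
python3 -c "
import numpy as np
x0,z0=91*np.sin(np.radians(-61)),91*np.cos(np.radians(-61))
for f in list(range(-56,20,5))+[20]:
    x,z=91*np.sin(np.radians(f)),91*np.cos(np.radians(f)); print(f,'tool x',round(-(x-x0),1),'y',round(-(z-z0),1)); x0,z0=x,z"
```

```text
-56 tool x -4.1 y -6.8
-51 tool x -4.7 y -6.4
-46 tool x -5.3 y -5.9
-41 tool x -5.8 y -5.5
-36 tool x -6.2 y -4.9
-31 tool x -6.6 y -4.4
-26 tool x -7.0 y -3.8
-21 tool x -7.3 y -3.2
-16 tool x -7.5 y -2.5
-11 tool x -7.7 y -1.9
-6 tool x -7.9 y -1.2
-1 tool x -7.9 y -0.5
4 tool x -7.9 y 0.2
9 tool x -7.9 y 0.9
14 tool x -7.8 y 1.6
19 tool x -7.6 y 2.3
20 tool x -1.5 y 0.5
```

Request:
apply_moves:
  increments:
    - {"x": -4.1,"y": -6.8,"z": 0,"rx": 0,"ry": 0,"rz": 0,"hand": 8}
    - {"x": -4.7,"y": -6.4,"z": 0,"rx": 0,"ry": 0,"rz": 0,"hand": 8}
    - {"x": 0,"y": 0,"z": 0,"rx": 0,"ry": 0,"rz": 0,"hand": 8}

```text
t: 55.35
position: [0.3753, -0.3301, 0.0773]
ee_rot: [-0.057, -2.201, 2.195]
contact_force: [4.6, 6.0, -9.9]
gripper_width: 0.0161
```

Request:
apply_moves:
  increments:
    - {"x": -5.3,"y": -5.9,"z": -0.5,"rx": 0,"ry": 0,"rz": 0,"hand": 8}
    - {"x": -5.8,"y": -5.5,"z": -0.5,"rx": 0,"ry": 0,"rz": 0,"hand": 8}
    - {"x": -6.2,"y": -4.9,"z": 0,"rx": 0,"ry": 0,"rz": 0,"hand": 8}
    - {"x": 0,"y": 0,"z": 0,"rx": 0,"ry": 0,"rz": 0,"hand": 8}

```text
t: 55.85
position: [0.3937, -0.3311, 0.0944]
ee_rot: [-0.056, -2.2, 2.201]
contact_force: [3.5, 4.9, -10.1]
gripper_width: 0.0158
```

```bash
python3 - <<'E'
from h import *
s=env.capture("side")
cv2.imwrite("pics/w2.png",cv2.resize(s[190:290,190:310],None,fx=6,fy=6,interpolation=2))
E
```

```text
(no output)
```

View pics/w2.png

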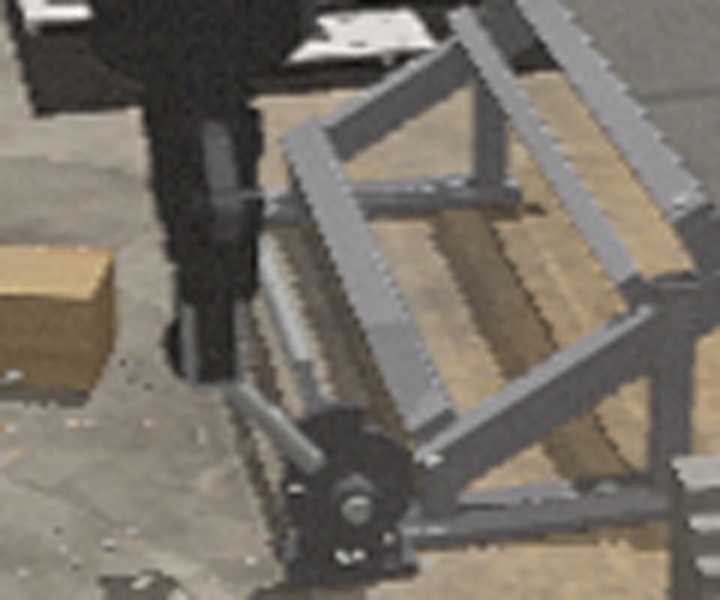

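Request:
apply_moves:
  increments:
    - {"x": 0,"y": 0,"z": 0,"rx": 0,"ry": 0,"rz": 0,"hand": 30}
    - {"x": 0,"y": 0,"z": 0,"rx": 0,"ry": 0,"rz": 0,"hand": 30}

```text
t: 56.15
position: [0.3934, -0.3321, 0.0948]
ee_rot: [-0.058, -2.198, 2.202]
contact_force: [0.4, 0.4, -0.6]
gripper_width: 0.03
```

```bash
python3 - <<'E'
from h import *
p,r,o=state(); print(p)
s=env.capture("side")
cv2.imwrite("pics/w3.png",cv2.resize(s[190:290,190:310],None,fx=6,fy=6,interpolation=2))
E
```

```text
[ 0.39337662 -0.33209898  0.09482029]
```

View pics/w3.png

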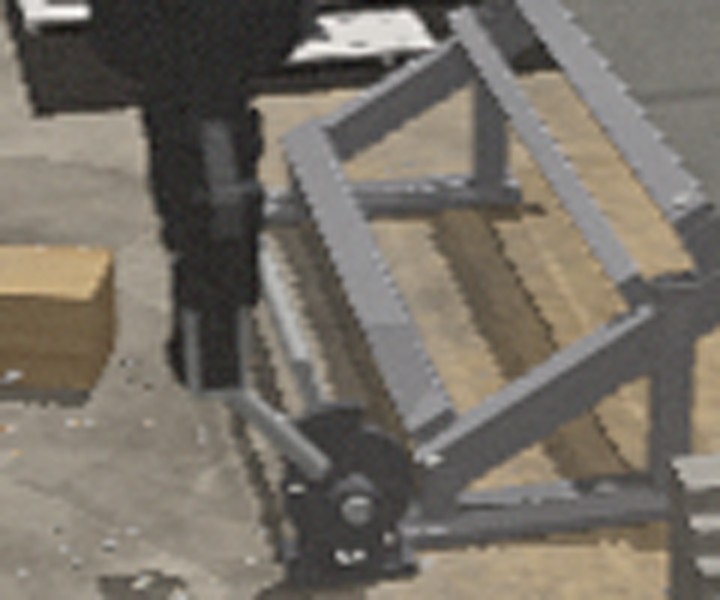

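```bash
python3 - <<'E'
from h import *
for u in ((278,428),(250,398),(187,358)): print(bat((190+(u[0]+.5)/6-.5,190+(u[1]+.5)/6-.5)))
E
```

```text
(array([ 0.41732088, -0.33230509,  0.06881675]), np.float64(-0.057801720792693495), np.float64(0.04377794342738617), np.float64(-39.424604194074206))
(array([ 0.40716811, -0.33178991,  0.08253959]), np.float64(-0.06796755793873324), np.float64(0.06084035092342203), np.float64(-38.61265894980655))
(array([ 0.38442204, -0.33063569,  0.1016294 ]), np.float64(-0.09074289603495585), np.float64(0.09016194797253135), np.float64(-42.35395970863706))
```

Request:
apply_moves:
  increments:
    - {"x": 3,"y": 5,"z": 0,"rx": 0,"ry": 0,"rz": 0,"hand": 30}
    - {"x": 2.5,"y": 4.5,"z": -0.8,"rx": 0,"ry": 0,"rz": 0,"hand": 30}
    - {"x": 0,"y": 0,"z": 0,"rx": 0,"ry": 0,"rz": 0,"hand": 8}
    - {"x": 0,"y": 0,"z": 0,"rx": 0,"ry": 0,"rz": 0,"hand": 8}
    - {"x": 0,"y": 0,"z": 0,"rx": 0,"ry": 0,"rz": 0,"hand": 8}
  squeeze: 118

```text
t: 56.82
position: [0.3864, -0.3306, 0.0841]
ee_rot: [-0.055, -2.198, 2.199]
contact_force: [-3.3, -4.5, 0.1]
gripper_width: 0.0158
```

```bash
python3 - <<'E'
from h import *
p,r,o=state(); print(p,o["contact_force"],o["gripper_width"])
s=env.capture("side")
cv2.imwrite("pics/w4.png",cv2.resize(s[190:290,190:310],None,fx=6,fy=6,interpolation=2))
E
```

```text
[ 0.3864475  -0.3305601   0.08408838] [-3.28581234 -4.5051866   0.09449738] 0.01575785303108532
```

View pics/w4.png

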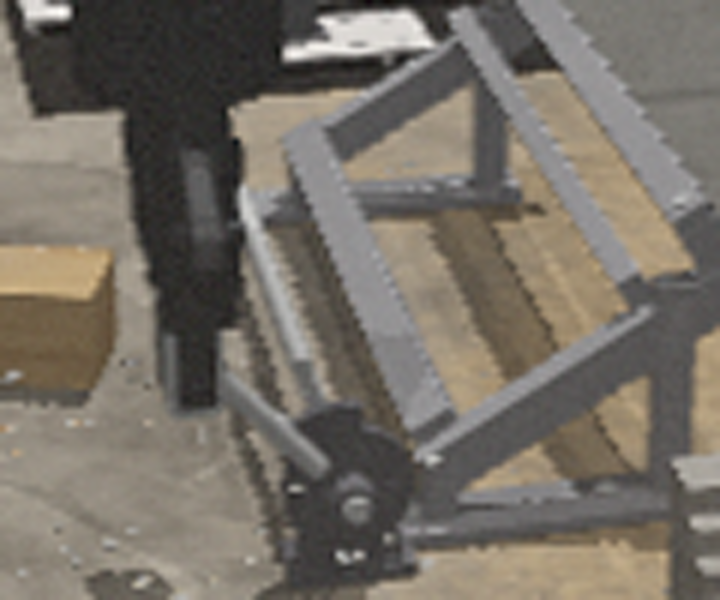

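Request:
apply_moves:
  increments:
    - {"x": 1.6,"y": -1.9,"z": 0.4,"rx": 0,"ry": 0,"rz": 0,"hand": 8}
    - {"x": 0,"y": 0,"z": 0,"rx": 0,"ry": 0,"rz": 0,"hand": 8}

```text
t: 57.12
position: [0.3855, -0.3305, 0.0858]
ee_rot: [-0.057, -2.199, 2.199]
contact_force: [3.8, -3.0, -9.9]
gripper_width: 0.0156
```

```bash
cat >> h.py <<'E'
def arc(f0,R0,fs,R1,t0,dt):
    "relative rows; tilt starts t0 and changes dt per step"
    def pose(f,Rr,t):
        f=np.radians(f); g=g2w(np.array([-.030+Rr*np.sin(f)/1000,-.1885,.035+Rr*np.cos(f)/1000]),G)[0]; r=tool(t); return tcp(g,r),r
    prev=pose(f0,R0,t0); t=t0
    for f in fs:
        t+=dt; q=pose(f,R1,t); d,w=delta(*q,*prev); print(f,"x",d[0],"y",d[1],"z",d[2],"rz",w[2]); prev=q
E
python3 - <<'E'
from h import *
arc(-40,91,range(-35,21,5),91,0,-2.5)
E
```

```text
-35 x -5.5 y -4.9 z -0.0 rz -2.5
-30 x -5.7 y -4.6 z 0.0 rz -2.5
-25 x -5.9 y -4.3 z -0.0 rz -2.5
-20 x -6.1 y -4.0 z -0.0 rz -2.5
-15 x -6.2 y -3.7 z -0.0 rz -2.5
-10 x -6.4 y -3.4 z 0.0 rz -2.5
-5 x -6.5 y -3.1 z 0.0 rz -2.5
0 x -6.6 y -2.7 z 0.0 rz -2.5
5 x -6.8 y -2.4 z -0.0 rz -2.5
10 x -6.9 y -2.1 z 0.0 rz -2.5
15 x -6.9 y -1.7 z -0.0 rz -2.5
20 x -7.0 y -1.4 z 0.0 rz -2.5
```

Request:
apply_moves:
  increments:
    - {"x": -5.5,"y": -4.8,"z": 0,"rx": 0,"ry": 0,"rz": -2.5,"hand": 8}
    - {"x": -5.7,"y": -4.5,"z": 0,"rx": 0,"ry": 0,"rz": -2.5,"hand": 8}
    - {"x": -5.9,"y": -4.2,"z": 0,"rx": 0,"ry": 0,"rz": -2.5,"hand": 8}
    - {"x": 0,"y": 0,"z": 0,"rx": 0,"ry": 0,"rz": 0,"hand": 8}

```text
t: 57.62
position: [0.404, -0.3314, 0.0985]
ee_rot: [0.083, -2.136, 2.13]
contact_force: [1.8, -5.8, -8.9]
gripper_width: 0.0158
```

```bash
python3 - <<'E'
from h import *
p,r,o=state(); print(p,o["contact_force"],o["gripper_width"], p-r.apply([0,.0187,0]))
s=env.capture("side")
cv2.imwrite("pics/w5.png",cv2.resize(s[190:290,190:310],None,fx=6,fy=6,interpolation=2))
E
```

```text
[ 0.40400841 -0.33142537  0.09849797] [ 1.78037302 -5.78842099 -8.86422663] 0.015776414176675514 [ 0.40636611 -0.3315409   0.11704838]
```

View pics/w5.png

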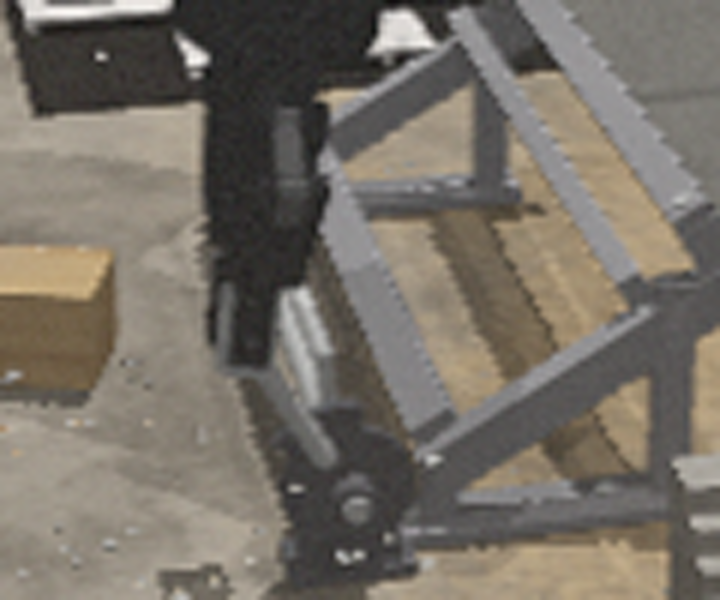

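Request:
apply_moves:
  increments:
    - {"x": -6.1,"y": -3.9,"z": 0.5,"rx": 0,"ry": 0,"rz": -2.5,"hand": 8}
    - {"x": -6.2,"y": -3.7,"z": 0.3,"rx": 0,"ry": 0,"rz": -2.5,"hand": 8}
    - {"x": -6.4,"y": -3.4,"z": 0,"rx": 0,"ry": 0,"rz": -2.5,"hand": 8}
    - {"x": 0,"y": 0,"z": 0,"rx": 0,"ry": 0,"rz": 0,"hand": 8}

```text
t: 58.18
position: [0.4206, -0.3323, 0.1049]
ee_rot: [0.227, -2.068, 2.051]
contact_force: [-5.2, -6.6, -9.7]
gripper_width: 0.0156
```

```bash
python3 - <<'E'
from h import *
p,r,o=state(); print(p,o["contact_force"],o["gripper_width"], p-r.apply([0,.0187,0]))
s=env.capture("side")
cv2.imwrite("pics/w6.png",cv2.resize(s[190:290,190:310],None,fx=6,fy=6,interpolation=2))
E
```

```text
[ 0.42055206 -0.33231088  0.10494891] [-5.19921721 -6.63652631 -9.74329584] 0.01564309573648034 [ 0.42544283 -0.33257782  0.12299604]
```

View pics/w6.png

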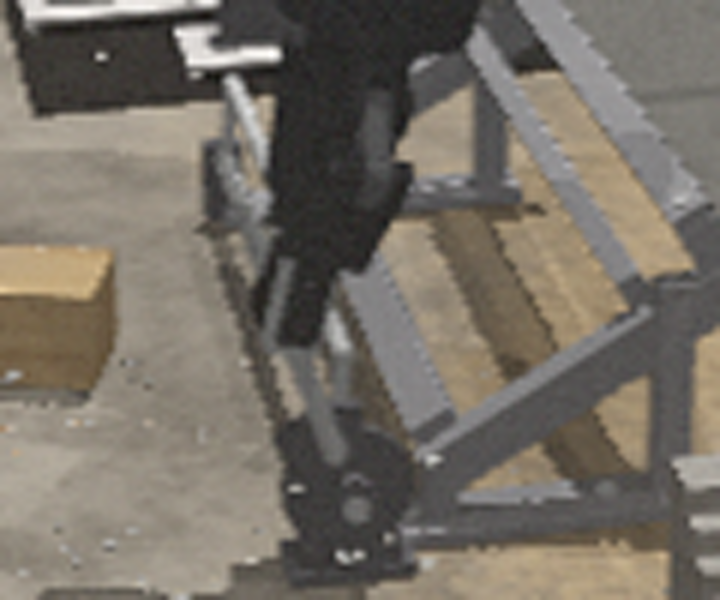

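Request:
apply_moves:
  increments:
    - {"x": 0,"y": 0,"z": 0,"rx": 0,"ry": 0,"rz": 0,"hand": 30}
    - {"x": 0,"y": 0,"z": 0,"rx": 0,"ry": 0,"rz": 0,"hand": 30}

```text
t: 58.48
position: [0.4231, -0.3328, 0.1068]
ee_rot: [0.219, -2.07, 2.056]
contact_force: [1.5, -0.8, 0.5]
gripper_width: 0.03
```

```bash
python3 - <<'E'
from h import *
p,r,o=state(); print(p,o["contact_force"],o["gripper_width"], p-r.apply([0,.0187,0]))
s=env.capture("side")
cv2.imwrite("pics/w7.png",cv2.resize(s[220:290,220:280],None,fx=8,fy=8,interpolation=2))
E
```

```text
[ 0.42307693 -0.33280897  0.10679224] [ 1.53697348 -0.76923267  0.53579762] 0.030043275852018513 [ 0.42784505 -0.33304331  0.12487262]
```

View pics/w7.png

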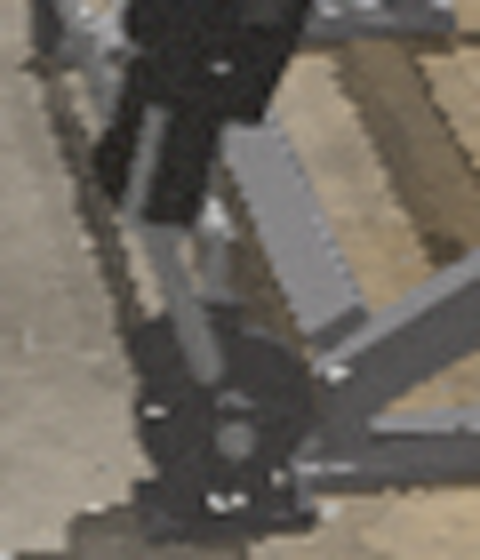

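```bash
python3 - <<'E'
from h import *
for u in ((168,236),(190,305),(237,438)): print(bat((220+(u[0]+.5)/8-.5,220+(u[1]+.5)/8-.5)))
x=-30+89*np.sin(np.radians(-20)); 
for f in (-20,-22,-24):
  h=g2w(np.array([(-30+89*np.sin(np.radians(f)))/1000,-.1885,.035+.089*np.cos(np.radians(f))]),G)[0]; p,r,o=state(); print(f,h,r.inv().apply(h-(p-r.apply([0,.0187,0])))*1000, proj("side",h)*1)
E
```

```text
(array([ 0.42838869, -0.33286671,  0.09710341]), np.float64(-0.046719669859257185), np.float64(0.06431470369546886), np.float64(-15.068075712826555))
(array([ 0.43418416, -0.33316079,  0.07492278]), np.float64(-0.0409167492579093), np.float64(0.04138844506603407), np.float64(-15.293475673074822))
(array([ 0.44696246, -0.33380921,  0.03092049]), np.float64(-0.02812200808959983), np.float64(0.004491021035477071), np.float64(155.2811520626092))
-20 [ 0.41468501 -0.3321948   0.11863264] [11.29181174  9.53462688 -0.25317671] [[234.21486561 240.91429372]]
-22 [ 0.41178855 -0.33204782  0.11751936] [13.81207781 11.35085269 -0.26323161] [[232.9210422  241.50107707]]
-24 [ 0.40893265 -0.3319029   0.11630555] [16.26742342 13.2539288  -0.27311117] [[231.64616123 242.12757708]]
```

Request:
apply_moves:
  increments:
    - {"x": 3,"y": 3,"z": 0,"rx": 0,"ry": 0,"rz": 0,"hand": 30}
    - {"x": 2.5,"y": 2.8,"z": 0,"rx": 0,"ry": 0,"rz": 0,"hand": 30}
    - {"x": 0,"y": 0,"z": 0,"rx": 0,"ry": 0,"rz": 0,"hand": 8}
    - {"x": 0,"y": 0,"z": 0,"rx": 0,"ry": 0,"rz": 0,"hand": 8}
    - {"x": 0,"y": 0,"z": 0,"rx": 0,"ry": 0,"rz": 0,"hand": 8}
  squeeze: 118

```text
t: 59.15
position: [0.416, -0.3324, 0.1023]
ee_rot: [0.22, -2.07, 2.055]
contact_force: [-2.7, 1.4, 2.8]
gripper_width: 0.0158
```

```bash
python3 - <<'E'
from h import *
p,r,o=state(); print(p,o["contact_force"],o["gripper_width"], p-r.apply([0,.0187,0]))
arc(-16,89.5,[-16],91.5,-15,0)
arc(-16,91.5,range(-11,26,5),91.5,-15,-2.5)
E
```

```text
[ 0.4159902  -0.33236884  0.10231923] [-2.67269241  1.42274102  2.7863996 ] 0.015807296586836096 [ 0.42078135 -0.33261296  0.12039339]
-16 x 1.0 y -1.7 z -0.0 rz 0.0
-11 x -6.2 y -3.8 z -0.0 rz -2.5
-6 x -6.4 y -3.5 z 0.0 rz -2.5
-1 x -6.5 y -3.2 z -0.0 rz -2.5
4 x -6.6 y -2.9 z 0.0 rz -2.5
9 x -6.8 y -2.6 z -0.0 rz -2.5
14 x -6.9 y -2.2 z 0.0 rz -2.5
19 x -6.9 y -1.9 z -0.0 rz -2.5
24 x -7.0 y -1.5 z 0.0 rz -2.5
```

Request:
apply_moves:
  increments:
    - {"x": 1.2,"y": -2.2,"z": 0,"rx": 0,"ry": 0,"rz": 0,"hand": 8}
    - {"x": 0,"y": 0,"z": 0,"rx": 0,"ry": 0,"rz": 0,"hand": 8}

```text
t: 59.4
position: [0.4158, -0.3323, 0.1041]
ee_rot: [0.219, -2.07, 2.056]
contact_force: [0.8, 1.9, -9.0]
gripper_width: 0.0159
```

Request:
apply_moves:
  increments:
    - {"x": -6.2,"y": -3.9,"z": 0,"rx": 0,"ry": 0,"rz": -2.5,"hand": 8}
    - {"x": -6.4,"y": -3.6,"z": 0,"rx": 0,"ry": 0,"rz": -2.5,"hand": 8}
    - {"x": -6.5,"y": -3.3,"z": 0,"rx": 0,"ry": 0,"rz": -2.5,"hand": 8}
    - {"x": -6.6,"y": -2.9,"z": 0,"rx": 0,"ry": 0,"rz": -2.5,"hand": 8}
    - {"x": 0,"y": 0,"z": 0,"rx": 0,"ry": 0,"rz": 0,"hand": 8}

```text
t: 60.02
position: [0.4458, -0.3339, 0.1084]
ee_rot: [0.385, -1.976, 1.955]
contact_force: [3.1, -0.4, -9.6]
gripper_width: 0.0138
```

```bash
python3 - <<'E'
from h import *
p,r,o=state(); print(p,o["contact_force"],o["gripper_width"], p-r.apply([0,.0187,0]))
s=env.capture("side")
cv2.imwrite("pics/w8.png",cv2.resize(s[210:290,220:300],None,fx=7,fy=7,interpolation=2))
E
```

```text
[ 0.44579398 -0.33386281  0.10835763] [ 3.06130311 -0.44714655 -9.59133107] 0.013841977088408758 [ 0.45359788 -0.33423205  0.12534742]
```

View pics/w8.png

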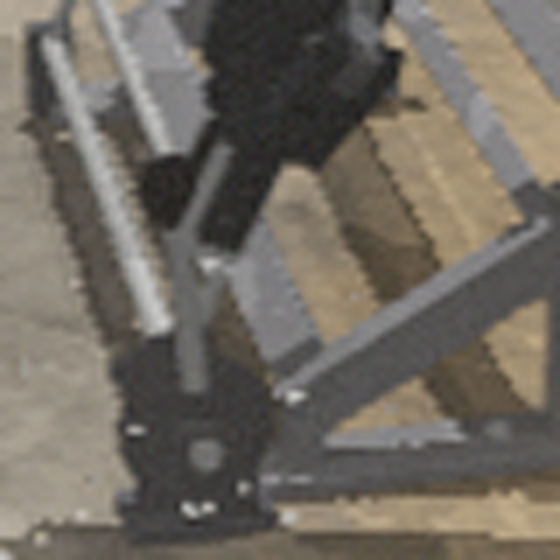

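Request:
apply_moves:
  increments:
    - {"x": 0,"y": 0,"z": 0,"rx": 0,"ry": 0,"rz": 0,"hand": 34}
    - {"x": 0,"y": 0,"z": 0,"rx": 0,"ry": 0,"rz": 0,"hand": 34}
    - {"x": 0,"y": -25,"z": 0,"rx": 0,"ry": 0,"rz": 0,"hand": 34}
    - {"x": 0,"y": -25,"z": 0,"rx": 0,"ry": 0,"rz": 0,"hand": 34}
    - {"x": 0,"y": 0,"z": 0,"rx": 0,"ry": 0,"rz": 0,"hand": 34}

```text
t: 60.7
position: [0.4665, -0.3359, 0.1571]
ee_rot: [0.381, -1.974, 1.958]
contact_force: [-0.7, 0.4, -0.3]
gripper_width: 0.0341
```

```bash
python3 - <<'E'
from h import *
p,r,o=state(); print(p,o["contact_force"],o["gripper_width"], p-r.apply([0,.0187,0]))
s=env.capture("side")
cv2.imwrite("pics/w9.png",cv2.resize(s[210:290,220:300],None,fx=7,fy=7,interpolation=2))
E
```

```text
[ 0.46653945 -0.3358966   0.157069  ] [-0.69065498  0.38894721 -0.30670416] 0.03414211933431547 [ 0.47431259 -0.33622826  0.17407365]
```

View pics/w9.png

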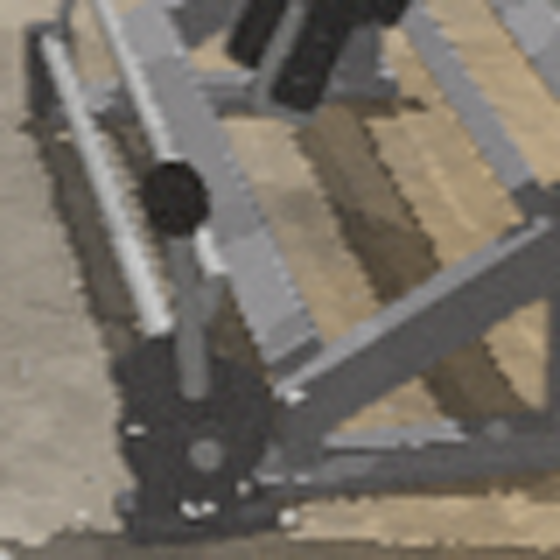

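```bash
python3 - <<'E'
from h import *
w=bat((220+(175.5)/7-.5,210+198.5/7-.5)); print(w)
H=w[0]; t=tool(5)
print(delta(tcp(H+[0,0,.06],t),t)); 
E
```

```text
(array([ 0.43785421, -0.33334703,  0.12356891]), np.float64(-0.03724197159136175), np.float64(0.08886448927990469), np.float64(-4.674477704642223))
(array([27.4,  2.5, -0.6]), array([-0.08,  0.17, 29.72]))
```

Request:
apply_moves:
  increments:
    - {"x": 0,"y": -8,"z": 0,"rx": 0,"ry": 0,"rz": 10,"hand": 34}
    - {"x": 0,"y": 0,"z": 0,"rx": 0,"ry": 0,"rz": 10,"hand": 34}
    - {"x": 20,"y": 0,"z": 0,"rx": 0,"ry": 0,"rz": 9.7,"hand": 34}
    - {"x": 7,"y": 0,"z": 0,"rx": 0,"ry": 0,"rz": 0,"hand": 34}
    - {"x": 0,"y": 0,"z": 0,"rx": 0,"ry": 0,"rz": 0,"hand": 34}

```text
t: 61.38
position: [0.441, -0.334, 0.163]
ee_rot: [0.146, 2.2, -2.203]
contact_force: [0.3, -0.6, 0.3]
gripper_width: 0.034
```

```bash
python3 - <<'E'
from h import *
H=np.array([.4379,-.3333,.1236]); t=tool(5)
print(delta(tcp(H,t),t)); 
E
```

```text
(array([ 6.3, 57.7, -0.5]), array([0.05, 0.11, 0.21]))
```

Request:
apply_moves:
  increments:
    - {"x": 6,"y": 15,"z": -0.5,"rx": 0,"ry": 0,"rz": 0,"hand": 34}
    - {"x": 0,"y": 20,"z": 0,"rx": 0,"ry": 0,"rz": 0,"hand": 34}
    - {"x": 0,"y": 14,"z": 0,"rx": 0,"ry": 0,"rz": 0,"hand": 34}
    - {"x": 0,"y": 7,"z": 0,"rx": 0,"ry": 0,"rz": 0,"hand": 34}
    - {"x": 0,"y": 0,"z": 0,"rx": 0,"ry": 0,"rz": 0,"hand": 34}

```text
t: 62.0
position: [0.4406, -0.333, 0.1061]
ee_rot: [0.144, 2.2, -2.201]
contact_force: [-0.3, 0.6, 1.2]
gripper_width: 0.0338
```

```bash
python3 - <<'E'
from h import *
H=np.array([.4379,-.3333,.1236]); t=tool(5)
print(delta(tcp(H,t),t),env.get_obs()["contact_force"]); 
E
```

```text
(array([1.2, 1.1, 0.4]), array([0.08, 0.21, 0.18])) [-0.28071539  0.61181871  1.19645609]
```

Request:
apply_moves:
  increments:
    - {"x": 1,"y": 1,"z": 0.4,"rx": 0,"ry": 0,"rz": 0,"hand": 25}
    - {"x": 0,"y": 0,"z": 0,"rx": 0,"ry": 0,"rz": 0,"hand": 8}
    - {"x": 0,"y": 0,"z": 0,"rx": 0,"ry": 0,"rz": 0,"hand": 8}
    - {"x": 0,"y": 0,"z": 0,"rx": 0,"ry": 0,"rz": 0,"hand": 8}
    - {"x": 0.2,"y": -2,"z": 0,"rx": 0,"ry": 0,"rz": 0,"hand": 8}
  squeeze: 118

```text
t: 62.62
position: [0.4392, -0.3336, 0.1074]
ee_rot: [0.146, 2.198, -2.202]
contact_force: [2.8, -1.2, -8.5]
gripper_width: 0.0159
```

Request:
apply_moves:
  increments:
    - {"x": 0,"y": -0.5,"z": 0,"rx": 0,"ry": 0,"rz": 0,"hand": 8}
    - {"x": 0,"y": 0,"z": 0,"rx": 0,"ry": 0,"rz": 0,"hand": 8}

```text
t: 62.88
position: [0.4391, -0.3335, 0.1078]
ee_rot: [0.146, 2.199, -2.202]
contact_force: [2.6, -0.6, -8.7]
gripper_width: 0.0158
```

```bash
python3 - <<'E'
from h import *
arc(-5,91,[-2.5,0,2.5,5,7.5,10,12.5,15,17.5,20,22.5],91,5,-2.5)
E
```

```text
-2.5 x -3.2 y 0.1 z -0.0 rz -2.5
0 x -3.2 y 0.1 z 0.0 rz -2.5
2.5 x -3.2 y 0.1 z -0.0 rz -2.5
5 x -3.2 y 0.1 z -0.0 rz -2.5
7.5 x -3.2 y 0.1 z 0.0 rz -2.5
10 x -3.2 y 0.1 z 0.0 rz -2.5
12.5 x -3.2 y 0.1 z -0.0 rz -2.5
15 x -3.2 y 0.1 z 0.0 rz -2.5
17.5 x -3.2 y 0.1 z 0.0 rz -2.5
20 x -3.2 y 0.1 z 0.0 rz -2.5
22.5 x -3.2 y 0.1 z -0.0 rz -2.5
```

Request:
apply_moves:
  increments:
    - {"x": -3.2,"y": 0,"z": 0,"rx": 0,"ry": 0,"rz": -2.5,"hand": 8}
    - {"x": -3.2,"y": 0,"z": 0,"rx": 0,"ry": 0,"rz": -2.5,"hand": 8}
    - {"x": -3.2,"y": 0,"z": 0,"rx": 0,"ry": 0,"rz": -2.5,"hand": 8}
    - {"x": -3.2,"y": 0,"z": 0,"rx": 0,"ry": 0,"rz": -2.5,"hand": 8}
    - {"x": 0,"y": 0,"z": 0,"rx": 0,"ry": 0,"rz": 0,"hand": 8}

```text
t: 63.5
position: [0.4522, -0.3343, 0.1079]
ee_rot: [0.047, -2.156, 2.15]
contact_force: [1.1, -2.7, -9.3]
gripper_width: 0.0156
```

```bash
python3 - <<'E'
from h import *
p,r,o=state(); print(p,o["contact_force"],o["gripper_width"], p-r.apply([0,.0187,0]))
s=env.capture("side")
cv2.imwrite("pics/x1.png",cv2.resize(s[210:290,220:300],None,fx=7,fy=7,interpolation=2))
E
```

```text
[ 0.45218344 -0.33425659  0.10787434] [ 1.09329255 -2.71781932 -9.25530793] 0.015626433453442744 [ 0.45385821 -0.33434061  0.126499  ]
```

View pics/x1.png

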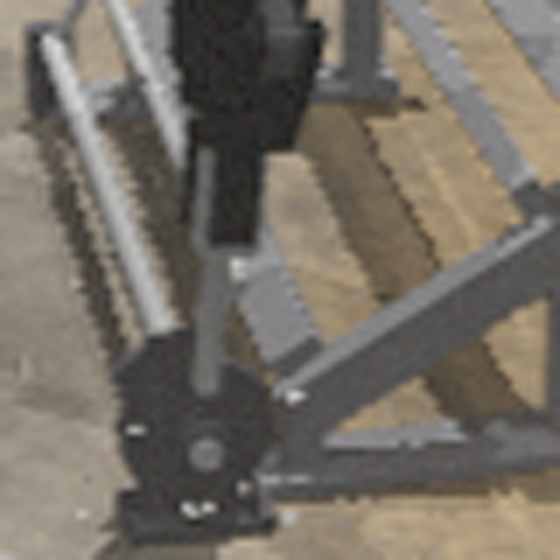

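Request:
apply_moves:
  increments:
    - {"x": -3.2,"y": 0,"z": 0.2,"rx": 0,"ry": 0,"rz": -2.5,"hand": 8}
    - {"x": -3.2,"y": 0,"z": 0.2,"rx": 0,"ry": 0,"rz": -2.5,"hand": 8}
    - {"x": -3.2,"y": 0,"z": 0,"rx": 0,"ry": 0,"rz": -2.5,"hand": 8}
    - {"x": -3.2,"y": 0,"z": 0,"rx": 0,"ry": 0,"rz": -2.5,"hand": 8}
    - {"x": 0,"y": 0,"z": 0,"rx": 0,"ry": 0,"rz": 0,"hand": 8}

```text
t: 64.18
position: [0.4644, -0.335, 0.1059]
ee_rot: [0.225, -2.068, 2.053]
contact_force: [-0.1, -1.3, -8.8]
gripper_width: 0.0156
```

```bash
python3 - <<'E'
from h import *
p,r,o=state(); print(p,o["contact_force"],o["gripper_width"], p-r.apply([0,.0187,0]))
s=env.capture("side")
cv2.imwrite("pics/x2.png",cv2.resize(s[210:290,220:300],None,fx=7,fy=7,interpolation=2))
E
```

```text
[ 0.46440505 -0.33497508  0.10590377] [-0.09302579 -1.30534825 -8.76995548] 0.015574118461408291 [ 0.46927265 -0.33522324  0.12395744]
```

View pics/x2.png

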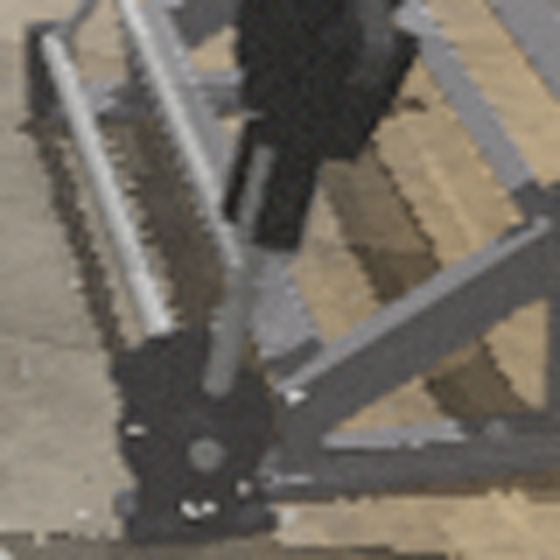

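Request:
apply_moves:
  increments:
    - {"x": -3.2,"y": 0.2,"z": 0.2,"rx": 0,"ry": 0,"rz": -2.5,"hand": 8}
    - {"x": -3.2,"y": 0.2,"z": 0.2,"rx": 0,"ry": 0,"rz": -2.5,"hand": 8}
    - {"x": 0,"y": 0,"z": 0,"rx": 0,"ry": 0,"rz": 0,"hand": 8}

```text
t: 64.6
position: [0.4701, -0.3353, 0.1038]
ee_rot: [0.309, -2.021, 2.001]
contact_force: [-0.3, 1.3, -9.7]
gripper_width: 0.0155
```

Request:
apply_moves:
  increments:
    - {"x": -1.5,"y": 0,"z": 0,"rx": 0,"ry": 0,"rz": 0,"hand": 8}
    - {"x": 0,"y": 0,"z": 0,"rx": 0,"ry": 0,"rz": 0,"hand": 8}

```text
t: 64.85
position: [0.4704, -0.3353, 0.1038]
ee_rot: [0.31, -2.02, 1.999]
contact_force: [-4.3, 1.4, -7.3]
gripper_width: 0.0156
```

```bash
python3 - <<'E'
from h import *
p,r,o=state(); print(p,o["contact_force"],o["gripper_width"], p-r.apply([0,.0187,0]))
s=env.capture("side")
cv2.imwrite("pics/x3.png",cv2.resize(s[210:290,220:300],None,fx=7,fy=7,interpolation=2))
E
```

```text
[ 0.47035447 -0.33534235  0.10384354] [-4.30600096  1.37769395 -7.2968255 ] 0.015645292239556307 [ 0.47680905 -0.33568356  0.12139096]
```

View pics/x3.png

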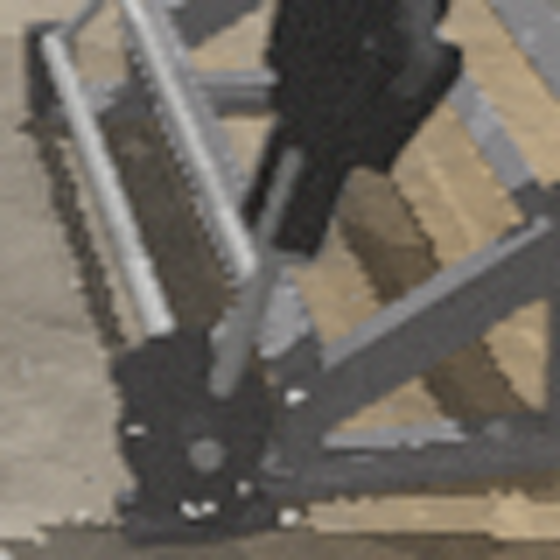

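Request:
apply_moves:
  increments:
    - {"x": 0,"y": 4,"z": 0,"rx": 0,"ry": 0,"rz": 0,"hand": 8}
    - {"x": 0,"y": 4,"z": 0,"rx": 0,"ry": 0,"rz": 0,"hand": 8}
    - {"x": 0,"y": 0,"z": 0,"rx": 0,"ry": 0,"rz": 0,"hand": 8}

```text
t: 65.28
position: [0.4679, -0.3353, 0.0966]
ee_rot: [0.31, -2.02, 2.0]
contact_force: [-5.5, 3.2, -3.7]
gripper_width: 0.0158
```

Request:
apply_moves:
  increments:
    - {"x": 0,"y": 3,"z": 0,"rx": 0,"ry": 0,"rz": 0,"hand": 8}
    - {"x": 0,"y": 0,"z": 0,"rx": 0,"ry": 0,"rz": 0,"hand": 34}
    - {"x": 0,"y": 0,"z": 0,"rx": 0,"ry": 0,"rz": 0,"hand": 34}
    - {"x": 0,"y": -20,"z": 0,"rx": 0,"ry": 0,"rz": 0,"hand": 34}
    - {"x": 0,"y": -40,"z": 0,"rx": 0,"ry": 0,"rz": 0,"hand": 34}

```text
t: 65.9
position: [0.4884, -0.3366, 0.15]
ee_rot: [0.311, -2.02, 2.0]
contact_force: [0.6, -1.1, 0.3]
gripper_width: 0.0342
```

Request:
apply_moves:
  increments:
    - {"x": 30,"y": -40,"z": 0,"rx": 0,"ry": 0,"rz": 5,"hand": 34}
    - {"x": 40,"y": -30,"z": 0,"rx": 0,"ry": 0,"rz": 5,"hand": 34}
    - {"x": 40,"y": 0,"z": 0,"rx": 0,"ry": 0,"rz": 5,"hand": 34}
    - {"x": 20,"y": 0,"z": 0,"rx": 0,"ry": 0,"rz": 5,"hand": 34}
    - {"x": 0,"y": 0,"z": 0,"rx": 0,"ry": 0,"rz": 0,"hand": 34}

```text
t: 66.53
position: [0.3828, -0.332, 0.2475]
ee_rot: [-0.055, -2.195, 2.198]
contact_force: [0.8, 0.3, 0.3]
gripper_width: 0.0344
```

```bash
python3 - <<'E'
from h import *
p,r,o=state(); print(p,o["contact_force"])
s=env.capture("side");t=env.capture("top")
cv2.imwrite("pics/y1.png",cv2.resize(s[160:290,180:340],None,fx=5,fy=4.6,interpolation=2))
cv2.imwrite("pics/y2.png",cv2.resize(t[150:350,100:440],None,fx=2.3,fy=2.3,interpolation=2))
E
```

```text
[ 0.38278174 -0.33204199  0.24753743] [0.8167163  0.28590766 0.32313142]
```

View pics/y1.png

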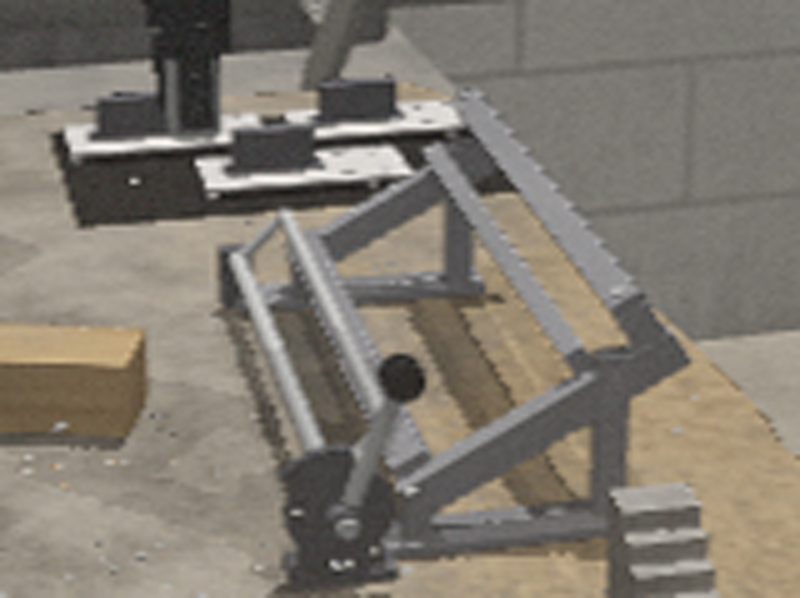

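View pics/y2.png

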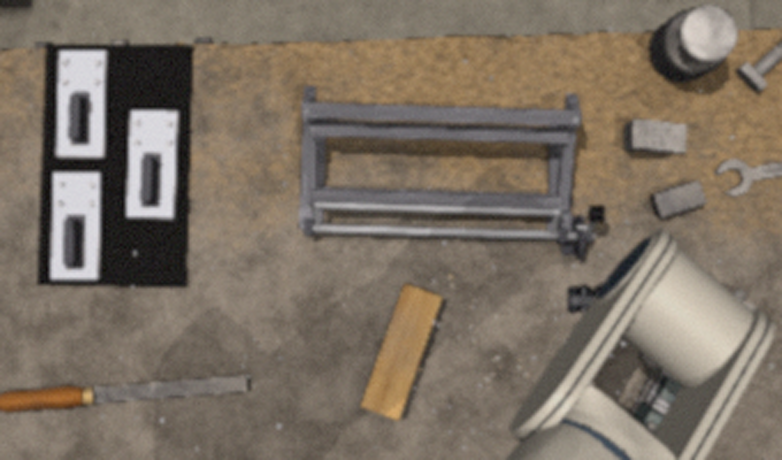

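```bash
python3 - <<'E'
from h import *
t=env.capture("top")
cv2.imwrite("pics/y3.png",cv2.resize(t[155:285,105:195],None,fx=4.5,fy=4.5,interpolation=2))
a=cv2.imread("pics/top0.png")[190:260,360:420].astype(int); b=t[190:260,360:420].astype(int); print(np.abs(a-b).mean(),bat((260.0,241.5))[2:])
for c in ([(92,74),(189,75),(183,288),(85,287)],[(79,313),(176,313),(172,527),(75,526)]):
    print(plate_from(c,4.5,105,155)[-1].tolist())
E
```

```text
5.392380952380952 (np.float64(0.080711706690557), np.float64(19.896762751945396))
[[146.5, 76.4], [146.4, 13.1], [7.1, 13.2], [7.2, 76.8]]
[[-9.7, 80.1], [-9.1, 17.3], [-146.9, 16.1], [-146.8, 78.5]]
```

View pics/y3.png

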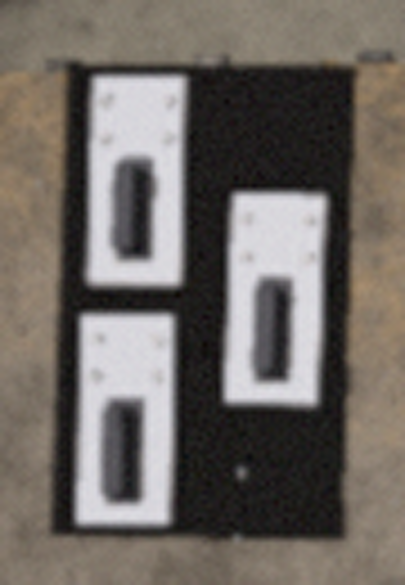

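```bash
python3 -c "
from plant import env
print(env.finish_job())"
```

```text
the job is handed in; nothing more can be done
None
```

The job is handed in at about 67 s. I released the keeper and unhooked all three plates that were there (one bay was empty). I laid them rib up on the mat, then flipped the bat back into its first notch.

**Difficulties on the way:**
- **Bat slipping:** while it was being flipped, the head slid out of the fingers once on the way out and several times on the way back. I re-gripped each time.
- **Plates knocked:** plate 1 was knocked against plate 2 while I was fetching the third. Both ended right at the mat's edges, so I lifted and re-set them.
- **Sideways drift:** plate 1 shifted about 5 mm sideways while I was first raising it. I corrected that before lifting it off.

**Last checks, all from the camera images:**
- **Plates:** all three lie flat with clear gaps between them. The tightest mat margin is about 8 mm, measured for two of the plates to within about 2 mm; the third has about 15 mm.
- **Bat:** the head is 81 mm from the shaft, leaning 20 degrees towards the plates. That matches its locked starting position.
- **Blocks:** the stepped block and the plain block show at their starting pixel positions.
- **Robot:** it is standing clear of everything.

No check failed, and `finish_job` reported no verdict.

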